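# Load coupon spindles coupon-up in a V-rest reader and throw its lever

### The job

First throw the reader's lever from its far notch right over to the end notch nearest the robot (load). Then lay every coupon spindle that is on the bench across one of the reader's pairs of V rests, one spindle to a pair, with its knurled band midway between the two V plates, and roll it in the V until its copper coupons face straight up. Only when all are lying still like that, throw the lever into the middle notch, marked with the white triangle, and leave it there. Do not knock over the amber jar or the white bottle beyond the spindles.

Things in the scene. Friction and masses are not known exactly. Their poses are not given: they have to be found in the camera images.
- spindle_a: Steel bar 20 mm dia x 160 mm, 0.25 kg, dark knurled grip band 36 mm long at its middle. 55 to 79 mm from the middle at each end a flat land 20 mm wide, a copper coupon on its face 13 mm from the axis, both on one side. Origin: mid-axis. x along the bar, z out of the coupons. Starts on the bench, coupons sideways, slanting or down (axis 10 mm up, 13 if down). None from the start if absent.
- spindle_b: Steel bar 20 mm dia x 160 mm, 0.25 kg, dark knurled grip band 36 mm long at its middle. 55 to 79 mm from the middle at each end a flat land 20 mm wide, a copper coupon on its face 13 mm from the axis, both on one side. Origin: mid-axis. x along the bar, z out of the coupons. Starts on the bench, coupons sideways, slanting or down (axis 10 mm up, 13 if down). None from the start if absent.
- spindle_c: Steel bar 20 mm dia x 160 mm, 0.25 kg, dark knurled grip band 36 mm long at its middle. 55 to 79 mm from the middle at each end a flat land 20 mm wide, a copper coupon on its face 13 mm from the axis, both on one side. Origin: mid-axis. x along the bar, z out of the coupons. Starts on the bench, coupons sideways, slanting or down (axis 10 mm up, 13 if down). None from the start if absent.
- spindle_d: Steel bar 20 mm dia x 160 mm, 0.25 kg, dark knurled grip band 36 mm long at its middle. 55 to 79 mm from the middle at each end a flat land 20 mm wide, a copper coupon on its face 13 mm from the axis, both on one side. Origin: mid-axis. x along the bar, z out of the coupons. Starts on the bench, coupons sideways, slanting or down (axis 10 mm up, 13 if down). None from the start if absent.
- reader: Fixed. Origin on the bench under the middle rest; x away from the robot, y left. Base plate 10 mm thick, x -85..85, y -260..135 mm. Two upright steel V plates 12 mm thick at x = -40 and 40, y -130..130, 69 mm high, 68 mm free between them for fingers. White optics housing 78 mm high at x 115..185, y -138..138. Grey lever cheeks 70 x 48 mm, 65 mm high, at y = -200.
- rest0 (a point): V rest 0, the reader's left, +y: where a spindle's mid-axis must be, lying along the reader's x in a pair of 90 degree notches (36 mm wide, 18 mm deep, flat plate top between notches), midway between the V plates, 65 mm above the bench, 85 mm from the next rest. Axes as the reader's.
- rest1 (a point): V rest 1, the middle one: where a spindle's mid-axis must be, lying along the reader's x in a pair of 90 degree notches (36 mm wide, 18 mm deep, flat plate top between notches), midway between the V plates, 65 mm above the bench, 85 mm from the next rest. Axes as the reader's.
- rest2 (a point): V rest 2, the reader's right, next to the lever: where a spindle's mid-axis must be, lying along the reader's x in a pair of 90 degree notches (36 mm wide, 18 mm deep, flat plate top between notches), midway between the V plates, 65 mm above the bench, 85 mm from the next rest. Axes as the reader's.
- lever_knob (a point): Centre of the black ball knob (28 mm diameter) on top of the lever, a 10 mm steel rod; the knob's centre is 100 mm from the lever's pivot, which lies at x = 0, y = -200 mm, z = 45 mm in the reader's frame, with its axis along the reader's y.
- lever (a joint): Lever angle (rad): 0 upright, in the middle notch (white triangle beside it on the base); positive leans to the reader's +x. Notches at -0.5 (load, end stop, leaning to the robot), 0, and 0.5 (end stop: the start). The hinge is stiff: about 2 N at the knob moves it smoothly, it stays exactly where it is left and nothing draws it into a notch.
- amber_jar: Amber jar, 60 mm diameter, 85 mm high. A bystander, loose; origin at the centre of its underside.
- white_bottle: White plastic bottle, blue cap, 52 mm diameter, 105 mm high. A bystander, loose; origin at the centre of its underside.

How it is judged:
By the outcome, as a careful person would: the job done as asked, in the order asked, and still so for the second after the job is handed in, with the robot touching nothing.
Of spindle_a, spindle_b, spindle_c, spindle_d only 2 to 3 are there at a start; the rules pass over those that are not, and their reading is None.
At some moment in a run one of spindle_a, spindle_b, spindle_c, spindle_d may be knocked a few centimetres aside while the robot is not near it.
Once in a run the grip may slacken for a moment while it holds something.
It also fails if it takes over 210 s, if anything falls off the work surface, if the arm or the gripper's body presses on something with over 40 N, if the wrist force passes 120 N, or if a joint passes its speed limit or range.

### The arm

A 7-joint arm with a two-finger parallel gripper is mounted at the origin on the work surface. World frame = base frame: x ahead of the robot, y to its left, z up, the work surface at z = 0. Lengths are in m, angles in rad, forces in N, time in s.
With the tool pointing down it reaches from about 0.4 to 0.9 m from the base axis. Payload 5.6 kg.
Tool frame: the origin (TCP) lies midway between the tips of the shut fingers; the grasp point (between the pads) lies 19 mm behind it; z points along the fingers, x is the direction in which the jaws open and shut, and the axes are right-handed (so a half turn about z gives the same grasp; the last joint's range is limited). The gripper opens to 92 mm and grips with 3 to 60 N. Pads are 20 mm wide; open, the fingers measure 128 mm over their backs; the gripper's body (75 mm by 189 mm) begins 69 mm behind the grasp point.
Start: joints at [-1.18, 0.468, -0.012, 1.603, 0.006, 1.071, -0.056], TCP at [0.273, 0.59, 0.215] pointing down, gripper open.
Joint ranges: [-2.53, 2.53], [-0.31, 2.02], [-1.57, 1.55], [0.28, 2.44], [-1.29, 4.43], [0.15, 1.84], [-2.92, 2.92]. Speed limits (rad/s): [2.57, 2.57, 3.14, 3.14, 3.14, 3.14, 3.14].

### API

Orientations are given as a unit quaternion [x, y, z, w].
In Python, from workcell import get_state, imaging, arm gives the robot as it stands. The module is installed in compiled form; this text tells all that it offers.
- The arm moves only by the tool drive_tool, never from a script. Its argument "rows" is one flat list of numbers, 6 for each row, row after row: the shift along the world's x, y, z scaled (see below), then the turn, a rotation vector about the world's x, y, z scaled (see below). A call has exactly 8 rows; each row shifts and turns the pose as measured when the row begins; what a row does not reach is not made up. The controller multiplies each number of a shift by 0.12 m and each number of a turn by 180 degrees. A row lasts 1/12 s, in which the tool goes at most 41.7 mm and 7.16 degrees, less where a joint would pass 70% of its speed; a pose out of reach is approached as far as the arm can. A call with a number of a shift or a turn outside -1 to 1 is refused whole. A call with a gripper value outside its range is refused whole. "claw" is the opening, from -1 (shut) to 1 (fully open), so that 0 is half open, set as the call begins (left out, the last holds). The fingers move at their own pace and stop on an object; the grip force is fixed at half the most. Time passes only in rows, so rows that do not move let the fingers close, or fill a call up. It gives the time, the measured TCP pose, the force and the opening at its end, in the units of the state.
- get_state(): the state, without advancing time (a new reading comes with each control period).
- imaging.snapshot(name): name is "scene" or "top"; returns the picture (480x640x3 uint8, red, green, blue); there is no depth.
- imaging.camera_info(name): a dict with "camera_matrix" (3x3 intrinsics, pixels), "extrinsics" (4x4, takes a point from camera to world coordinates). Camera axes: x right, y up, looking along -z (the intrinsics and any distortion apply to the point x, -y, -z); pixel columns grow to the right and rows downward; lengths in m; the calibration is good to about 2 mm. A picture is of the moment at which its call begins. camera_info takes no time and is no camera call.
- arm.job_done(): hands the job in, once; it reports no verdict.
The state is a dict: "clock": time; "joint_pos": joint angles; "dq": joint speeds; "tau": joint torques, N m; "ee_pos": TCP position; "orientation": TCP orientation; "wrist_force": force on the tool from outside, world axes, zero at the start; "ft_torque": the same for the moment, N m; "opening": finger opening in m.
Only numpy, scipy, OpenCV 4.12 (cv2) and the standard library are available. Lean on these libraries where they do the work, as an engineer would, in place of code of your own. Each camera call takes 0.05 s, during which the arm holds its last target.

## Working session

There is one attempt and no reset: what is moved stays moved. The work goes in short steps, Python scripts to look and compute and a tool call to move; the robot and the scene stay as the last step left them, time stands still between calls to the robot, and variables do not carry over. Pictures are saved under pics/ and viewed, and the job is handed in when it is done.

Besides the shell and the picture viewer there is one more tool, called after ">>>" by a JSON object that holds its "op" and its "data". drive_tool: Moves the arm, as the interface text tells. Its arguments: {"type":"object","properties":{"rows":{"type":"array"},"claw":{"type":"number"}},"required":["rows"]}

```bash
mkdir -p pics; ls; python3 - <<'E'
from workcell import get_state, imaging, arm
import cv2
for n in("scene","top"):
    i=imaging.snapshot(n); cv2.imwrite(f"pics/{n}0.png",i[:,:,::-1]); c=imaging.camera_info(n); print(n,c)
print(get_state())
E
```

```text
pics
scene {'camera_matrix': array([[578.78457559,   0.        , 320.81616602],
       [  0.        , 578.78457559, 245.4106254 ],
       [  0.        ,   0.        ,   1.        ]]), 'extrinsics': array([[-0.16003009, -0.73189807,  0.66235609,  1.32947255],
       [ 0.98710485, -0.11607571,  0.11022907,  0.14487411],
       [-0.00379299,  0.67145487,  0.74103574,  0.93796676],
       [ 0.        ,  0.        ,  0.        ,  1.        ]])}
top {'camera_matrix': array([[452.15065615,   0.        , 323.5123684 ],
       [  0.        , 452.15065615, 239.0279313 ],
       [  0.        ,   0.        ,   1.        ]]), 'extrinsics': array([[ 0.02874853,  0.99346451, -0.11046173,  0.48276393],
       [-0.99912313,  0.03192426,  0.02708896,  0.05341736],
       [ 0.03043833,  0.1095861 ,  0.99351114,  0.98010645],
       [ 0.        ,  0.        ,  0.        ,  1.        ]])}
{'clock': 0.1, 'joint_pos': array([-1.18000758,  0.46830674, -0.01158708,  1.60359307,  0.00599121,
        1.07140211, -0.0563121 ]), 'dq': array([-1.15003979e-03, -3.08288977e-03,  2.82241112e-03, -3.89983797e-03,
        5.23366987e-05,  1.67044777e-03,  2.50897381e-03]), 'tau': array([ 7.70778533e-04, -5.21639693e+01, -1.25708868e-02, -2.44362795e+01,
       -5.68558113e-02,  1.40629799e-02,  4.72263730e-05]), 'ee_pos': array([0.27303519, 0.58925286, 0.21369869]), 'orientation': array([ 8.42732576e-01,  5.38331778e-01, -6.71979164e-04,  4.99789126e-04]), 'wrist_force': array([-0.03617775, -0.61751135, -0.01399075]), 'ft_torque': array([-0.00244167, -0.00637483,  0.04060297]), 'opening': 0.09182649174267782}
```

View pics/scene0.png

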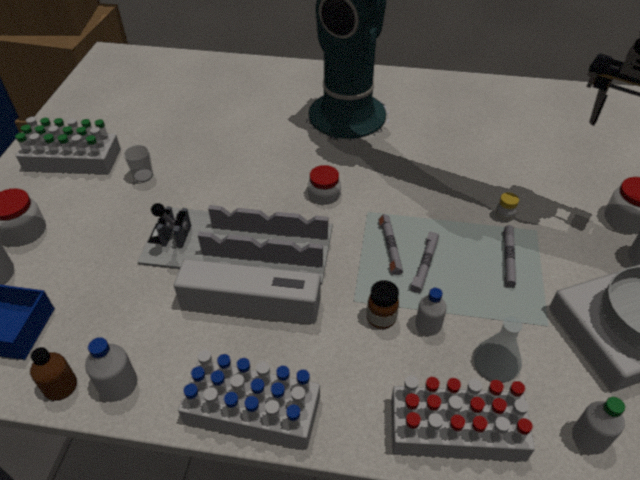

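View pics/top0.png

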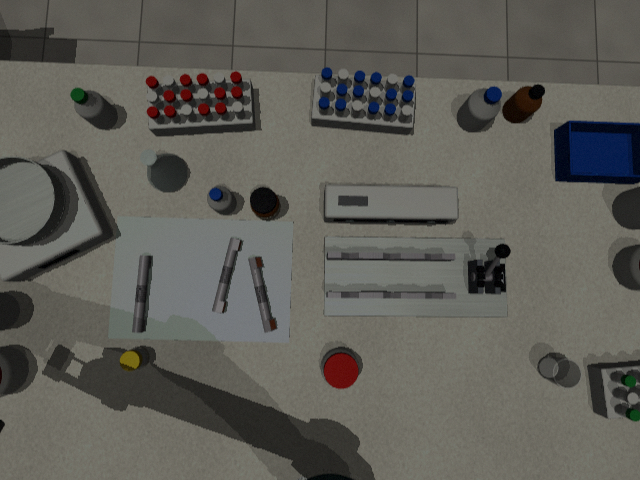

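```bash
cat > h.py <<'E'
import numpy as np, cv2
from workcell import get_state, imaging, arm
from scipy.spatial.transform import Rotation as R
C={n:imaging.camera_info(n) for n in("scene","top")}
def ray(n,u,v):
    K=C[n]["camera_matrix"];T=C[n]["extrinsics"]
    d=np.array([(u-K[0,2])/K[0,0],-(v-K[1,2])/K[1,1],-1.]); return T[:3,3],T[:3,:3]@d
def onz(n,u,v,z):
    o,d=ray(n,u,v); return o+d*(z-o[2])/d[2]
def proj(n,p):
    K=C[n]["camera_matrix"];T=C[n]["extrinsics"]
    q=T[:3,:3].T@(np.asarray(p,float)-T[:3,3]); return np.array([K[0,0]*q[0]/-q[2]+K[0,2],K[1,1]*-q[1]/-q[2]+K[1,2]])
def tri(p1,p2):
    o1,d1=ray("scene",*p1);o2,d2=ray("top",*p2)
    A=np.stack([d1,-d2],1);s=np.linalg.lstsq(A,o2-o1,rcond=None)[0]
    a=o1+s[0]*d1;b=o2+s[1]*d2;return (a+b)/2,np.linalg.norm(a-b)
def crop(n,im,x0,y0,x1,y1,k,out):
    cv2.imwrite(out,cv2.resize(im[y0:y1,x0:x1,::-1],None,fx=k,fy=k,interpolation=cv2.INTER_CUBIC))
def st():
    s=get_state();r=R.from_quat(s["orientation"]);m=r.as_matrix()
    print("t",round(s["clock"],2),"tcp",s["ee_pos"].round(4),"x",m[:,0].round(3),"z",m[:,2].round(3),"yawx",np.degrees(np.arctan2(m[1,0],m[0,0])).round(2),"F",s["wrist_force"].round(1),"open",round(s["opening"],4),"q",s["joint_pos"].round(2)); return s
E
python3 - <<'E'
from h import *
i=cv2.imread("pics/top0.png")[:,:,::-1]
crop("top",i,100,170,300,350,4,"pics/c1.png");crop("top",i,315,175,515,325,4,"pics/c2.png")
i=cv2.imread("pics/scene0.png")[:,:,::-1]
crop("scene",i,350,200,550,340,4,"pics/c3.png");crop("scene",i,130,190,340,330,3.8,"pics/c4.png")
E
```

```text
(no output)
```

View pics/c1.png

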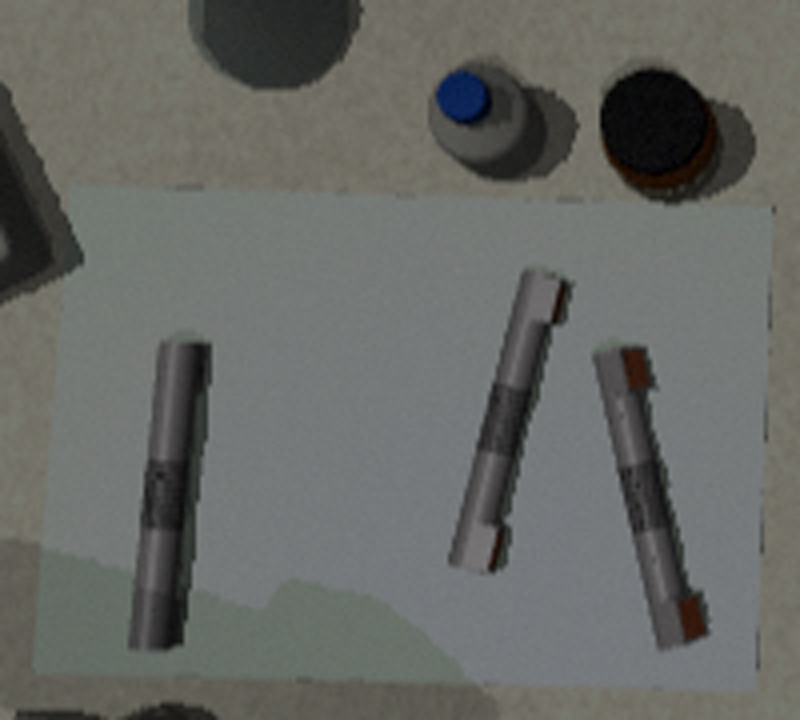

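View pics/c2.png

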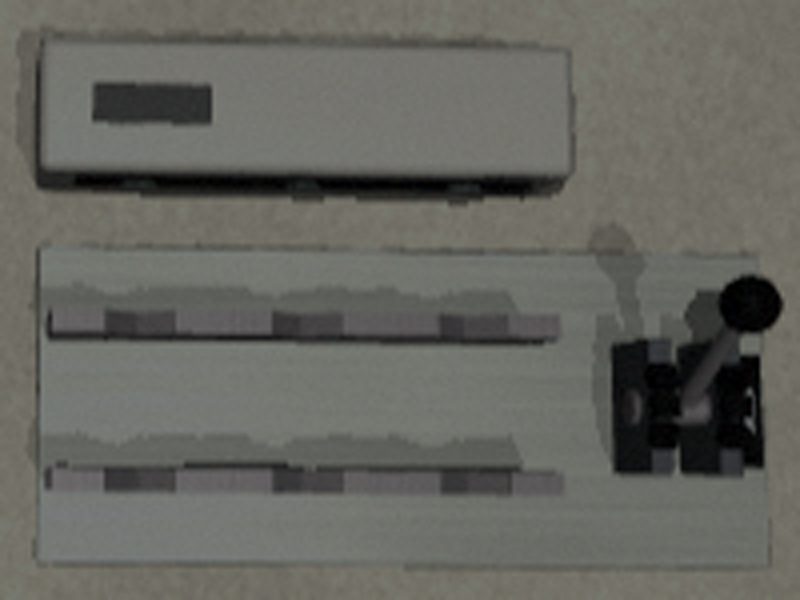

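View pics/c3.png

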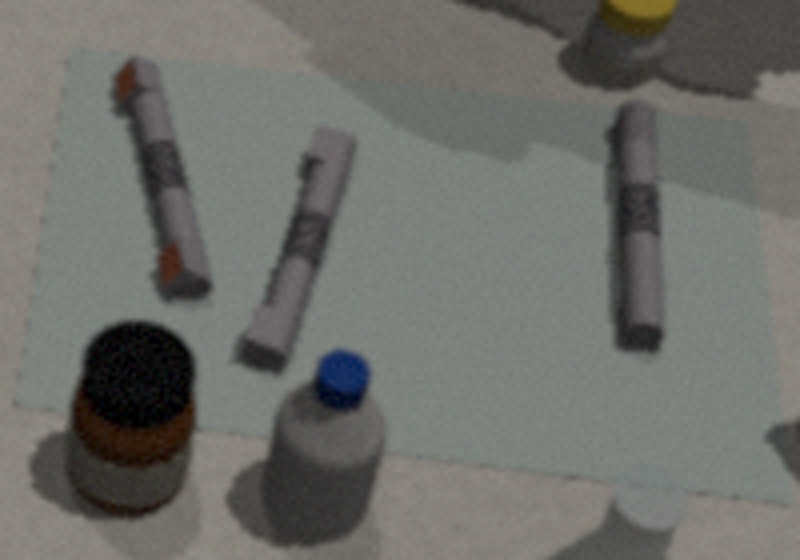

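View pics/c4.png

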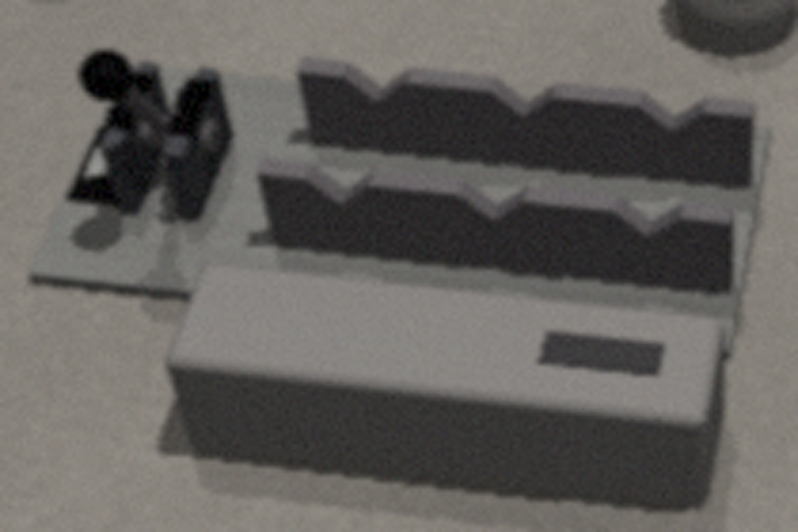

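```bash
python3 - <<'E'
from h import *
t=lambda u,v,z,ox=315,oy=175:onz("top",ox+(u+.0)/4-.375,oy+v/4-.375,z)
P=[t(38,246,.01),t(760,253,.01),t(768,566,.01),t(36,564,.01)]
for p in P: print(p.round(4))
P=np.array(P);print([np.linalg.norm(P[i]-P[(i+1)%4]).round(4) for i in range(4)])
Q=np.array([[85,135],[85,-260],[-85,-260],[-85,135]])/1e3
a=Q-Q.mean(0);b=P[:,:2]-P[:,:2].mean(0)
th=np.arctan2((a[:,0]*b[:,1]-a[:,1]*b[:,0]).sum(),(a*b).sum());Rm=np.array([[np.cos(th),-np.sin(th)],[np.sin(th),np.cos(th)]])
o=P[:,:2].mean(0)-Rm@Q.mean(0);print("yaw",np.degrees(th),"o",o)
def rd(x,y,z):return np.r_[Rm@np.array([x,y])+o,z]
# check: plate tops & housing, projected
for n,pts in{"top":[(40,130,.069),(40,-130,.069),(-40,130,.069),(-40,-130,.069),(.048*1e3,-200,.133)],"scene":[(40,130,.069),(40,-130,.069),(-40,130,.069),(-40,-130,.069),(48,-200,.133),(-85,135,.01),(85,-260,.01)]}.items():
    for q in pts:
        uv=proj(n,rd(q[0]/1e3,q[1]/1e3,q[2])); print(n,q,uv.round(1), ((uv-[315,175])*4 if n=="top" else (uv-[130,190])*3.8).round(0))
print("knob tri",tri((130+105/3.8,190+76/3.8),(315+751/4,175+304/4)), "exp",rd(.048,-.2,.133))
# spindles: top pixel ends/centres at z .01
s=lambda u,v,z=.01:t(u,v,z,100,170)
for n,e in {"L":((184,345),(156,648),(162,494)),"M":((546,272),(474,570),(503,421)),"R":((624,350),(680,645),(644,497))}.items():
    a,b,c=[s(*q) for q in e];print(n,a.round(4),b.round(4),"len",np.linalg.norm(a-b).round(4),"mid",((a+b)/2).round(4),"band",c.round(4),"yaw",np.degrees(np.arctan2(*(a-b)[1::-1])).round(1))
E
```

```text
[0.597  0.0258 0.01  ]
[ 0.6059 -0.369   0.01  ]
[ 0.4369 -0.3707  0.01  ]
[0.4273 0.022  0.01  ]
[np.float64(0.395), np.float64(0.169), np.float64(0.3929), np.float64(0.1697)]
yaw 1.2778585865852792 o [ 0.51537421 -0.11049337]
top (40, 130, 0.069) [327.1 254.7] [ 48. 319.]
top (40, -130, 0.069) [454.6 255.8] [558. 323.]
top (-40, 130, 0.069) [326.9 294.6] [ 48. 478.]
top (-40, -130, 0.069) [455.6 295.4] [562. 481.]
top (48.0, -200, 0.133) [501.6 249.5] [747. 298.]
scene (40, 130, 0.069) [323.2 245.6] [734. 211.]
scene (40, -130, 0.069) [198.6 233. ] [261. 164.]
scene (-40, 130, 0.069) [328.3 217.8] [753. 106.]
scene (-40, -130, 0.069) [208.9 206.4] [300.  62.]
scene (48, -200, 0.133) [158.2 210.4] [107.  77.]
scene (-85, 135, 0.01) [332.9 222.5] [771. 124.]
scene (85, -260, 0.01) [137.5 261.5] [ 28. 272.]
knob tri (array([ 0.56514889, -0.31208133,  0.13112342]), np.float64(0.0003564063952527611)) exp [ 0.56782247 -0.30937318  0.133     ]
L [0.5425 0.404  0.01  ] [0.384  0.4071 0.01  ] len 0.1585 mid [0.4632 0.4055 0.01  ] band [0.4637 0.4098 0.01  ] yaw -1.1
M [0.5876 0.2147 0.01  ] [0.4286 0.2445 0.01  ] len 0.1618 mid [0.5081 0.2296 0.01  ] band [0.5072 0.2335 0.01  ] yaw -10.6
R [0.547  0.1711 0.01  ] [0.3926 0.1348 0.01  ] len 0.1586 mid [0.4698 0.153  0.01  ] band [0.4693 0.157  0.01  ] yaw 13.2
```

>>> {"op": "drive_tool", "data": {"rows": [0.107,-0.33,0,0,0,-0.015,0.107,-0.33,0,0,0,-0.015,0.107,-0.33,0,0,0,-0.015,0.107,-0.33,0,0,0,-0.015,0.107,-0.33,0,0,0,-0.015,0.107,-0.33,0,0,0,-0.015,0.107,-0.33,0,0,0,-0.015,0.107,-0.33,0,0,0,-0.015], "claw": 0.4}}

```text
clock: 0.77
ee_pos: [0.3665, 0.2748, 0.2085]
orientation: [0.929, 0.371, -0.004, -0.001]
wrist_force: [0.7, 1.2, 0.2]
opening: 0.0643
```

>>> {"op": "drive_tool", "data": {"rows": [0.107,-0.33,0,0,0,-0.015,0.107,-0.33,0,0,0,-0.015,0.107,-0.33,0,0,0,-0.015,0.107,-0.33,0,0,0,-0.015,0.107,-0.33,0,0,0,-0.015,0.107,-0.33,0,0,0,-0.015,0.107,-0.33,0,0,0,-0.015,0.107,-0.33,0,0,0,-0.015]}}

```text
clock: 1.43
ee_pos: [0.4643, -0.0438, 0.2087]
orientation: [0.983, 0.181, -0.003, -0.003]
wrist_force: [0.0, 0.5, -0.2]
opening: 0.0639
```

>>> {"op": "drive_tool", "data": {"rows": [0.121,-0.318,0,0,0,-0.0155,0.121,-0.318,0,0,0,-0.0155,0.121,-0.318,0,0,0,-0.0155,0.121,-0.318,0,0,0,-0.0155,0.121,-0.318,0,0,0,-0.0155,0.121,-0.318,0,0,0,-0.0155,0.121,-0.318,0,0,0,-0.0155,0,0,0,0,0,0]}}

```text
clock: 2.1
ee_pos: [0.564, -0.3258, 0.2066]
orientation: [1.0, -0.0, -0.003, -0.002]
wrist_force: [-2.0, -0.4, 0.7]
opening: 0.0645
```

```bash
python3 - <<'E'
from h import *
st()
for n in("scene","top"):
    i=imaging.snapshot(n); crop(n,i,*((60,90,260,240) if n=="scene" else (420,175,620,325)),3,f"pics/k1{n}.png")
E
```

```text
t 2.1 tcp [ 0.564  -0.3258  0.2066] x [ 1.    -0.001 -0.006] z [-0.006  0.004 -1.   ] yawx -0.06 F [-2.  -0.4  0.7] open 0.0645 q [ 0.03  0.53  0.63  1.63 -0.34  1.1   0.75]
```

View pics/k1scene.png

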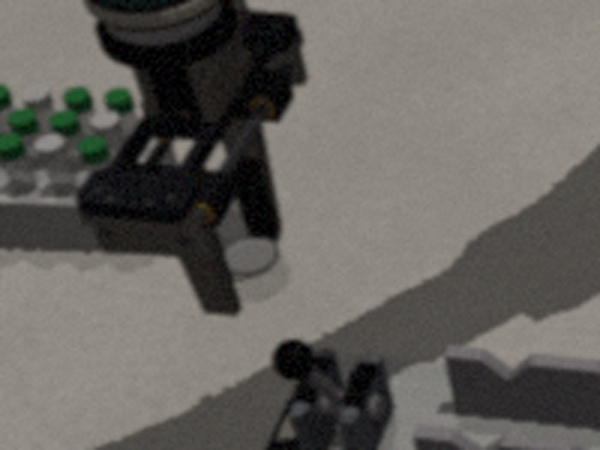

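>>> {"op": "drive_tool", "data": {"rows": [0.02,0.122,0,0,0,0.007,0,0,0,0,0,0,0,0,-0.2,0,0,0,0,0,-0.2,0,0,0,0,0,-0.2,0,0,0,0,0,-0.15,0,0,0,0,0,0,0,0,0,0,0,0,0,0,0]}}

```text
clock: 2.87
ee_pos: [0.5696, -0.285, 0.116]
orientation: [1.0, 0.026, -0.001, -0.009]
wrist_force: [0.4, 0.2, -0.0]
opening: 0.0645
```

```bash
python3 - <<'E'
from h import *
st()
for n in("scene","top"):
    i=imaging.snapshot(n); crop(n,i,*((60,90,260,240) if n=="scene" else (420,175,620,325)),3,f"pics/k2{n}.png")
E
```

```text
t 2.87 tcp [ 0.5696 -0.285   0.116 ] x [ 0.999  0.053 -0.001] z [-0.002  0.019 -1.   ] yawx 3.02 F [ 0.4  0.2 -0. ] open 0.0645 q [ 0.02  0.61  0.56  1.73 -0.41  0.93  0.8 ]
```

View pics/k2scene.png

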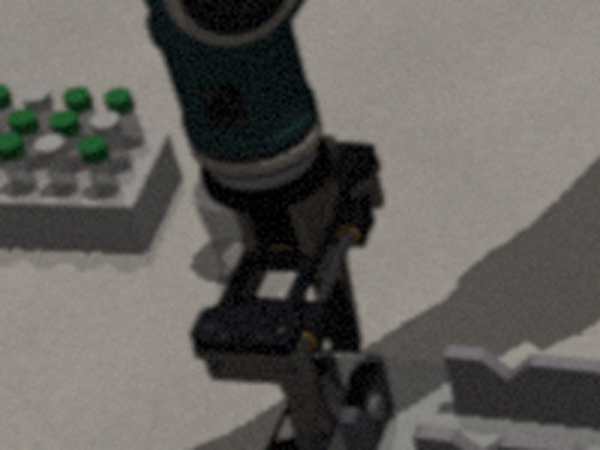

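View pics/k2top.png

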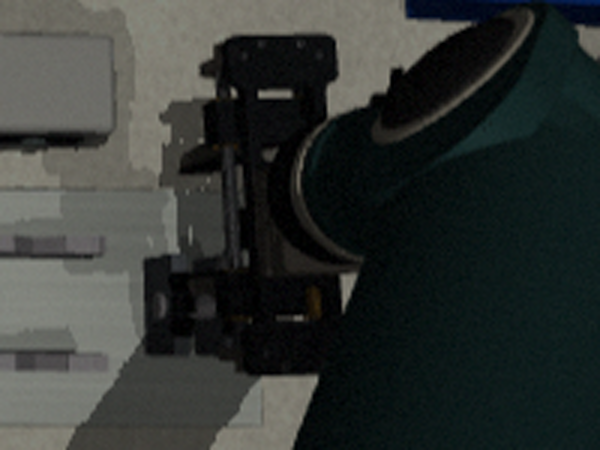

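```bash
python3 - <<'E'
from h import *
s=st();print(s["dq"].round(3))
E
```

```text
t 2.97 tcp [ 0.57   -0.2856  0.1168] x [0.999 0.052 0.   ] z [-0.001  0.018 -1.   ] yawx 3.0 F [ 0.1 -0.   0.1] open 0.0645 q [ 0.02  0.61  0.56  1.73 -0.41  0.93  0.8 ]
[ 0.011 -0.008  0.016 -0.018  0.001 -0.005  0.001]
```

>>> {"op": "drive_tool", "data": {"rows": [0,0,0,0,0,0,0,0,0,0,0,0,0,0,0,0,0,0,0,0,0,0,0,0,0,0,0,0,0,0,0,0,0,0,0,0,0,0,0,0,0,0,0,0,0,0,0,0]}}

```text
clock: 3.63
ee_pos: [0.5729, -0.2869, 0.1229]
orientation: [1.0, 0.026, 0.004, -0.007]
wrist_force: [0.0, -0.1, 0.4]
opening: 0.0644
```

>>> {"op": "drive_tool", "data": {"rows": [-0.0125,-0.05,0,0,0,0,-0.0125,-0.05,0,0,0,0,-0.0125,-0.05,0,0,0,0,-0.0125,-0.05,0,0,0,0,0,0,0,0,0,0,0,0,0,0,0,0,0,0,0,0,0,0,0,0,0,0,0,0]}}

```text
clock: 4.3
ee_pos: [0.5651, -0.3152, 0.1224]
orientation: [1.0, 0.025, 0.004, -0.007]
wrist_force: [0.0, -0.1, 0.7]
opening: 0.0645
```

```bash
python3 - <<'E'
from h import *
s=st();print(s["dq"].round(3))
E
```

```text
t 4.3 tcp [ 0.5651 -0.3152  0.1224] x [0.999 0.05  0.008] z [ 0.007  0.015 -1.   ] yawx 2.88 F [ 0.  -0.1  0.7] open 0.0645 q [ 0.07  0.61  0.56  1.71 -0.41  0.94  0.85]
[0.002 0.002 0.002 0.001 0.001 0.    0.   ]
```

>>> {"op": "drive_tool", "data": {"rows": [0.004,0.008,-0.02,0,0,-0.002,0.004,0.008,-0.02,0,0,-0.002,0.004,0.008,-0.02,0,0,-0.002,0,0.004,-0.01,0,0,-0.001,0,0,0,0,0,0,0,0,0,0,0,0,0,0,0,0,0,0,0,0,0,0,0,0]}}

```text
clock: 4.97
ee_pos: [0.5674, -0.3094, 0.1126]
orientation: [1.0, 0.014, 0.004, -0.008]
wrist_force: [-0.3, 0.6, -0.4]
opening: 0.0645
```

>>> {"op": "drive_tool", "data": {"rows": [0,0,0,0,0,0,0,0,0,0,0,0,0,0,0,0,0,0,0,0,0,0,0,0,0,0,0,0,0,0,0,0,0,0,0,0,0,0,0,0,0,0,0,0,0,0,0,0], "claw": -1}}

```text
clock: 5.63
ee_pos: [0.5662, -0.3097, 0.1132]
orientation: [1.0, 0.014, 0.003, -0.008]
wrist_force: [-1.9, -0.1, 2.1]
opening: 0.0273
```

```bash
python3 - <<'E'
from h import *
s=st();print(s["dq"].round(3))
E
```

```text
t 5.63 tcp [ 0.5662 -0.3097  0.1132] x [1.    0.028 0.006] z [ 0.005  0.016 -1.   ] yawx 1.61 F [-1.9 -0.1  2.1] open 0.0273 q [ 0.06  0.62  0.56  1.72 -0.42  0.93  0.82]
[ 0.001 -0.004  0.002  0.001  0.004  0.007 -0.002]
```

>>> {"op": "drive_tool", "data": {"rows": [-0.1,-0.002,0.046,0,0,0,-0.1,-0.002,0.032,0,0,0,-0.1,-0.002,0.018,0,0,0,-0.1,-0.002,0.006,0,0,0,-0.1,-0.002,-0.006,0,0,0,-0.1,-0.002,-0.018,0,0,0,-0.1,-0.002,-0.032,0,0,0,-0.05,-0.002,-0.04,0,0,0]}}

```text
clock: 6.3
ee_pos: [0.513, -0.3113, 0.1294]
orientation: [0.999, 0.019, 0.042, 0.002]
wrist_force: [-0.4, 7.3, 27.0]
opening: 0.0263
```

```bash
python3 - <<'E'
from h import *
s=st();print(s["dq"].round(3))
E
```

```text
t 6.3 tcp [ 0.513  -0.3113  0.1294] x [0.996 0.037 0.083] z [ 0.083 -0.003 -0.997] yawx 2.14 F [-0.4  7.3 27. ] open 0.0263 q [ 0.07  0.49  0.57  1.89 -0.42  0.8   0.91]
[ 0.055 -0.069 -0.056  0.102 -0.087 -0.175  0.121]
```

>>> {"op": "drive_tool", "data": {"rows": [0,0,0,0,0,0,0,0,0,0,0,0,0,0,0,0,0,0,0,0,0,0,0.01,0,0,0,0,0,0.01,0,0,0,0,0,0.005,0,0,0,0,0,0,0,0,0,0,0,0,0], "claw": -0.22}}

```text
clock: 6.97
ee_pos: [0.5132, -0.3118, 0.1309]
orientation: [1.0, 0.018, 0.003, 0.002]
wrist_force: [-0.6, 0.2, -0.7]
opening: 0.0358
```

```bash
python3 - <<'E'
from h import *
s=st();print(s["dq"].round(3))
for n in("scene","top"):
    i=imaging.snapshot(n); crop(n,i,*((60,90,260,240) if n=="scene" else (420,175,620,325)),3,f"pics/k3{n}.png")
E
```

```text
t 6.97 tcp [ 0.5132 -0.3118  0.1309] x [0.999 0.036 0.007] z [ 0.007 -0.005 -1.   ] yawx 2.06 F [-0.6  0.2 -0.7] open 0.0358 q [ 0.04  0.53  0.59  1.84 -0.37  0.88  0.85]
[-0.001  0.013 -0.004 -0.003  0.003 -0.001 -0.004]
```

View pics/k3scene.png

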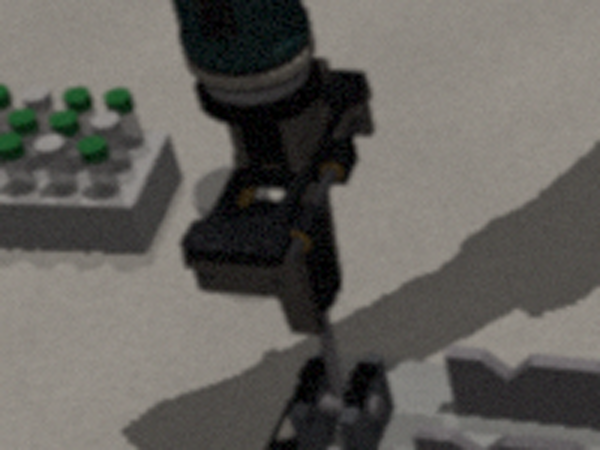

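>>> {"op": "drive_tool", "data": {"rows": [-0.05,0,-0.008,0,0,0,-0.08,0,-0.01,0,0,0,-0.08,-0.002,-0.015,0,0,0,-0.08,-0.002,-0.02,0,0,0,-0.06,-0.002,-0.025,0,0,0,-0.03,0,-0.02,0,0,0,-0.02,0,-0.01,0,0,0,-0.02,0,0,0,0,0]}}

```text
clock: 7.73
ee_pos: [0.4674, -0.3129, 0.1213]
orientation: [1.0, 0.018, 0.015, 0.005]
wrist_force: [11.1, -1.1, -7.0]
opening: 0.036
```

```bash
python3 - <<'E'
from h import *
s=st();print(s["dq"].round(3))
for n in("scene","top"):
    i=imaging.snapshot(n); crop(n,i,*((60,90,260,240) if n=="scene" else (420,175,620,325)),3,f"pics/k4{n}.png")
E
```

```text
t 7.73 tcp [ 0.4674 -0.3129  0.1213] x [0.999 0.036 0.031] z [ 0.031 -0.009 -0.999] yawx 2.05 F [11.1 -1.1 -7. ] open 0.036 q [ 0.07  0.47  0.59  1.95 -0.38  0.8   0.91]
[ 0.009 -0.046 -0.014  0.05  -0.02  -0.079  0.026]
```

View pics/k4scene.png

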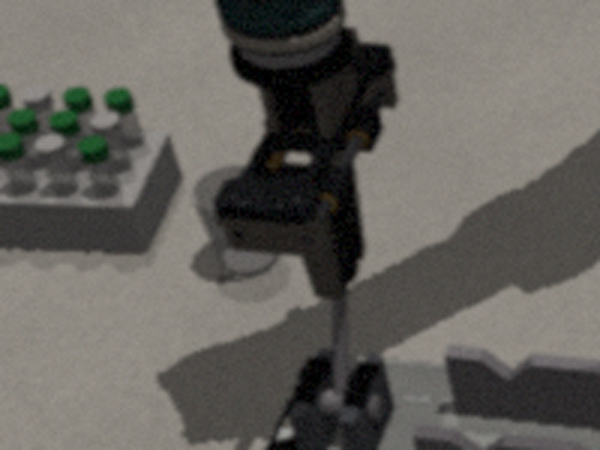

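>>> {"op": "drive_tool", "data": {"rows": [-0.03,0,-0.02,0,0.004,0,-0.04,0,-0.02,0,0.004,0,-0.04,0,-0.01,0,0,0,-0.04,0,0,0,0,0,-0.04,0,0,0,0,0,-0.04,0,0,0,0,0,-0.04,0,0,0,0,0,-0.04,0,0,0,0,0]}}

```text
clock: 8.5
ee_pos: [0.4677, -0.3128, 0.1214]
orientation: [0.999, 0.025, 0.036, 0.018]
wrist_force: [16.7, -1.7, -11.4]
opening: 0.0359
```

```bash
python3 - <<'E'
from h import *
s=st();print(s["dq"].round(3))
for n in("scene","top"):
    i=imaging.snapshot(n); crop(n,i,*((60,90,260,240) if n=="scene" else (420,175,620,325)),3,f"pics/k5{n}.png")
E
```

```text
t 8.5 tcp [ 0.4677 -0.3128  0.1214] x [0.996 0.051 0.072] z [ 0.073 -0.034 -0.997] yawx 2.91 F [ 16.7  -1.7 -11.4] open 0.0359 q [ 0.07  0.44  0.59  1.99 -0.38  0.73  0.93]
[ 0.007 -0.061 -0.022  0.083 -0.033 -0.135  0.056]
```

View pics/k5scene.png

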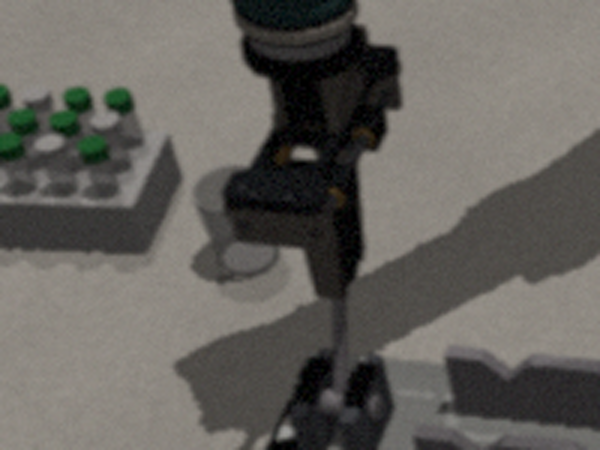

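>>> {"op": "drive_tool", "data": {"rows": [0.03,0,0,0,0.01,0,0,0,0.05,0,0.01,0,0,0,0.12,0.01,0,0,0,0.03,0.2,0,0,0,0,0.2,0.2,0,0,0,0,0.3,0.1,0,0,0,0,0.3,0,0,0,0,0,0.3,0,0,0,0], "claw": 0}}

```text
clock: 9.27
ee_pos: [0.4586, -0.1811, 0.1987]
orientation: [1.0, 0.017, -0.005, 0.001]
wrist_force: [0.5, 0.5, 0.3]
opening: 0.0462
```

```bash
python3 - <<'E'
from h import *
s=st();print(s["dq"].round(3))
for n in("scene","top"):
    i=imaging.snapshot(n); cv2.imwrite(f"pics/k6f{n}.png",i[:,:,::-1]);crop(n,i,*((130,190,340,330) if n=="scene" else (315,175,515,325)),3.8,f"pics/k6{n}.png")
E
```

```text
t 9.27 tcp [ 0.4586 -0.1811  0.1987] x [ 0.999  0.034 -0.011] z [-0.011 -0.002 -1.   ] yawx 1.94 F [0.5 0.5 0.3] open 0.0462 q [-0.25  0.25  0.65  2.02 -0.18  0.94  0.52]
[-0.842 -0.39  -0.114  0.389  0.296 -0.113 -1.08 ]
```

View pics/k6scene.png

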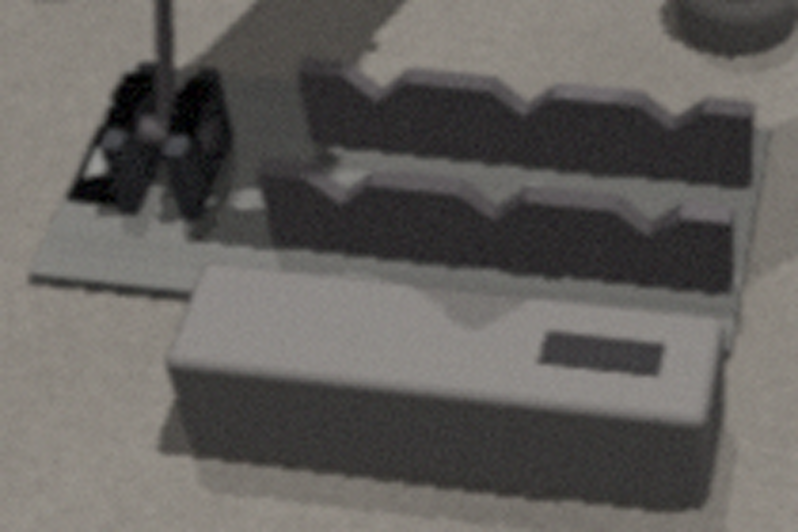

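View pics/k6top.png

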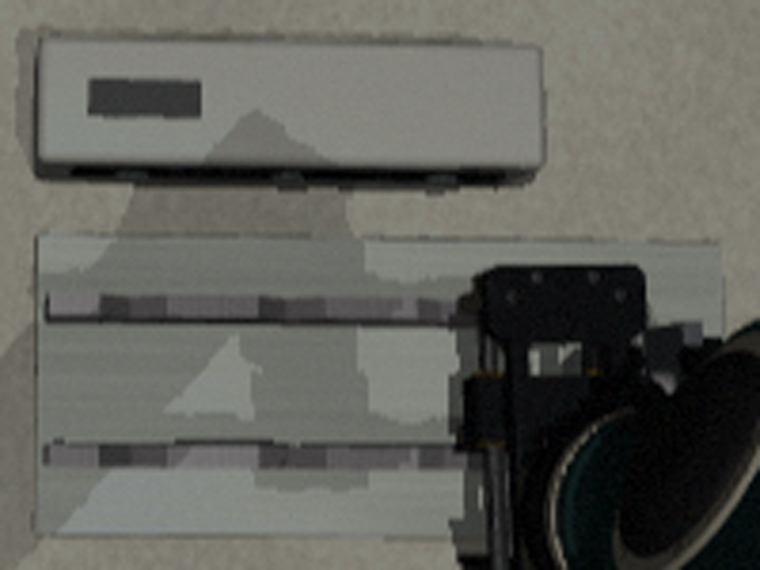

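```bash
cat >> h.py <<'E'
o=np.array([0.515,-0.1105]);YR=np.radians(1.28);Rm=np.array([[np.cos(YR),-np.sin(YR)],[np.sin(YR),np.cos(YR)]])
def rd(x,y,z):return np.r_[Rm@np.array([x,y])+o,z]
E
python3 - <<'E'
from h import *
i=cv2.imread("pics/k6fscene.png")[:,:,::-1]
crop("s",i,120,130,320,270,4,"pics/k7.png")
for th in(-.55,-.5,-.45,0): 
  p=rd(.1*np.sin(th),-.2,.045+.1*np.cos(th));print(th,(proj("scene",p)-[120,130])*4,proj("top",p))
E
```

```text
-0.55 [215.83212219 192.68377274] [502.99139858 302.79817743]
-0.5 [212.38966129 194.48298889] [503.47181644 300.51726213]
-0.45 [208.93096502 196.76438144] [503.90223766 298.15875163]
0 [178.66248477 238.36972454] [505.30782253 274.76074959]
```

View pics/k7.png

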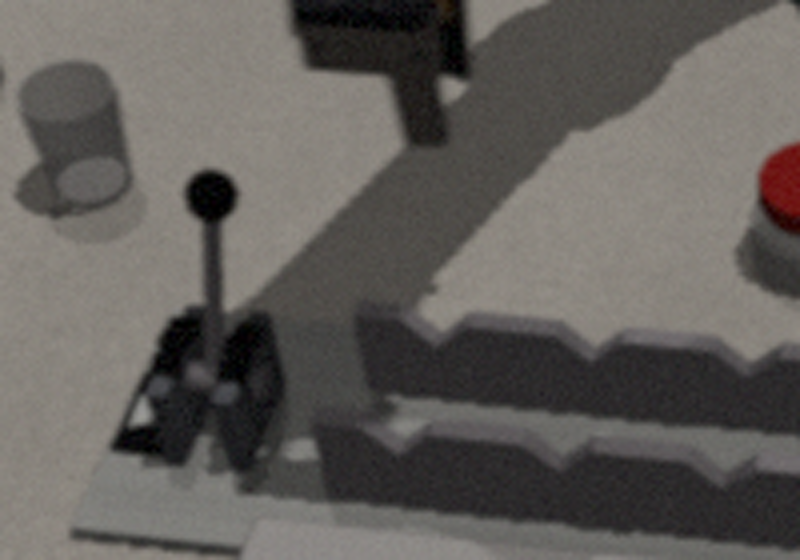

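>>> {"op": "drive_tool", "data": {"rows": [0,0.1,0,0,0,0.037,0,0.18,0,0,0,0.037,0,0.2,0,0,0,0.037,0,0.2,0,0,0,0.037,0,0.2,0,0,0,0.037,0,0.2,0,0,0,0.037,0,0.2,0,0,0,0.037,0,0.2,0,0,0,0.037], "claw": 0}}

```text
clock: 10.03
ee_pos: [0.4485, -0.0036, 0.1934]
orientation: [0.877, 0.48, -0.013, 0.005]
wrist_force: [0.0, 0.6, -0.0]
opening: 0.0458
```

```bash
python3 - <<'E'
from h import *
s=st();print(s["dq"].round(3))
E
```

```text
t 10.03 tcp [ 0.4485 -0.0036  0.1934] x [ 0.538  0.842 -0.027] z [-0.018 -0.02  -1.   ] yawx 57.43 F [ 0.   0.6 -0. ] open 0.0458 q [-0.43  0.16  0.39  2.11 -0.05  0.91  0.99]
[-0.303 -0.032 -0.4    0.027  0.12  -0.019  0.677]
```

>>> {"op": "drive_tool", "data": {"rows": [0.02,0.2,0,0.002,-0.002,0.037,0.03,0.22,-0.05,0.002,-0.002,0.037,0.03,0.22,-0.1,0.002,-0.002,0.037,0.03,0.2,-0.1,0,0,0.037,0.03,0.17,-0.1,0,0,0.037,0.02,0.12,-0.1,0,0,0.037,0.01,0.08,-0.1,0,0,0.025,0,0.02,-0.05,0,0,0.005]}}

```text
clock: 10.7
ee_pos: [0.4643, 0.1435, 0.1148]
orientation: [0.607, 0.795, -0.003, 0.002]
wrist_force: [-0.1, -0.1, -0.2]
opening: 0.0463
```

>>> {"op": "drive_tool", "data": {"rows": [0,0,0,0,0,0,0,0,0,0,0,0,0,0,0,0,0,0,0,0,0,0,0,0,0,0,0,0,0,0,0,0,0,0,0,0,0,0,0,0,0,0,0,0,0,0,0,0]}}

```text
clock: 11.37
ee_pos: [0.4638, 0.1365, 0.1149]
orientation: [0.613, 0.79, -0.005, 0.002]
wrist_force: [-0.0, -0.3, 0.2]
opening: 0.0461
```

```bash
python3 - <<'E'
from h import *
s=st();print(s["dq"].round(3))
for n in("scene","top"):
    i=imaging.snapshot(n); crop(n,i,*((350,150,550,300) if n=="scene" else (100,170,300,350)),4,f"pics/r1{n}.png")
E
```

```text
t 11.37 tcp [0.4638 0.1365 0.1149] x [-0.249  0.968 -0.01 ] z [-0.003 -0.011 -1.   ] yawx 104.41 F [-0.  -0.3  0.2] open 0.0461 q [-0.5   0.33  0.17  2.09 -0.07  0.73  1.53]
[ 0.003 -0.01   0.004 -0.001  0.002 -0.001  0.001]
```

View pics/r1scene.png

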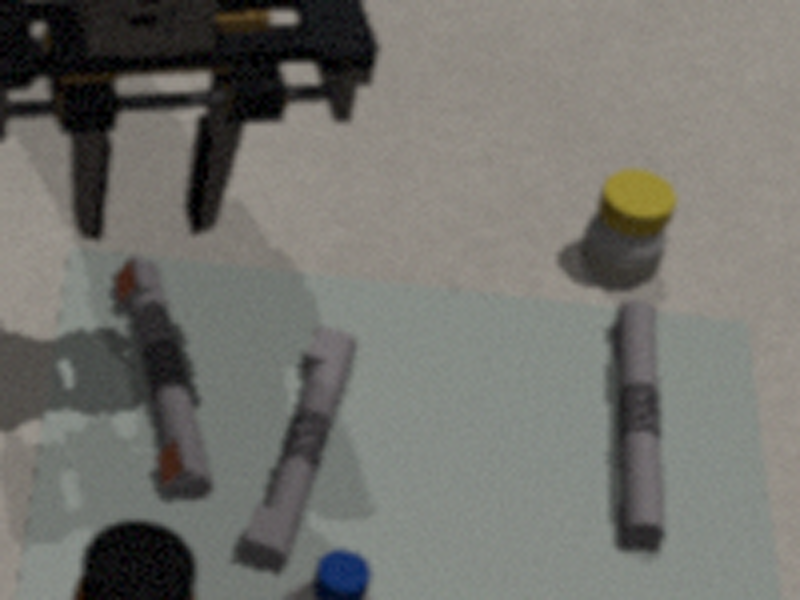

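View pics/r1top.png

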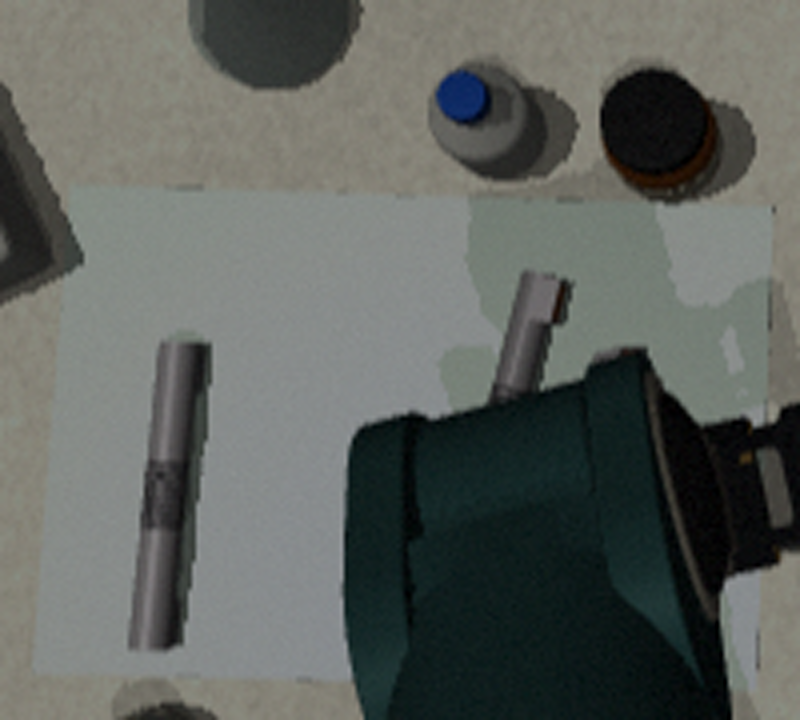

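```bash
python3 - <<'E'
from h import *
for n,a,b in(("R",(163,350),(644,497)),("M",(305,434),(503,421)),("L",(640,410),(162,494))):
    sc=np.array([350,150])+np.array(a)/4-.375; tp=np.array([100,170])+np.array(b)/4-.375
    print(n,onz("scene",*sc,.012).round(4),onz("top",*tp,.012).round(4),tri(sc,tp))
E
```

```text
R [0.4539 0.1534 0.012 ] [0.4693 0.1568 0.012 ] (array([0.46964233, 0.15413421, 0.02886651]), np.float64(0.0017934329821276153))
M [0.5028 0.2324 0.012 ] [0.5072 0.2331 0.012 ] (array([0.50708706, 0.23207077, 0.01680142]), np.float64(0.0002707779732230263))
L [0.4578 0.408  0.012 ] [0.4637 0.4091 0.012 ] (array([0.46385655, 0.40639071, 0.01852766]), np.float64(0.0005073473956773236))
```

>>> {"op": "drive_tool", "data": {"rows": [0.015,0.05,0,0.002,0,-0.003,0.015,0.05,0,0.001,0,-0.003,0.01,0.03,-0.05,0,0,-0.001,0,0.02,-0.1,0,0,0,0,0.01,-0.1,0,0,0,0,0,-0.1,0,0,0,0,0,-0.08,0,0,0,0,0,-0.03,0,0,0]}}

```text
clock: 12.13
ee_pos: [0.4707, 0.1613, 0.0569]
orientation: [0.622, 0.783, 0.001, -0.001]
wrist_force: [0.9, 0.6, 0.7]
opening: 0.0461
```

```bash
python3 - <<'E'
from h import *
s=st();print(s["dq"].round(3))
E
```

```text
t 12.13 tcp [0.4707 0.1613 0.0569] x [-0.227  0.974  0.003] z [ 0.001  0.003 -1.   ] yawx 103.13 F [0.9 0.6 0.7] open 0.0461 q [-0.51  0.45  0.14  2.09 -0.11  0.6   1.51]
[ 0.01   0.089 -0.019  0.009 -0.021 -0.096  0.011]
```

>>> {"op": "drive_tool", "data": {"rows": [-0.008,-0.02,-0.06,0,0,0,-0.006,-0.02,-0.08,0,0,0,0,-0.006,-0.08,0,0,0,0,0,-0.08,0,0,0,0,0,-0.06,0,0,0,0,0,-0.04,0,0,0,0,0,-0.02,0,0,0,0,0,0,0,0,0]}}

```text
clock: 12.8
ee_pos: [0.4688, 0.1553, 0.0005]
orientation: [0.622, 0.783, 0.001, -0.001]
wrist_force: [-1.7, -0.6, 7.1]
opening: 0.046
```

```bash
python3 - <<'E'
from h import *
s=st();print(s["dq"].round(3))
for n in("scene",):
    i=imaging.snapshot(n); crop(n,i,350,150,550,300,4,f"pics/r2{n}.png")
E
```

```text
t 12.8 tcp [0.4688 0.1553 0.0005] x [-0.227  0.974  0.002] z [-0.     0.002 -1.   ] yawx 103.1 F [-1.7 -0.6  7.1] open 0.046 q [-0.48  0.55  0.12  2.11 -0.14  0.48  1.54]
[ 0.002  0.005 -0.001 -0.005 -0.003  0.002  0.002]
```

View pics/r2scene.png

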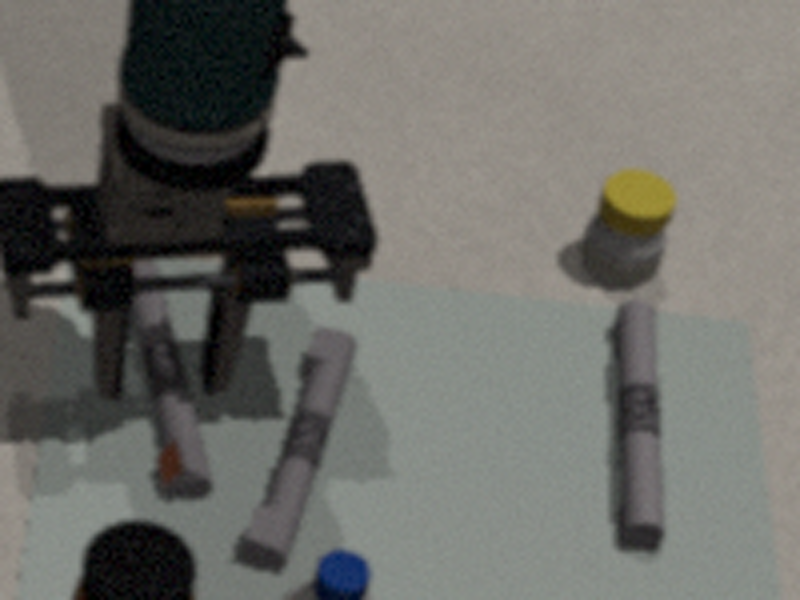

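>>> {"op": "drive_tool", "data": {"rows": [0,0,0.02,0,0,0,0,0,0,0,0,0,0,0,0,0,0,0,0,0,0,0,0,0,0,0,0,0,0,0,0,0,0,0,0,0,0,0,0,0,0,0,0,0,0,0,0,0], "claw": -1}}

```text
clock: 13.52
ee_pos: [0.4694, 0.1558, 0.0039]
orientation: [0.622, 0.783, 0.002, -0.0]
wrist_force: [-0.1, 0.0, -0.2]
opening: 0.0195
```

```bash
python3 - <<'E'
from h import *
s=st();print(s["dq"].round(3))
E
```

```text
t 13.52 tcp [0.4694 0.1558 0.0039] x [-0.227  0.974  0.003] z [ 0.002  0.003 -1.   ] yawx 103.11 F [-0.1  0.  -0.2] open 0.0195 q [-0.48  0.55  0.12  2.11 -0.14  0.49  1.54]
[-0.     0.    -0.002  0.    -0.001 -0.001 -0.   ]
```

>>> {"op": "drive_tool", "data": {"rows": [0,0,0.15,0,0,0,0,0,0.25,0,0,0,0.01,-0.1,0.25,0,0,-0.006,0.02,-0.2,0.25,0,0,-0.006,0.03,-0.25,0.15,0,0,-0.006,0.03,-0.25,0.05,0,0,-0.006,0.03,-0.25,0,0,0,-0.006,0.03,-0.25,0,0,0,-0.006]}}

```text
clock: 14.18
ee_pos: [0.4821, 0.0004, 0.1395]
orientation: [0.661, 0.751, -0.0, -0.003]
wrist_force: [0.2, -0.6, -3.1]
opening: 0.019
```

>>> {"op": "drive_tool", "data": {"rows": [0.04,-0.28,0,0,0,-0.006,0.04,-0.28,0,0,0,-0.006,0.04,-0.28,0,0,0,-0.006,0.04,-0.22,0,0,0,-0.006,0.03,-0.18,0,0,0,-0.006,0.03,-0.12,0,0,0,-0.003,0.02,-0.08,0,0,0,0,0,0,0,0,0,0]}}

```text
clock: 14.85
ee_pos: [0.5064, -0.1889, 0.1383]
orientation: [0.704, 0.71, -0.002, -0.004]
wrist_force: [-0.3, 0.3, -3.5]
opening: 0.0193
```

```bash
python3 - <<'E'
from h import *
s=st();print(s["dq"].round(3))
for n in("scene","top"):
    i=imaging.snapshot(n); crop(n,i,*((120,130,320,270) if n=="scene" else (315,175,515,325)),4,f"pics/p1{n}.png")
E
```

```text
t 14.85 tcp [ 0.5064 -0.1889  0.1383] x [-0.007  1.     0.002] z [-0.008  0.002 -1.   ] yawx 90.43 F [-0.3  0.3 -3.5] open 0.0193 q [ 0.02  0.39  0.34  1.95 -0.17  0.84  2.03]
[-0.001  0.002 -0.017  0.018 -0.01   0.01  -0.012]
```

View pics/p1scene.png

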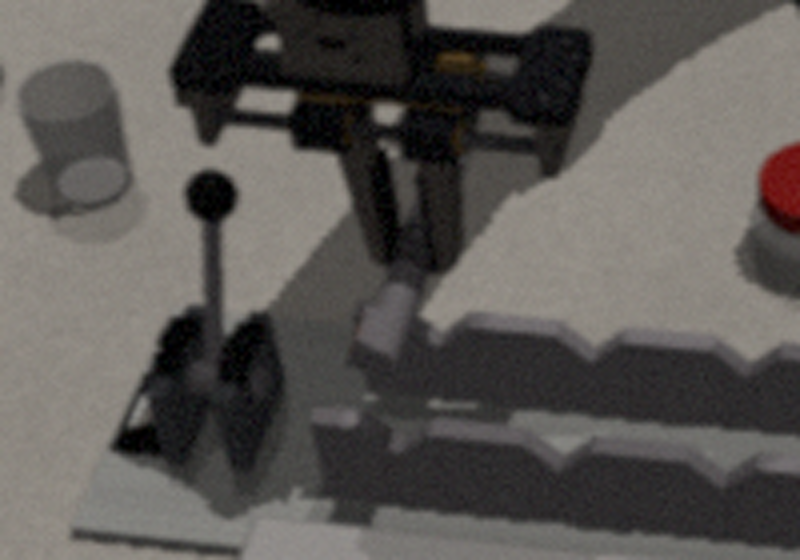

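>>> {"op": "drive_tool", "data": {"rows": [0.03,-0.03,0,-0.03,0,0.002,0.03,-0.03,0,-0.035,0,0.002,0.02,-0.015,-0.03,-0.035,0,0.001,0.008,0,-0.08,-0.025,0,0,0,0,-0.1,-0.012,0,0,0,0,-0.08,0,0,0,0,0,-0.06,0,0,0,0,0,-0.02,0,0,0]}}

```text
clock: 15.62
ee_pos: [0.5184, -0.1829, 0.0916]
orientation: [0.677, 0.704, -0.153, 0.152]
wrist_force: [0.5, 0.5, -2.0]
opening: 0.0188
```

```bash
cat >> h.py <<'E'
def bar(d=None):
    s=st();z=R.from_quat(s["orientation"]).as_matrix()[:,2];print("lean +y deg",np.degrees(np.arctan2(-z[1],-z[2])).round(1),"lean x",np.degrees(np.arctan2(-z[0],-z[2])).round(1),"dqmax",abs(s["dq"]).max().round(3))
    if d is not None: print("bar axis",(s["ee_pos"]-d*z).round(4),"rests",rd(0,.085,.065).round(4),rd(0,0,.065).round(4),rd(0,-.085,.065).round(4))
E
python3 - <<'E'
from h import *
bar(.0061)
E
```

```text
t 15.62 tcp [ 0.5184 -0.1829  0.0916] x [-0.037  0.907 -0.42 ] z [ 0.007 -0.42  -0.907] yawx 92.33 F [ 0.5  0.5 -2. ] open 0.0188 q [-0.42  0.52  0.55  2.06  0.3   0.61  1.43]
lean +y deg 24.8 lean x -0.4 dqmax 0.053
bar axis [ 0.5184 -0.1804  0.0971] rests [ 0.5131 -0.0255  0.065 ] [ 0.515  -0.1105  0.065 ] [ 0.5169 -0.1955  0.065 ]
```

>>> {"op": "drive_tool", "data": {"rows": [-0.005,-0.04,0,0,0,0,-0.005,-0.045,0,0,0,0,0,-0.03,0,0,0,0,0,-0.01,-0.03,0,0,0,0,0,-0.04,0,0,0,0,0,-0.04,0,0,0,0,0,-0.02,0,0,0,0,0,0,0,0,0]}}

```text
clock: 16.28
ee_pos: [0.5166, -0.2047, 0.0766]
orientation: [0.682, 0.7, -0.151, 0.151]
wrist_force: [-0.3, 0.8, -2.8]
opening: 0.0194
```

```bash
python3 - <<'E'
from h import *
bar(.0061)
for n in("scene","top"):
    i=imaging.snapshot(n); crop(n,i,*((120,130,320,270) if n=="scene" else (315,175,515,325)),4,f"pics/p2{n}.png")
E
```

```text
t 16.28 tcp [ 0.5166 -0.2047  0.0766] x [-0.025  0.909 -0.417] z [ 0.007 -0.417 -0.909] yawx 91.6 F [-0.3  0.8 -2.8] open 0.0194 q [-0.37  0.55  0.55  2.07  0.29  0.56  1.46]
lean +y deg 24.6 lean x -0.4 dqmax 0.006
bar axis [ 0.5165 -0.2022  0.0822] rests [ 0.5131 -0.0255  0.065 ] [ 0.515  -0.1105  0.065 ] [ 0.5169 -0.1955  0.065 ]
```

View pics/p2scene.png

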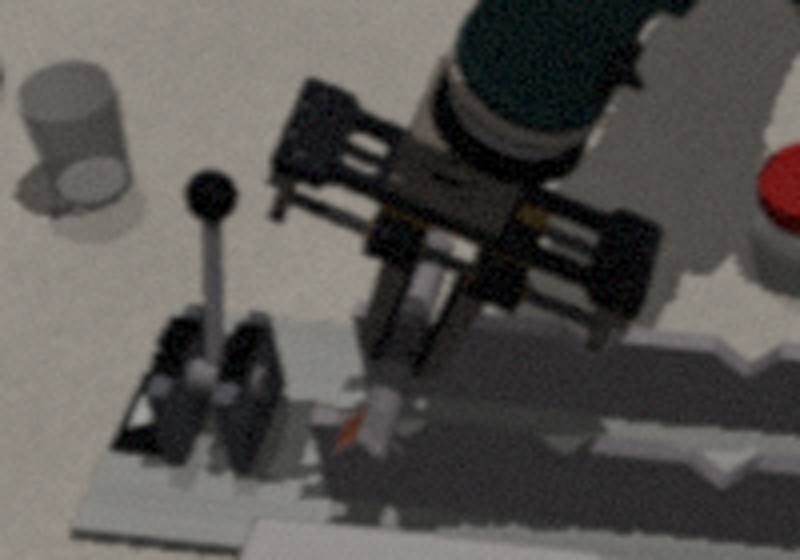

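View pics/p2top.png

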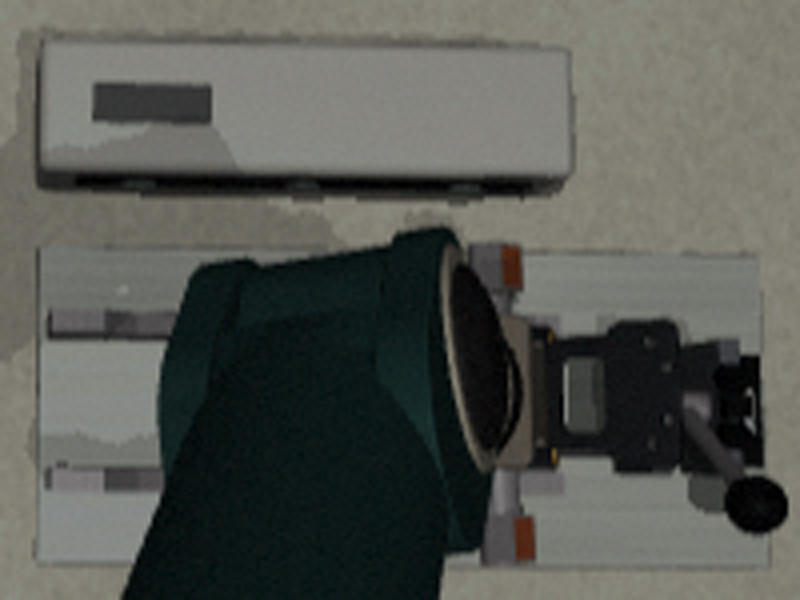

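>>> {"op": "drive_tool", "data": {"rows": [0.002,0.02,0,0,0,0,0,0.022,0,0,0,0,0,0.01,0,0,0,0,0,0,-0.03,0,0,0,0,0,-0.04,0,0,0,0,0,-0.03,0,0,0,0,0,-0.015,0,0,0,0,0,0,0,0,0]}}

```text
clock: 17.05
ee_pos: [0.5184, -0.1964, 0.0623]
orientation: [0.681, 0.701, -0.15, 0.152]
wrist_force: [0.4, 0.6, -0.7]
opening: 0.0191
```

```bash
python3 - <<'E'
from h import *
bar(.0061)
E
```

```text
t 17.05 tcp [ 0.5184 -0.1964  0.0623] x [-0.027  0.908 -0.417] z [ 0.01  -0.417 -0.909] yawx 91.73 F [ 0.4  0.6 -0.7] open 0.0191 q [-0.38  0.57  0.54  2.07  0.28  0.54  1.44]
lean +y deg 24.6 lean x -0.6 dqmax 0.003
bar axis [ 0.5183 -0.1939  0.0678] rests [ 0.5131 -0.0255  0.065 ] [ 0.515  -0.1105  0.065 ] [ 0.5169 -0.1955  0.065 ]
```

>>> {"op": "drive_tool", "data": {"rows": [-0.006,-0.007,0,0,0,0,-0.004,-0.005,-0.01,0,0,0,0,0,-0.01,0,0,0,0,0,-0.005,0,0,0,0,0,0,0,0,0,0,0,0,0,0,0,0,0,0,0,0,0,0,0,0,0,0,0]}}

```text
clock: 17.72
ee_pos: [0.5174, -0.1988, 0.0602]
orientation: [0.681, 0.7, -0.15, 0.153]
wrist_force: [-0.5, 0.8, -0.5]
opening: 0.0193
```

```bash
python3 - <<'E'
from h import *
bar(.0061)
E
```

```text
t 17.72 tcp [ 0.5174 -0.1988  0.0602] x [-0.025  0.908 -0.417] z [ 0.01  -0.417 -0.909] yawx 91.57 F [-0.5  0.8 -0.5] open 0.0193 q [-0.38  0.58  0.54  2.07  0.28  0.53  1.44]
lean +y deg 24.7 lean x -0.6 dqmax 0.001
bar axis [ 0.5173 -0.1962  0.0657] rests [ 0.5131 -0.0255  0.065 ] [ 0.515  -0.1105  0.065 ] [ 0.5169 -0.1955  0.065 ]
```

>>> {"op": "drive_tool", "data": {"rows": [0,0,0,0,0,0,0,0,0,0,0,0,0,0,0,0,0,0,0,0.005,-0.02,0.03,0,0,0,0.01,-0.03,0.035,0,0,0,0.01,-0.02,0.035,0,0,0,0,0,0.025,0,0,0,0,0,0.01,0,0], "claw": 0}}

```text
clock: 18.38
ee_pos: [0.5237, -0.1882, 0.0532]
orientation: [0.689, 0.724, 0.01, 0.006]
wrist_force: [-0.0, 0.0, 0.4]
opening: 0.0461
```

```bash
python3 - <<'E'
from h import *
bar(.0061)
for n in("scene","top"):
    i=imaging.snapshot(n); crop(n,i,*((120,130,320,270) if n=="scene" else (315,175,515,325)),4,f"pics/p3{n}.png")
E
```

```text
t 18.38 tcp [ 0.5237 -0.1882  0.0532] x [-0.049  0.999  0.005] z [ 0.023  0.006 -1.   ] yawx 92.82 F [-0.   0.   0.4] open 0.0461 q [ 0.2   0.52  0.11  1.97 -0.11  0.64  2.01]
lean +y deg -0.3 lean x -1.3 dqmax 0.486
bar axis [ 0.5236 -0.1882  0.0593] rests [ 0.5131 -0.0255  0.065 ] [ 0.515  -0.1105  0.065 ] [ 0.5169 -0.1955  0.065 ]
```

View pics/p3scene.png

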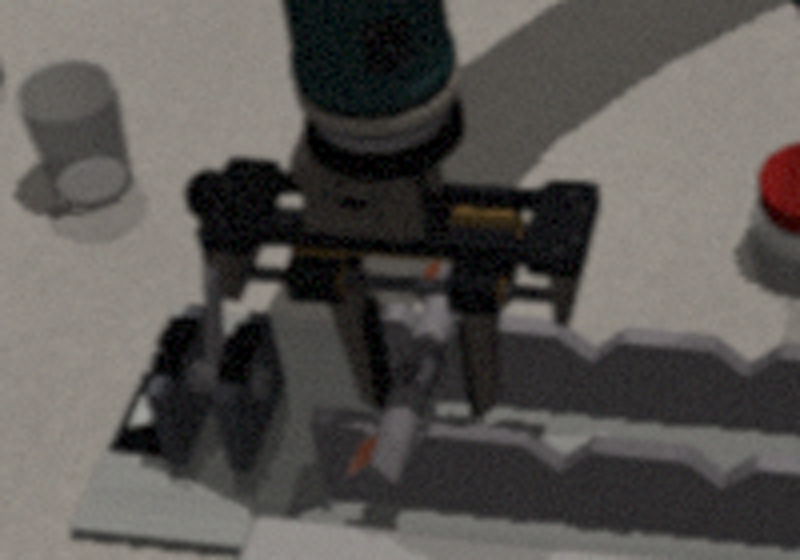

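View pics/p3top.png

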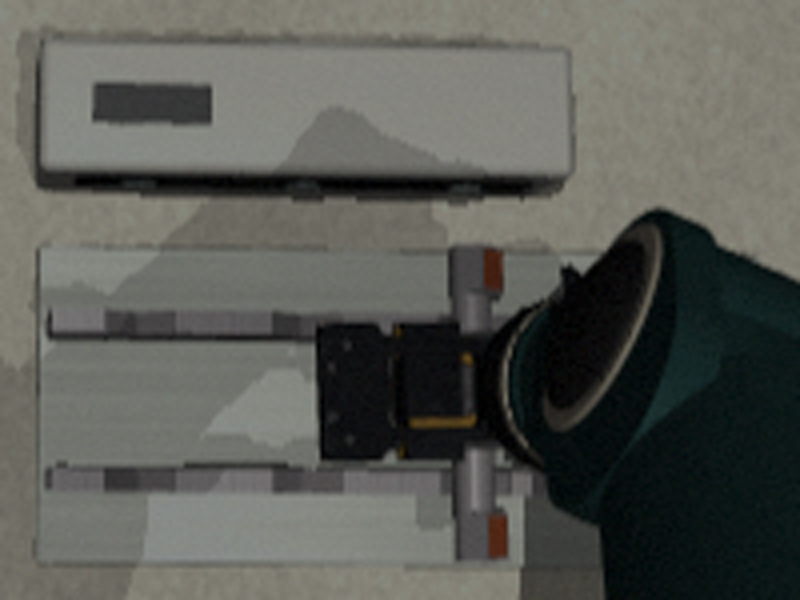

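>>> {"op": "drive_tool", "data": {"rows": [-0.018,-0.02,-0.01,0,0,-0.003,-0.02,-0.022,-0.01,0,0,-0.003,-0.012,-0.015,-0.005,0,-0.004,-0.002,-0.005,0,0,0,-0.003,0,0,0,0,0,0,0,0,0,0,0,0,0,0,0,0,0,0,0,0,0,0,0,0,0]}}

```text
clock: 19.15
ee_pos: [0.5152, -0.1899, 0.0478]
orientation: [0.696, 0.717, 0.014, 0.015]
wrist_force: [0.4, 0.2, -0.5]
opening: 0.0462
```

```bash
python3 - <<'E'
from h import *
bar(.015)
E
```

```text
t 19.15 tcp [ 0.5152 -0.1899  0.0478] x [-0.03   1.    -0.002] z [ 0.041 -0.    -0.999] yawx 91.71 F [ 0.4  0.2 -0.5] open 0.0462 q [ 0.21  0.52  0.11  2.   -0.12  0.59  2.01]
lean +y deg 0.0 lean x -2.4 dqmax 0.01
bar axis [ 0.5146 -0.1899  0.0627] rests [ 0.5131 -0.0255  0.065 ] [ 0.515  -0.1105  0.065 ] [ 0.5169 -0.1955  0.065 ]
```

>>> {"op": "drive_tool", "data": {"rows": [0.006,-0.015,0,0,0.005,0,0.006,-0.02,0,0,0.005,0,0,-0.012,0,0,0.003,0,0,0,0,0,0,0,0,0,0,0,0,0,0,0,0,0,0,0,0,0,0,0,0,0,0,0,0,0,0,0]}}

```text
clock: 19.82
ee_pos: [0.5179, -0.196, 0.0478]
orientation: [0.696, 0.718, -0.002, -0.001]
wrist_force: [0.5, 0.0, 0.6]
opening: 0.046
```

```bash
python3 - <<'E'
from h import *
bar(.015)
E
```

```text
t 19.82 tcp [ 0.5179 -0.196   0.0478] x [-0.031  1.    -0.001] z [-0.003 -0.001 -1.   ] yawx 91.77 F [0.5 0.  0.6] open 0.046 q [ 0.2   0.54  0.13  1.96 -0.11  0.65  2.  ]
lean +y deg 0.1 lean x 0.2 dqmax 0.003
bar axis [ 0.518  -0.196   0.0628] rests [ 0.5131 -0.0255  0.065 ] [ 0.515  -0.1105  0.065 ] [ 0.5169 -0.1955  0.065 ]
```

>>> {"op": "drive_tool", "data": {"rows": [0,0,0,0,0,0,0,0,0,0,0,0,0,0,0,0,0,0,0,0,0,0,0,0,0,0,0,0,0,0,0,0,0.04,0,0,0,0,0,0.04,0,0,0,0,0,0.03,0,0,0], "claw": -1}}

```text
clock: 20.48
ee_pos: [0.5157, -0.1951, 0.0604]
orientation: [0.696, 0.718, -0.002, -0.003]
wrist_force: [-0.0, 0.5, -2.9]
opening: 0.019
```

>>> {"op": "drive_tool", "data": {"rows": [0,-0.01,0,-0.025,0,0,0,-0.015,0,-0.035,0,0,0,-0.015,0,-0.035,0,0,0,-0.015,0,-0.03,0,0,0,-0.01,0,-0.015,0,0,0,0,0,0,0,0,0,0,0,0,0,0,0,0,0,0,0,0]}}

```text
clock: 21.15
ee_pos: [0.5176, -0.207, 0.0646]
orientation: [0.681, 0.696, -0.16, 0.16]
wrist_force: [0.1, -0.7, -2.6]
opening: 0.019
```

```bash
python3 - <<'E'
from h import *
bar(.0172)
for n in("scene","top"):
    i=imaging.snapshot(n); crop(n,i,*((120,130,320,270) if n=="scene" else (315,175,515,325)),4,f"pics/p4{n}.png")
E
```

```text
t 21.15 tcp [ 0.5176 -0.207   0.0646] x [-0.02   0.897 -0.441] z [ 0.004 -0.441 -0.898] yawx 91.31 F [ 0.1 -0.7 -2.6] open 0.019 q [-0.37  0.58  0.53  2.07  0.34  0.55  1.39]
lean +y deg 26.2 lean x -0.3 dqmax 0.021
bar axis [ 0.5175 -0.1994  0.0801] rests [ 0.5131 -0.0255  0.065 ] [ 0.515  -0.1105  0.065 ] [ 0.5169 -0.1955  0.065 ]
```

View pics/p4scene.png

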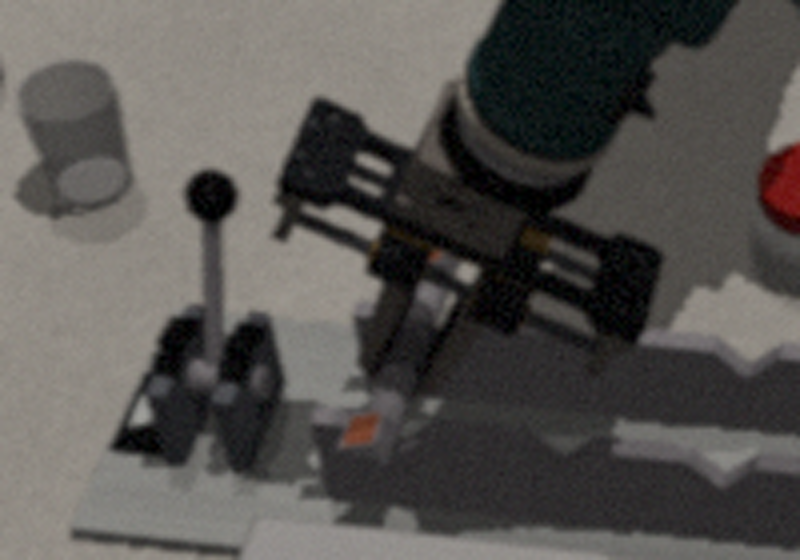

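View pics/p4top.png

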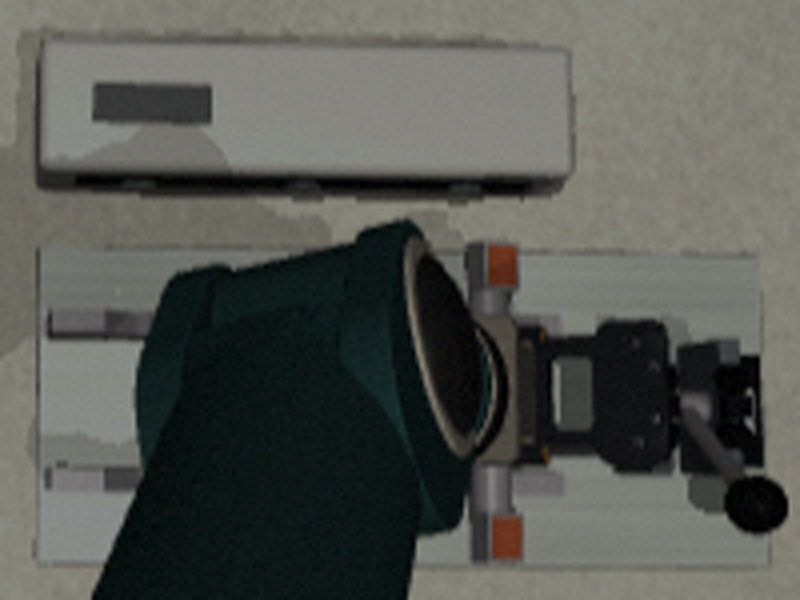

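>>> {"op": "drive_tool", "data": {"rows": [0,0.015,0,0,0,0,0,0.015,-0.02,0,0,0,0,0,-0.03,0,0,0,0,0,-0.04,0,0,0,0,0,-0.03,0,0,0,0,0,-0.01,0,0,0,0,0,0,0,0,0,0,0,0,0,0,0]}}

```text
clock: 21.92
ee_pos: [0.5176, -0.2077, 0.0526]
orientation: [0.687, 0.692, -0.159, 0.159]
wrist_force: [-1.1, 0.2, -1.8]
opening: 0.0191
```

```bash
python3 - <<'E'
from h import *
bar(.0172)
E
```

```text
t 21.92 tcp [ 0.5176 -0.2077  0.0526] x [-0.007  0.899 -0.438] z [ 0.002 -0.438 -0.899] yawx 90.43 F [-1.1  0.2 -1.8] open 0.0191 q [-0.36  0.6   0.53  2.07  0.33  0.52  1.37]
lean +y deg 26.0 lean x -0.2 dqmax 0.005
bar axis [ 0.5176 -0.2002  0.0681] rests [ 0.5131 -0.0255  0.065 ] [ 0.515  -0.1105  0.065 ] [ 0.5169 -0.1955  0.065 ]
```

>>> {"op": "drive_tool", "data": {"rows": [0,0.018,0,0,0,0.001,0,0.02,0,0,0,0.001,0,0.006,-0.01,0,0,0,0,0,-0.015,0,0,0,0,0,-0.01,0,0,0,0,0,0,0,0,0,0,0,0,0,0,0,0,0,0,0,0,0]}}

```text
clock: 22.58
ee_pos: [0.5173, -0.2037, 0.0485]
orientation: [0.684, 0.694, -0.16, 0.16]
wrist_force: [-0.3, 0.6, 1.1]
opening: 0.0189
```

```bash
python3 - <<'E'
from h import *
bar(.0172)
E
```

```text
t 22.58 tcp [ 0.5173 -0.2037  0.0485] x [-0.014  0.898 -0.44 ] z [ 0.003 -0.44  -0.898] yawx 90.92 F [-0.3  0.6  1.1] open 0.0189 q [-0.37  0.61  0.53  2.07  0.33  0.52  1.37]
lean +y deg 26.1 lean x -0.2 dqmax 0.002
bar axis [ 0.5173 -0.1961  0.0639] rests [ 0.5131 -0.0255  0.065 ] [ 0.515  -0.1105  0.065 ] [ 0.5169 -0.1955  0.065 ]
```

>>> {"op": "drive_tool", "data": {"rows": [0,0,0,0,0,0,0,0,0,0,0,0,0,0,0,0,0,0,0,0,0,0.03,0,0,0,0.008,0,0.035,0,0,0,0.01,0,0.035,0,0,0,0.01,0,0.025,0,0,0,0,0,0.01,0,0], "claw": 0}}

```text
clock: 23.25
ee_pos: [0.5231, -0.1892, 0.0478]
orientation: [0.693, 0.72, -0.001, 0.011]
wrist_force: [0.1, -0.8, -0.6]
opening: 0.046
```

```bash
cat >> h.py <<'E'
def copper(n,im,box):
    hsv=cv2.cvtColor(im,cv2.COLOR_RGB2HSV);x0,y0,x1,y1=box
    m=((hsv[...,0]<14)|(hsv[...,0]>174))&(hsv[...,1]>110)&(hsv[...,2]>50);mm=np.zeros_like(m);mm[y0:y1,x0:x1]=m[y0:y1,x0:x1]
    k,l,s,c=cv2.connectedComponentsWithStats(mm.astype(np.uint8));return [(c[i].round(2),s[i,4]) for i in range(1,k) if s[i,4]>=5]
def roll(n,uv,y,z=.065):
    # intersect ray with coupon-centre cylinder (r=13mm) about rest axis at reader y; roll>0: coupon toward -y
    p,d=ray(n,*uv);f=lambda v:np.r_[Rm.T@v[:2],v[2]];p=p-np.r_[o,0];p=f(p);d=f(d)
    a=p[1:]-[y,z];b=d[1:];A=b@b;B=a@b;D=B*B-A*(a@a-.013**2)
    miss=0
    if D<0: miss=np.sqrt(a@a-B*B/A)*1e3;D=0
    t=(-B-np.sqrt(D))/A;q=a+t*b;X=p[0]+t*d[0]
    return X.round(4),np.degrees(np.arctan2(-q[0],q[1])).round(1),round(miss,1)
def look(tag,boxes={"top":(315,175,515,345),"scene":(120,130,360,300)},ks=4):
    ims={}
    for n in("scene","top"):
        i=imaging.snapshot(n);ims[n]=i;cv2.imwrite(f"pics/{tag}{n}.png",i[:,:,::-1]);b=boxes[n];crop(n,i,*b,(3.2 if n=="scene" else 3.5),f"pics/{tag}{n}c.png")
        for uv,a in copper(n,i,b):
            r=[roll(n,uv,y) for y in(.085,0,-.085)]
            y=[.085,0,-.085][int(np.argmin([q[2] if q[2] else abs(q[1])/1e3 for q in r]))]
            print(n,uv,a,[(q) for q in r])
E
python3 - <<'E'
from h import *
bar(.0165)
look("q1")
E
```

```text
t 23.25 tcp [ 0.5231 -0.1892  0.0478] x [-0.038  0.999 -0.017] z [ 0.014 -0.016 -1.   ] yawx 92.18 F [ 0.1 -0.8 -0.6] open 0.046 q [ 0.21  0.53  0.09  1.97 -0.05  0.63  1.94]
lean +y deg 0.9 lean x -0.8 dqmax 0.501
bar axis [ 0.5228 -0.1889  0.0643] rests [ 0.5131 -0.0255  0.065 ] [ 0.515  -0.1105  0.065 ] [ 0.5169 -0.1955  0.065 ]
scene [324.19 175.55] 488 [(np.float64(-0.1805), np.float64(-98.8), np.float64(17.4)), (np.float64(-0.1951), np.float64(-98.8), np.float64(101.5)), (np.float64(-0.2097), np.float64(-98.8), np.float64(185.5))]
scene [230.   198.23] 22 [(np.float64(-0.0147), np.float64(69.3), np.float64(166.1)), (np.float64(-0.0435), np.float64(69.3), np.float64(86.6)), (np.float64(-0.0618), np.float64(12.2), 0)]
scene [213.79 242.12] 43 [(np.float64(0.1092), np.float64(69.2), np.float64(167.1)), (np.float64(0.0846), np.float64(69.2), np.float64(87.6)), (np.float64(0.0683), np.float64(18.1), 0)]
top [434.91 241.77] 66 [(np.float64(0.0643), np.float64(74.4), np.float64(169.7)), (np.float64(0.0666), np.float64(74.4), np.float64(87.9)), (np.float64(0.0678), np.float64(12.0), 0)]
top [436.01 308.6 ] 70 [(np.float64(-0.0646), np.float64(74.4), np.float64(169.2)), (np.float64(-0.0655), np.float64(74.4), np.float64(87.3)), (np.float64(-0.0659), np.float64(9.3), 0)]
```

View pics/q1scenec.png

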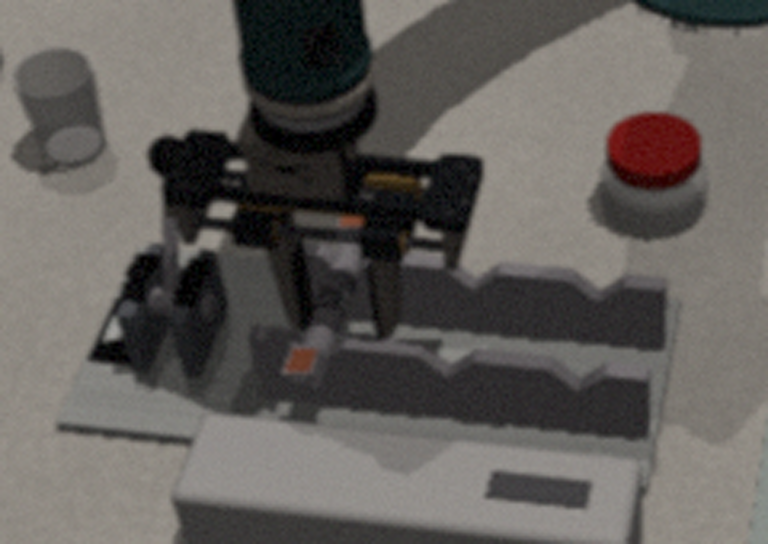

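View pics/q1topc.png

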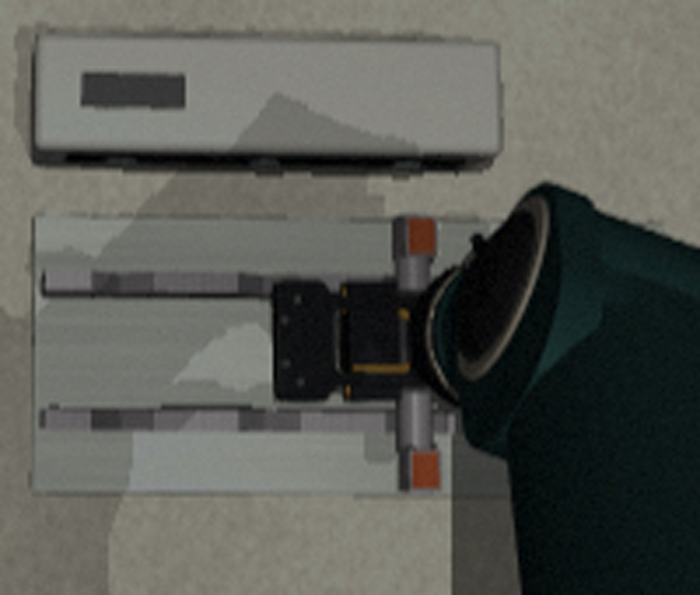

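>>> {"op": "drive_tool", "data": {"rows": [-0.015,-0.018,0,0.002,0.002,-0.002,-0.016,-0.018,0,0,0.002,-0.002,-0.01,-0.012,0,0,0.001,0,0,0,0,0,0,0,0,0,0,0,0,0,0,0,0,0,0,0,0,0,0,0,0,0,0,0,0,0,0,0]}}

```text
clock: 24.02
ee_pos: [0.5167, -0.1912, 0.0455]
orientation: [0.696, 0.718, -0.009, 0.003]
wrist_force: [0.4, -0.1, -0.3]
opening: 0.0462
```

```bash
python3 - <<'E'
from h import *
bar(.0165)
E
```

```text
t 24.02 tcp [ 0.5167 -0.1912  0.0455] x [-0.031  0.999 -0.016] z [-0.009 -0.017 -1.   ] yawx 91.79 F [ 0.4 -0.1 -0.3] open 0.0462 q [ 0.21  0.54  0.1   1.96 -0.05  0.65  1.93]
lean +y deg 0.9 lean x 0.5 dqmax 0.011
bar axis [ 0.5168 -0.1909  0.062 ] rests [ 0.5131 -0.0255  0.065 ] [ 0.515  -0.1105  0.065 ] [ 0.5169 -0.1955  0.065 ]
```

Shift y −4.5 mm, close, lift, then roll.

>>> {"op": "drive_tool", "data": {"rows": [0,-0.018,0,0,0,0,0,-0.014,0,0,0,0,0,-0.004,0,0,0,0,0,0,0,0,0,0,0,0,0,0,0,0,0,0,0,0,0,0,0,0,0,0,0,0,0,0,0,0,0,0]}}

```text
clock: 24.68
ee_pos: [0.5168, -0.1959, 0.0456]
orientation: [0.696, 0.718, -0.009, 0.003]
wrist_force: [-0.3, 0.4, 0.2]
opening: 0.0458
```

>>> {"op": "drive_tool", "data": {"rows": [0,0,0,0,0,0,0,0,0,0,0,0,0,0,0,0,0,0,0,0,0,0,0,0,0,0,0,0,0,0,0,0,0.04,0,0,0,0,0,0.04,0,0,0,0,0,0.03,0,0,0], "claw": -1}}

```text
clock: 25.35
ee_pos: [0.515, -0.1953, 0.0581]
orientation: [0.696, 0.718, -0.01, 0.001]
wrist_force: [-0.6, -0.2, -3.0]
opening: 0.0195
```

>>> {"op": "drive_tool", "data": {"rows": [0,-0.005,0,-0.02,0,0,0,-0.01,0,-0.025,0,0,0,-0.01,0,-0.02,0,0,0,-0.005,0,-0.01,0,0,0,0,0,0,0,0,0,0,0,0,0,0,0,0,0,0,0,0,0,0,0,0,0,0]}}

```text
clock: 26.02
ee_pos: [0.5154, -0.2009, 0.0611]
orientation: [0.692, 0.71, -0.095, 0.087]
wrist_force: [0.4, -0.4, -4.1]
opening: 0.0193
```

```bash
python3 - <<'E'
from h import *
bar(.0195)
E
```

```text
t 26.02 tcp [ 0.5154 -0.2009  0.0611] x [-0.026  0.966 -0.256] z [-0.008 -0.256 -0.967] yawx 91.53 F [ 0.4 -0.4 -4.1] open 0.0193 q [-0.08  0.52  0.3   2.02  0.2   0.59  1.61]
lean +y deg 14.8 lean x 0.5 dqmax 0.018
bar axis [ 0.5155 -0.1959  0.0799] rests [ 0.5131 -0.0255  0.065 ] [ 0.515  -0.1105  0.065 ] [ 0.5169 -0.1955  0.065 ]
```

>>> {"op": "drive_tool", "data": {"rows": [0.003,0,-0.03,0,0,0,0.003,0,-0.035,0,0,0,0.002,0,-0.035,0,0,0,0,0,-0.02,0,0,0,0,0,-0.005,0,0,0,0,0,0,0,0,0,0,0,0,0,0,0,0,0,0,0,0,0]}}

```text
clock: 26.68
ee_pos: [0.5169, -0.2027, 0.0479]
orientation: [0.695, 0.708, -0.094, 0.086]
wrist_force: [-0.9, 1.7, 2.6]
opening: 0.0192
```

```bash
python3 - <<'E'
from h import *
bar(.0195)
E
```

```text
t 26.68 tcp [ 0.5169 -0.2027  0.0479] x [-0.019  0.968 -0.252] z [-0.008 -0.252 -0.968] yawx 91.11 F [-0.9  1.7  2.6] open 0.0192 q [-0.07  0.54  0.3   2.02  0.19  0.57  1.61]
lean +y deg 14.6 lean x 0.5 dqmax 0.005
bar axis [ 0.5171 -0.1978  0.0668] rests [ 0.5131 -0.0255  0.065 ] [ 0.515  -0.1105  0.065 ] [ 0.5169 -0.1955  0.065 ]
```

>>> {"op": "drive_tool", "data": {"rows": [0,0.01,0,0,0,0,0,0.008,-0.01,0,0,0,0,0,-0.005,0,0,0,0,0,0,0,0,0,0,0,0,0,0,0,0,0,0,0,0,0,0,0,0,0,0,0,0,0,0,0,0,0]}}

```text
clock: 27.35
ee_pos: [0.5169, -0.2009, 0.0461]
orientation: [0.695, 0.707, -0.094, 0.086]
wrist_force: [-0.6, 2.2, 2.3]
opening: 0.0193
```

>>> {"op": "drive_tool", "data": {"rows": [0,0,0,0,0,0,0,0,0,0,0,0,0,0,0,0,0,0,0,0,0,0,0,0,0,0.012,0.05,0,0,0,0,0.03,0.12,0,0,0,0,0.05,0.2,0,0,0,0,0.06,0.25,0,0,0], "claw": 0}}

```text
clock: 28.02
ee_pos: [0.5126, -0.1843, 0.118]
orientation: [0.696, 0.706, -0.098, 0.083]
wrist_force: [0.7, 0.3, 0.6]
opening: 0.0463
```

>>> {"op": "drive_tool", "data": {"rows": [0,0.2,0.1,0.02,0,0,0,0.3,0,0.03,0,0,0,0.34,0,0.02,0,0,0,0.34,0,0.01,0,0,0,0.34,0,0,0,0,0,0.34,0,0,0,0,0,0.3,0,0,0,0,0,0.2,0,0,0,0]}}

```text
clock: 28.68
ee_pos: [0.5168, 0.1034, 0.1436]
orientation: [0.706, 0.708, 0.001, -0.002]
wrist_force: [1.3, 0.3, 0.2]
opening: 0.0458
```

```bash
python3 - <<'E'
from h import *
bar(.0195)
look("q2")
E
```

```text
t 28.68 tcp [0.5168 0.1034 0.1436] x [-0.003  1.     0.005] z [-0.001  0.005 -1.   ] yawx 90.17 F [1.3 0.3 0.2] open 0.0458 q [-0.34  0.35  0.1   1.97 -0.05  0.82  1.36]
lean +y deg -0.3 lean x 0.1 dqmax 0.584
bar axis [0.5168 0.1033 0.1631] rests [ 0.5131 -0.0255  0.065 ] [ 0.515  -0.1105  0.065 ] [ 0.5169 -0.1955  0.065 ]
scene [321.32 178.5 ] 259 [(np.float64(-0.1643), np.float64(-81.4), 0), (np.float64(-0.1837), np.float64(-99.1), np.float64(96.3)), (np.float64(-0.1986), np.float64(-99.1), np.float64(180.3))]
scene [332.89 171.58] 64 [(np.float64(-0.1992), np.float64(-97.6), np.float64(35.3)), (np.float64(-0.2122), np.float64(-97.6), np.float64(119.6)), (np.float64(-0.2251), np.float64(-97.6), np.float64(203.8))]
scene [231.84 197.37] 38 [(np.float64(-0.0193), np.float64(69.5), np.float64(163.2)), (np.float64(-0.048), np.float64(69.5), np.float64(83.5)), (np.float64(-0.0647), np.float64(-2.9), 0)]
scene [215.5  242.35] 48 [(np.float64(0.1079), np.float64(69.5), np.float64(163.9)), (np.float64(0.0835), np.float64(69.5), np.float64(84.3)), (np.float64(0.069), np.float64(0.9), 0)]
top [433.38 241.99] 71 [(np.float64(0.064), np.float64(74.6), np.float64(166.8)), (np.float64(0.0663), np.float64(74.6), np.float64(84.9)), (np.float64(0.0673), np.float64(-2.2), 0)]
top [434.42 308.62] 78 [(np.float64(-0.0647), np.float64(74.6), np.float64(166.2)), (np.float64(-0.0656), np.float64(74.6), np.float64(84.3)), (np.float64(-0.066), np.float64(-5.0), 0)]
```

View pics/q2scenec.png

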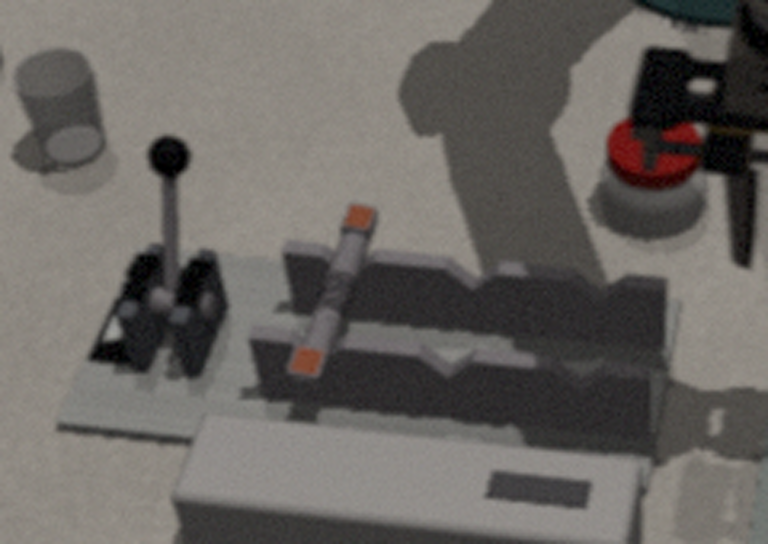

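View pics/q2top.png

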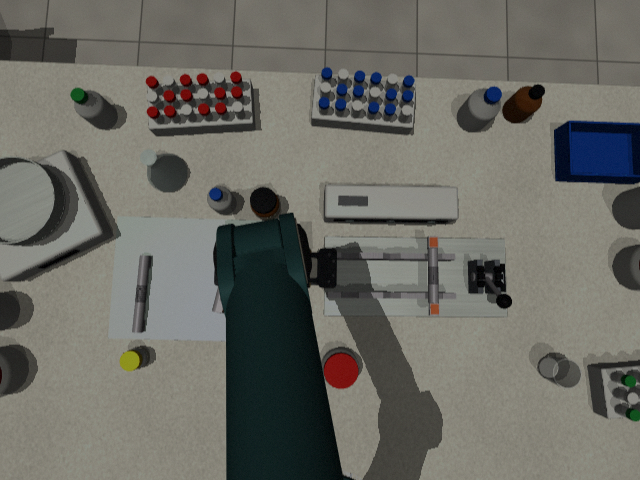

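>>> {"op": "drive_tool", "data": {"rows": [-0.01,0.15,0,0,0,-0.012,-0.015,0.2,0,0,0,-0.015,-0.015,0.2,-0.05,0,0,-0.015,-0.015,0.16,-0.1,0,0,-0.012,-0.01,0.12,-0.1,0,0,-0.005,-0.01,0.08,-0.1,0,0,0,0,0.04,-0.05,0,0,0,0,0,-0.02,0,0,0]}}

```text
clock: 29.45
ee_pos: [0.5101, 0.2173, 0.0946]
orientation: [0.772, 0.636, 0.003, 0.001]
wrist_force: [-0.8, -1.1, -0.1]
opening: 0.046
```

```bash
python3 - <<'E'
from h import *
bar(.0195)
i=imaging.snapshot("scene"); crop("scene",i,350,150,550,300,4,"pics/m1.png")
E
```

```text
t 29.45 tcp [0.5101 0.2173 0.0946] x [0.191 0.982 0.004] z [ 0.006  0.003 -1.   ] yawx 79.0 F [-0.8 -1.1 -0.1] open 0.046 q [-0.54  0.46  0.1   1.94 -0.07  0.74  0.97]
lean +y deg -0.2 lean x -0.3 dqmax 0.056
bar axis [0.51   0.2172 0.1141] rests [ 0.5131 -0.0255  0.065 ] [ 0.515  -0.1105  0.065 ] [ 0.5169 -0.1955  0.065 ]
```

View pics/m1.png

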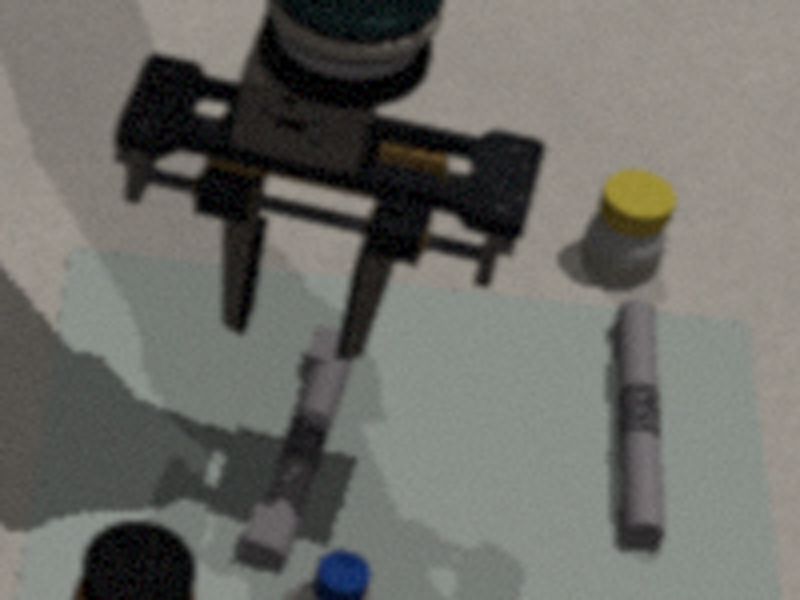

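>>> {"op": "drive_tool", "data": {"rows": [-0.008,0.045,0,0,0,0,-0.01,0.045,0,0,0,0.001,-0.006,0.025,-0.05,0,0,0.001,0,0,-0.1,0,0,0,0,0,-0.1,0,0,0,0,0,-0.1,0,0,0,0,0,-0.06,0,0,0,0,0,-0.02,0,0,0]}}

```text
clock: 30.17
ee_pos: [0.5097, 0.2269, 0.0408]
orientation: [0.772, 0.636, 0.005, 0.002]
wrist_force: [-0.0, -0.2, 0.6]
opening: 0.0456
```

```bash
python3 - <<'E'
from h import *
bar(.0195)
E
```

```text
t 30.17 tcp [0.5097 0.2269 0.0408] x [0.191 0.982 0.004] z [ 0.01   0.002 -1.   ] yawx 79.01 F [-0.  -0.2  0.6] open 0.0456 q [-0.55  0.55  0.09  1.96 -0.07  0.63  0.96]
lean +y deg -0.1 lean x -0.6 dqmax 0.062
bar axis [0.5095 0.2269 0.0603] rests [ 0.5131 -0.0255  0.065 ] [ 0.515  -0.1105  0.065 ] [ 0.5169 -0.1955  0.065 ]
```

>>> {"op": "drive_tool", "data": {"rows": [-0.008,0.018,0,0,0.002,0,-0.008,0.018,-0.03,0,0.001,0.001,-0.004,0.01,-0.06,0,0,0,0,0,-0.08,0,0,0,0,0,-0.06,0,0,0,0,0,-0.04,0,0,0,0,0,-0.02,0,0,0,0,0,0,0,0,0]}}

```text
clock: 30.83
ee_pos: [0.5072, 0.2329, 0.002]
orientation: [0.771, 0.637, 0.001, -0.001]
wrist_force: [-0.1, 0.4, 0.1]
opening: 0.0458
```

```bash
python3 - <<'E'
from h import *
bar(.0195)
E
```

```text
t 30.83 tcp [0.5072 0.2329 0.002 ] x [0.187 0.982 0.002] z [-0.001  0.002 -1.   ] yawx 79.2 F [-0.1  0.4  0.1] open 0.0458 q [-0.55  0.62  0.08  1.96 -0.09  0.57  0.97]
lean +y deg -0.1 lean x 0.0 dqmax 0.007
bar axis [0.5072 0.2328 0.0215] rests [ 0.5131 -0.0255  0.065 ] [ 0.515  -0.1105  0.065 ] [ 0.5169 -0.1955  0.065 ]
```

>>> {"op": "drive_tool", "data": {"rows": [0,0,0.01,0,0,0,0,0,0,0,0,0,0,0,0,0,0,0,0,0,0,0,0,0,0,0,0,0,0,0,0,0,0,0,0,0,0,0,0,0,0,0,0,0,0,0,0,0], "claw": -1}}

```text
clock: 31.5
ee_pos: [0.5074, 0.2329, 0.0037]
orientation: [0.771, 0.637, 0.001, -0.001]
wrist_force: [-0.1, 0.7, -1.6]
opening: 0.0191
```

>>> {"op": "drive_tool", "data": {"rows": [0,0,0.15,0,0,0,0,0,0.25,0,0,0,0,-0.1,0.25,0,0,0.006,0,-0.2,0.25,0,0,0.006,0.01,-0.25,0.15,0,0,0.006,0.01,-0.25,0.05,0,0,0.006,0.01,-0.25,0,0,0,0.006,0.01,-0.25,0,0,0,0.006]}}

```text
clock: 32.17
ee_pos: [0.5066, 0.0783, 0.1391]
orientation: [0.726, 0.687, -0.001, -0.002]
wrist_force: [0.3, -0.3, -3.9]
opening: 0.019
```

```bash
python3 - <<'E'
from h import *
bar(.008)
E
```

```text
t 32.17 tcp [0.5066 0.0783 0.1391] x [0.055 0.998 0.001] z [-0.005  0.001 -1.   ] yawx 86.86 F [ 0.3 -0.3 -3.9] open 0.019 q [-0.31  0.34  0.11  2.01 -0.05  0.81  1.35]
lean +y deg -0.0 lean x 0.3 dqmax 0.969
bar axis [0.5067 0.0783 0.1471] rests [ 0.5131 -0.0255  0.065 ] [ 0.515  -0.1105  0.065 ] [ 0.5169 -0.1955  0.065 ]
```

>>> {"op": "drive_tool", "data": {"rows": [0.015,-0.25,0,-0.01,0,0.005,0.015,-0.25,0,-0.03,0,0.005,0.015,-0.25,0,-0.03,0,0.005,0.01,-0.25,0,-0.03,0,0.005,0.01,-0.2,0,-0.03,0,0.002,0.005,-0.14,0,-0.01,0,0,0,-0.08,0,0,0,0,0,-0.03,0,0,0,0]}}

```text
clock: 32.83
ee_pos: [0.5124, -0.1136, 0.1406]
orientation: [0.687, 0.69, -0.16, 0.162]
wrist_force: [0.5, -0.5, -3.5]
opening: 0.0189
```

```bash
python3 - <<'E'
from h import *
bar(.0065)
look("m2")
E
```

```text
t 32.83 tcp [ 0.5124 -0.1136  0.1406] x [-0.002  0.896 -0.444] z [ 0.004 -0.444 -0.896] yawx 90.14 F [ 0.5 -0.5 -3.5] open 0.0189 q [-0.41  0.39  0.34  2.04  0.46  0.82  1.15]
lean +y deg 26.3 lean x -0.3 dqmax 0.066
bar axis [ 0.5124 -0.1107  0.1464] rests [ 0.5131 -0.0255  0.065 ] [ 0.515  -0.1105  0.065 ] [ 0.5169 -0.1955  0.065 ]
scene [333.81 176.52] 120 [(np.float64(-0.1828), np.float64(-97.3), np.float64(39.5)), (np.float64(-0.1951), np.float64(-97.3), np.float64(123.8)), (np.float64(-0.2074), np.float64(-97.3), np.float64(208.1))]
scene [313.53 169.87] 15 [(np.float64(-0.1814), np.float64(34.9), 0), (np.float64(-0.2095), np.float64(-100.5), np.float64(74.3)), (np.float64(-0.2272), np.float64(-100.5), np.float64(157.9))]
scene [231.9  197.44] 39 [(np.float64(-0.0192), np.float64(69.5), np.float64(163.0)), (np.float64(-0.0479), np.float64(69.5), np.float64(83.4)), (np.float64(-0.0645), np.float64(-3.7), 0)]
scene [215.6  242.29] 48 [(np.float64(0.1076), np.float64(69.5), np.float64(163.8)), (np.float64(0.0832), np.float64(69.5), np.float64(84.2)), (np.float64(0.0688), np.float64(0.2), 0)]
top [406.33 235.5 ] 6 [(np.float64(0.0786), np.float64(77.8), np.float64(114.8)), (np.float64(0.0807), np.float64(77.8), np.float64(31.7)), (np.float64(0.0828), np.float64(-102.2), np.float64(51.4))]
top [433.37 242.06] 70 [(np.float64(0.0638), np.float64(74.6), np.float64(166.8)), (np.float64(0.0661), np.float64(74.6), np.float64(84.9)), (np.float64(0.0672), np.float64(-2.3), 0)]
top [434.42 308.62] 78 [(np.float64(-0.0647), np.float64(74.6), np.float64(166.2)), (np.float64(-0.0656), np.float64(74.6), np.float64(84.3)), (np.float64(-0.066), np.float64(-5.0), 0)]
top [405.94 311.71] 31 [(np.float64(-0.0718), np.float64(78.0), np.float64(112.0)), (np.float64(-0.0727), np.float64(78.0), np.float64(28.9)), (np.float64(-0.0735), np.float64(-102.0), np.float64(54.3))]
```

View pics/m2scenec.png

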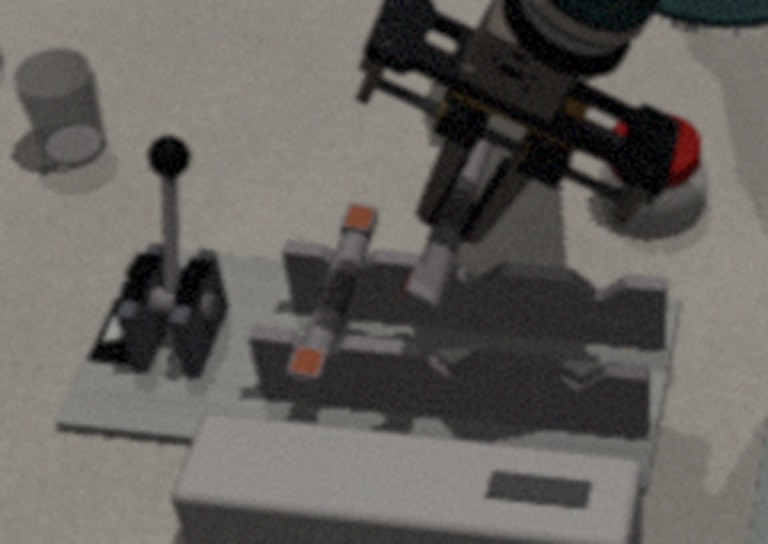

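View pics/m2topc.png

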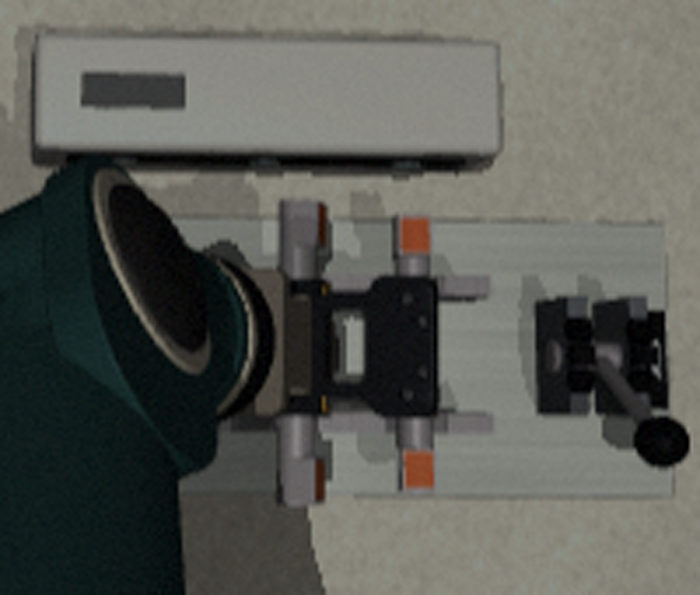

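>>> {"op": "drive_tool", "data": {"rows": [0.008,0,-0.06,0,0,0.002,0.01,0,-0.1,0,0,0.002,0.005,0,-0.12,0,0,0.002,0,0,-0.12,0,0,0,0,0,-0.1,0,0,0,0,0,-0.06,0,0,0,0,0,-0.03,0,0,0,0,0,0,0,0,0]}}

```text
clock: 33.6
ee_pos: [0.5185, -0.1077, 0.0661]
orientation: [0.681, 0.698, -0.15, 0.163]
wrist_force: [-0.8, -0.9, -3.0]
opening: 0.0192
```

```bash
python3 - <<'E'
from h import *
bar(.0065)
E
```

```text
t 33.6 tcp [ 0.5185 -0.1077  0.0661] x [-0.019  0.902 -0.432] z [ 0.022 -0.431 -0.902] yawx 91.22 F [-0.8 -0.9 -3. ] open 0.0192 q [-0.4   0.53  0.33  2.07  0.48  0.65  1.09]
lean +y deg 25.6 lean x -1.4 dqmax 0.006
bar axis [ 0.5184 -0.1049  0.072 ] rests [ 0.5131 -0.0255  0.065 ] [ 0.515  -0.1105  0.065 ] [ 0.5169 -0.1955  0.065 ]
```

>>> {"op": "drive_tool", "data": {"rows": [-0.01,-0.018,0,0,0.003,0,-0.012,-0.018,0,0,0.003,0,-0.006,-0.008,-0.02,0,0.001,0,0,0,-0.025,0,0,0,0,0,-0.015,0,0,0,0,0,0,0,0,0,0,0,0,0,0,0,0,0,0,0,0,0]}}

```text
clock: 34.27
ee_pos: [0.5168, -0.1131, 0.0604]
orientation: [0.68, 0.7, -0.156, 0.155]
wrist_force: [-0.4, 0.6, -2.7]
opening: 0.0189
```

```bash
python3 - <<'E'
from h import *
bar(.0065)
E
```

```text
t 34.27 tcp [ 0.5168 -0.1131  0.0604] x [-0.028  0.903 -0.43 ] z [ 0.004 -0.43  -0.903] yawx 91.76 F [-0.4  0.6 -2.7] open 0.0189 q [-0.38  0.54  0.32  2.07  0.47  0.65  1.11]
lean +y deg 25.5 lean x -0.3 dqmax 0.001
bar axis [ 0.5168 -0.1103  0.0662] rests [ 0.5131 -0.0255  0.065 ] [ 0.515  -0.1105  0.065 ] [ 0.5169 -0.1955  0.065 ]
```

>>> {"op": "drive_tool", "data": {"rows": [-0.006,0,-0.01,0,0,0,-0.004,0,-0.01,0,0,0,0,0,-0.005,0,0,0,0,0,0,0,0,0,0,0,0,0,0,0,0,0,0,0,0,0,0,0,0,0,0,0,0,0,0,0,0,0]}}

```text
clock: 34.93
ee_pos: [0.5167, -0.1134, 0.0595]
orientation: [0.68, 0.699, -0.156, 0.156]
wrist_force: [-1.6, -0.2, -0.6]
opening: 0.0192
```

```bash
python3 - <<'E'
from h import *
bar(.0065)
E
```

```text
t 34.93 tcp [ 0.5167 -0.1134  0.0595] x [-0.026  0.902 -0.431] z [ 0.006 -0.431 -0.902] yawx 91.66 F [-1.6 -0.2 -0.6] open 0.0192 q [-0.38  0.54  0.33  2.07  0.47  0.65  1.11]
lean +y deg 25.5 lean x -0.4 dqmax 0.001
bar axis [ 0.5166 -0.1106  0.0653] rests [ 0.5131 -0.0255  0.065 ] [ 0.515  -0.1105  0.065 ] [ 0.5169 -0.1955  0.065 ]
```

>>> {"op": "drive_tool", "data": {"rows": [0,0,0,0,0,0,0,0,0,0,0,0,0,0,0,0,0,0,0,0,-0.02,0.03,0,0,-0.005,0,-0.03,0.035,0,0,-0.005,0,-0.02,0.035,0,0,-0.01,-0.005,0,0.025,0,0,-0.01,-0.005,0,0.01,0,0], "claw": 0.1}}

```text
clock: 35.6
ee_pos: [0.5175, -0.1055, 0.0513]
orientation: [0.69, 0.723, 0.004, 0.008]
wrist_force: [-0.3, -0.3, -0.6]
opening: 0.0504
```

```bash
python3 - <<'E'
from h import *
bar(.015)
E
```

```text
t 35.6 tcp [ 0.5175 -0.1055  0.0513] x [-0.047  0.999 -0.006] z [ 0.018 -0.005 -1.   ] yawx 92.67 F [-0.3 -0.3 -0.6] open 0.0504 q [ 0.16  0.49 -0.03  2.03  0.03  0.61  1.72]
lean +y deg 0.3 lean x -1.0 dqmax 0.555
bar axis [ 0.5173 -0.1054  0.0663] rests [ 0.5131 -0.0255  0.065 ] [ 0.515  -0.1105  0.065 ] [ 0.5169 -0.1955  0.065 ]
```

>>> {"op": "drive_tool", "data": {"rows": [0,0,0,0.02,0.001,-0.002,-0.005,0,0,0.035,0.001,-0.002,-0.005,0,0,0.035,0.001,-0.002,-0.005,0,0.005,0.03,0.001,0,0,0,0.005,0.012,0,0,0,0,0,0,0,0,0,0,0,0,0,0,0,0,0,0,0,0]}}

```text
clock: 36.27
ee_pos: [0.5174, -0.1122, 0.0546]
orientation: [0.686, 0.696, 0.159, -0.141]
wrist_force: [0.2, 0.1, 0.1]
opening: 0.0506
```

```bash
python3 - <<'E'
from h import *
bar(.015)
look("m3")
E
```

```text
t 36.27 tcp [ 0.5174 -0.1122  0.0546] x [-0.019  0.91   0.414] z [ 0.021  0.415 -0.91 ] yawx 91.22 F [0.2 0.1 0.1] open 0.0506 q [ 0.63  0.62 -0.3   1.91 -0.33  0.8   2.2 ]
lean +y deg -24.5 lean x -1.3 dqmax 0.015
bar axis [ 0.5171 -0.1184  0.0682] rests [ 0.5131 -0.0255  0.065 ] [ 0.515  -0.1105  0.065 ] [ 0.5169 -0.1955  0.065 ]
scene [324.26 175.32] 493 [(np.float64(-0.1813), np.float64(-98.8), np.float64(17.5)), (np.float64(-0.1959), np.float64(-98.8), np.float64(101.5)), (np.float64(-0.2105), np.float64(-98.8), np.float64(185.5))]
scene [233.12 198.24] 17 [(np.float64(-0.0187), np.float64(69.7), np.float64(160.1)), (np.float64(-0.0471), np.float64(69.7), np.float64(80.4)), (np.float64(-0.063), np.float64(-17.3), 0)]
scene [215.54 242.28] 46 [(np.float64(0.1077), np.float64(69.5), np.float64(163.9)), (np.float64(0.0833), np.float64(69.5), np.float64(84.3)), (np.float64(0.0688), np.float64(0.8), 0)]
top [433.29 241.79] 75 [(np.float64(0.0644), np.float64(74.6), np.float64(166.7)), (np.float64(0.0667), np.float64(74.6), np.float64(84.7)), (np.float64(0.0677), np.float64(-3.0), 0)]
top [434.46 308.56] 79 [(np.float64(-0.0646), np.float64(74.6), np.float64(166.3)), (np.float64(-0.0655), np.float64(74.6), np.float64(84.4)), (np.float64(-0.0658), np.float64(-4.6), 0)]
```

View pics/m3scenec.png

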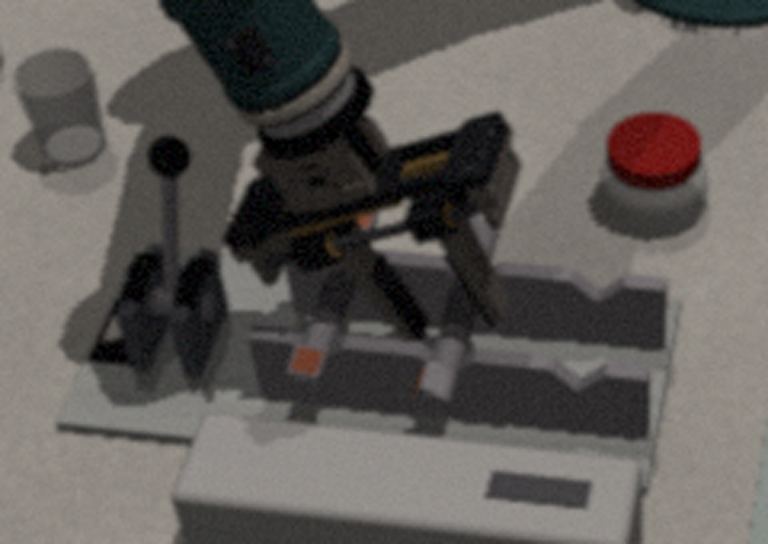

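View pics/m3topc.png

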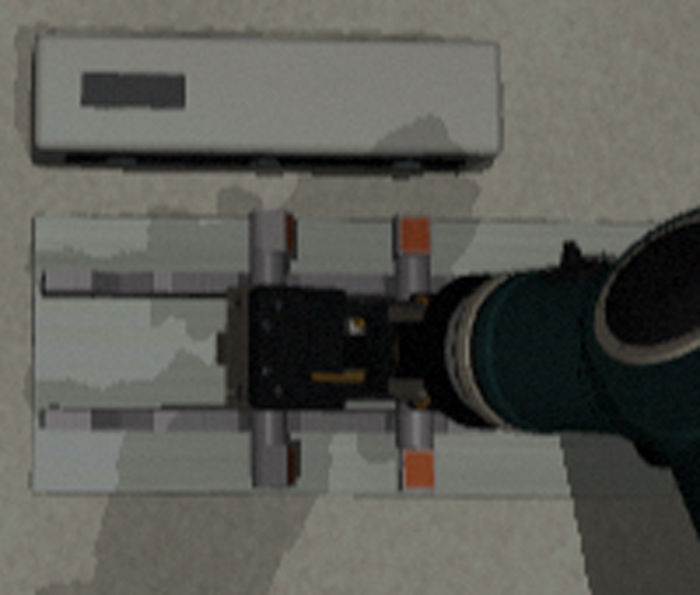

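>>> {"op": "drive_tool", "data": {"rows": [-0.003,0.02,-0.008,0,0.004,0,-0.003,0.02,-0.006,0,0.003,0,0,0.012,0,0,0,0,0,0,0,0,0,0,0,0,0,0,0,0,0,0,0,0,0,0,0,0,0,0,0,0,0,0,0,0,0,0]}}

```text
clock: 37.03
ee_pos: [0.5178, -0.0981, 0.0546]
orientation: [0.683, 0.699, 0.149, -0.149]
wrist_force: [-0.2, 0.4, -0.7]
opening: 0.0504
```

```bash
python3 - <<'E'
from h import *
bar(.015)
E
```

```text
t 37.03 tcp [ 0.5178 -0.0981  0.0546] x [-0.023  0.911  0.413] z [-0.005  0.413 -0.911] yawx 91.42 F [-0.2  0.4 -0.7] open 0.0504 q [ 0.59  0.62 -0.29  1.9  -0.32  0.82  2.17]
lean +y deg -24.4 lean x 0.3 dqmax 0.001
bar axis [ 0.5179 -0.1043  0.0683] rests [ 0.5131 -0.0255  0.065 ] [ 0.515  -0.1105  0.065 ] [ 0.5169 -0.1955  0.065 ]
```

>>> {"op": "drive_tool", "data": {"rows": [0,-0.018,-0.008,0,0,0,0,-0.014,-0.008,0,0,0,0,-0.006,-0.004,0,0,0,0,0,0,0,0,0,0,0,0,0,0,0,0,0,0,0,0,0,0,0,0,0,0,0,0,0,0,0,0,0]}}

```text
clock: 37.7
ee_pos: [0.5175, -0.1045, 0.0516]
orientation: [0.684, 0.698, 0.149, -0.149]
wrist_force: [-0.2, -0.2, -0.8]
opening: 0.0503
```

```bash
python3 - <<'E'
from h import *
bar(.015)
E
```

```text
t 37.7 tcp [ 0.5175 -0.1045  0.0516] x [-0.02   0.911  0.413] z [-0.005  0.413 -0.911] yawx 91.27 F [-0.2 -0.2 -0.8] open 0.0503 q [ 0.6   0.63 -0.29  1.9  -0.32  0.82  2.18]
lean +y deg -24.4 lean x 0.3 dqmax 0.002
bar axis [ 0.5175 -0.1106  0.0653] rests [ 0.5131 -0.0255  0.065 ] [ 0.515  -0.1105  0.065 ] [ 0.5169 -0.1955  0.065 ]
```

>>> {"op": "drive_tool", "data": {"rows": [0,0,0,0,0,0,0,0,0,0,0,0,0,0,0,0,0,0,0,0,0,0,0,0,0,0,0,0,0,0,0,0,0.04,0,0,0,0,0,0.05,0,0,0,0,0,0.03,0,0,0], "claw": -1}}

```text
clock: 38.37
ee_pos: [0.5161, -0.1043, 0.0655]
orientation: [0.684, 0.698, 0.148, -0.15]
wrist_force: [0.1, -0.4, -2.7]
opening: 0.0188
```

>>> {"op": "drive_tool", "data": {"rows": [0,-0.01,0,-0.02,0,0,-0.004,-0.015,0,-0.035,0,0,-0.004,-0.015,0,-0.035,0,0,-0.004,-0.01,0,-0.035,0,0,-0.004,-0.01,0,-0.035,0,0,0,-0.01,0,-0.035,0,0,0,-0.01,0,-0.035,0,0,0,-0.005,0,-0.025,0,0]}}

```text
clock: 39.03
ee_pos: [0.5163, -0.1227, 0.0712]
orientation: [0.693, 0.692, -0.138, 0.146]
wrist_force: [-0.2, 0.1, -4.3]
opening: 0.0193
```

```bash
python3 - <<'E'
from h import *
bar(.015)
E
```

```text
t 39.03 tcp [ 0.5163 -0.1227  0.0712] x [ 0.003  0.919 -0.395] z [ 0.011 -0.395 -0.919] yawx 89.81 F [-0.2  0.1 -4.3] open 0.0193 q [-0.29  0.5   0.26  2.07  0.47  0.66  1.12]
lean +y deg 23.2 lean x -0.7 dqmax 1.314
bar axis [ 0.5161 -0.1167  0.085 ] rests [ 0.5131 -0.0255  0.065 ] [ 0.515  -0.1105  0.065 ] [ 0.5169 -0.1955  0.065 ]
```

>>> {"op": "drive_tool", "data": {"rows": [0,0.01,0,0,0,0.003,0,0.02,0,0,0,0.003,0,0.015,0,0,0,0.002,0,0,-0.02,0,0,0,0,0,-0.03,0,0,0,0,0,-0.02,0,0,0,0,0,0,0,0,0,0,0,0,0,0,0]}}

```text
clock: 39.7
ee_pos: [0.5157, -0.1152, 0.062]
orientation: [0.684, 0.702, -0.134, 0.145]
wrist_force: [-0.2, -0.3, -3.3]
opening: 0.019
```

```bash
python3 - <<'E'
from h import *
bar(.015)
E
```

```text
t 39.7 tcp [ 0.5157 -0.1152  0.062 ] x [-0.022  0.922 -0.387] z [ 0.021 -0.387 -0.922] yawx 91.36 F [-0.2 -0.3 -3.3] open 0.019 q [-0.29  0.51  0.25  2.08  0.48  0.63  1.12]
lean +y deg 22.8 lean x -1.3 dqmax 0.024
bar axis [ 0.5154 -0.1094  0.0759] rests [ 0.5131 -0.0255  0.065 ] [ 0.515  -0.1105  0.065 ] [ 0.5169 -0.1955  0.065 ]
```

>>> {"op": "drive_tool", "data": {"rows": [-0.004,-0.006,0,-0.008,0.003,0,-0.003,-0.004,-0.02,-0.008,0.003,0,0,0,-0.03,0,0,0,0,0,-0.03,0,0,0,0,0,-0.015,0,0,0,0,0,-0.005,0,0,0,0,0,0,0,0,0,0,0,0,0,0,0]}}

```text
clock: 40.37
ee_pos: [0.5158, -0.1172, 0.052]
orientation: [0.679, 0.699, -0.162, 0.158]
wrist_force: [-0.1, 0.5, -0.9]
opening: 0.0192
```

```bash
python3 - <<'E'
from h import *
bar(.015)
E
```

```text
t 40.37 tcp [ 0.5158 -0.1172  0.052 ] x [-0.028  0.897 -0.441] z [ 0.001 -0.441 -0.897] yawx 91.81 F [-0.1  0.5 -0.9] open 0.0192 q [-0.35  0.55  0.28  2.07  0.52  0.65  1.06]
lean +y deg 26.2 lean x -0.1 dqmax 0.007
bar axis [ 0.5157 -0.1106  0.0655] rests [ 0.5131 -0.0255  0.065 ] [ 0.515  -0.1105  0.065 ] [ 0.5169 -0.1955  0.065 ]
```

>>> {"op": "drive_tool", "data": {"rows": [0,0,0,0,0,0,0,0,0,0,0,0,0,0,0,0,0,0,0,0,0,0.03,0,0,-0.005,0,0,0.035,0,0,-0.005,0,0,0.035,0,0,-0.01,-0.005,0,0.025,0,0,-0.01,-0.005,0,0.01,0,0], "claw": 0.1}}

```text
clock: 41.03
ee_pos: [0.5171, -0.1087, 0.0515]
orientation: [0.689, 0.725, -0.001, 0.01]
wrist_force: [0.6, 0.0, -0.3]
opening: 0.0507
```

```bash
python3 - <<'E'
from h import *
bar(.015)
look("m4")
E
```

```text
t 41.03 tcp [ 0.5171 -0.1087  0.0515] x [-0.05   0.999 -0.016] z [ 0.014 -0.015 -1.   ] yawx 92.86 F [ 0.6  0.  -0.3] open 0.0507 q [ 0.19  0.49 -0.07  2.02  0.08  0.61  1.68]
lean +y deg 0.9 lean x -0.8 dqmax 0.559
bar axis [ 0.5169 -0.1085  0.0665] rests [ 0.5131 -0.0255  0.065 ] [ 0.515  -0.1105  0.065 ] [ 0.5169 -0.1955  0.065 ]
scene [324.18 175.53] 492 [(np.float64(-0.1805), np.float64(-98.8), np.float64(17.4)), (np.float64(-0.1951), np.float64(-98.8), np.float64(101.4)), (np.float64(-0.2098), np.float64(-98.8), np.float64(185.4))]
scene [230.23 196.77] 13 [(np.float64(-0.0187), np.float64(69.3), np.float64(166.6)), (np.float64(-0.0477), np.float64(69.3), np.float64(87.1)), (np.float64(-0.0666), np.float64(15.3), 0)]
scene [268.41 199.93] 29 [(np.float64(-0.056), np.float64(74.3), np.float64(89.2)), (np.float64(-0.0681), np.float64(19.1), 0), (np.float64(-0.1016), np.float64(-105.7), np.float64(74.4))]
scene [215.47 242.35] 49 [(np.float64(0.1079), np.float64(69.5), np.float64(164.0)), (np.float64(0.0835), np.float64(69.5), np.float64(84.4)), (np.float64(0.069), np.float64(1.2), 0)]
scene [254.55 246.19] 42 [(np.float64(0.0786), np.float64(74.3), np.float64(90.0)), (np.float64(0.0677), np.float64(23.5), 0), (np.float64(0.0398), np.float64(-105.7), np.float64(73.6))]
top [393.68 241.45] 62 [(np.float64(0.0673), np.float64(79.4), np.float64(89.7)), (np.float64(0.0677), np.float64(17.6), 0), (np.float64(0.0705), np.float64(-100.6), np.float64(77.4))]
top [432.81 238.73] 26 [(np.float64(0.0704), np.float64(74.6), np.float64(165.9)), (np.float64(0.0729), np.float64(74.6), np.float64(83.9)), (np.float64(0.0739), np.float64(-6.7), 0)]
top [393.19 308.81] 53 [(np.float64(-0.0666), np.float64(79.6), np.float64(87.3)), (np.float64(-0.0668), np.float64(6.3), 0), (np.float64(-0.0679), np.float64(-100.4), np.float64(79.9))]
```

View pics/m4scenec.png

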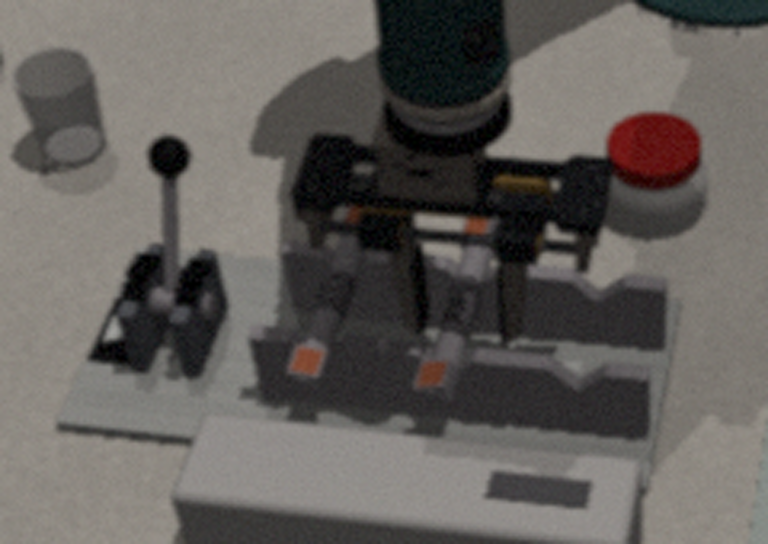

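View pics/m4topc.png

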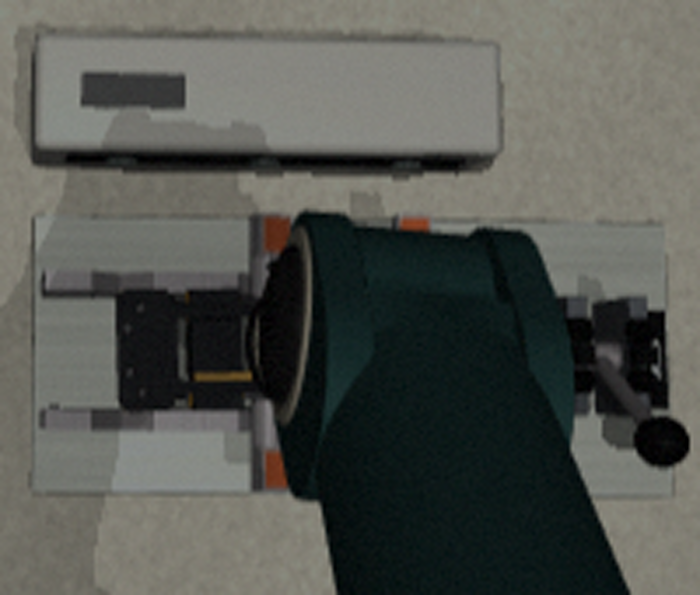

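>>> {"op": "drive_tool", "data": {"rows": [-0.006,-0.008,0,0.002,0.002,-0.003,-0.004,-0.005,0,0.001,0.002,-0.003,0,0,0,0,0,0,0,0,0,0,0,0,0,0,0,0,0,0,0,0,0,0,0,0,0,0,0,0,0,0,0,0,0,0,0,0]}}

```text
clock: 41.8
ee_pos: [0.5155, -0.1053, 0.0499]
orientation: [0.694, 0.72, -0.005, 0.003]
wrist_force: [0.4, 1.2, 0.2]
opening: 0.0507
```

```bash
python3 - <<'E'
from h import *
bar(.015)
E
```

```text
t 41.8 tcp [ 0.5155 -0.1053  0.0499] x [-0.038  0.999 -0.011] z [-0.004 -0.012 -1.   ] yawx 92.16 F [0.4 1.2 0.2] open 0.0507 q [ 0.19  0.5  -0.07  2.01  0.08  0.63  1.67]
lean +y deg 0.7 lean x 0.2 dqmax 0.008
bar axis [ 0.5156 -0.1051  0.0649] rests [ 0.5131 -0.0255  0.065 ] [ 0.515  -0.1105  0.065 ] [ 0.5169 -0.1955  0.065 ]
```

Shift y −5 mm, close, lift, roll.

>>> {"op": "drive_tool", "data": {"rows": [0,-0.02,0,0.002,0,-0.002,0,-0.016,0,0,0,-0.002,0,-0.005,0,0,0,0,0,0,0,0,0,0,0,0,0,0,0,0,0,0,0,0,0,0,0,0,0,0,0,0,0,0,0,0,0,0]}}

```text
clock: 42.47
ee_pos: [0.5154, -0.111, 0.05]
orientation: [0.699, 0.715, -0.003, 0.0]
wrist_force: [-0.1, -0.5, -0.1]
opening: 0.0508
```

>>> {"op": "drive_tool", "data": {"rows": [0,0,0,0,0,0,0,0,0,0,0,0,0,0,0,0,0,0,0,0,0,0,0,0,0,0,0,0,0,0,0,0,0.04,0,0,0,0,0,0.04,0,0,0,0,0,0.03,0,0,0], "claw": -1}}

```text
clock: 43.13
ee_pos: [0.5136, -0.1102, 0.0625]
orientation: [0.699, 0.716, -0.004, -0.002]
wrist_force: [-0.2, -0.1, -3.2]
opening: 0.0191
```

>>> {"op": "drive_tool", "data": {"rows": [0,-0.005,0,-0.02,0,0,0,-0.01,0,-0.03,0,0,0,-0.01,0,-0.03,0,0,0,-0.005,0,-0.02,0,0,0,0,0,-0.008,0,0,0,0,0,0,0,0,0,0,0,0,0,0,0,0,0,0,0,0]}}

```text
clock: 43.8
ee_pos: [0.5149, -0.1163, 0.0658]
orientation: [0.691, 0.701, -0.126, 0.124]
wrist_force: [0.5, -0.2, -2.5]
opening: 0.019
```

```bash
python3 - <<'E'
from h import *
bar(.015)
look("m5")
E
```

```text
t 43.8 tcp [ 0.5149 -0.1163  0.0658] x [-0.015  0.937 -0.349] z [-0.    -0.349 -0.937] yawx 90.94 F [ 0.5 -0.2 -2.5] open 0.019 q [-0.22  0.5   0.19  2.06  0.44  0.66  1.18]
lean +y deg 20.4 lean x 0.0 dqmax 0.014
bar axis [ 0.515  -0.1111  0.0799] rests [ 0.5131 -0.0255  0.065 ] [ 0.515  -0.1105  0.065 ] [ 0.5169 -0.1955  0.065 ]
scene [324.   175.16] 480 [(np.float64(-0.1817), np.float64(-98.8), np.float64(16.8)), (np.float64(-0.1963), np.float64(-98.8), np.float64(100.8)), (np.float64(-0.211), np.float64(-98.8), np.float64(184.8))]
scene [331.8 186.2] 5 [(np.float64(-0.1494), np.float64(-97.4), np.float64(39.1)), (np.float64(-0.1613), np.float64(-97.4), np.float64(123.4)), (np.float64(-0.1732), np.float64(-97.4), np.float64(207.7))]
scene [231.71 197.26] 38 [(np.float64(-0.0194), np.float64(69.5), np.float64(163.5)), (np.float64(-0.0481), np.float64(69.5), np.float64(83.9)), (np.float64(-0.065), np.float64(-1.4), 0)]
scene [270.4 196.6] 20 [(np.float64(-0.0675), np.float64(74.5), np.float64(87.2)), (np.float64(-0.0785), np.float64(8.3), 0), (np.float64(-0.1133), np.float64(-105.5)
[... 434 characters left out ...]
9), np.float64(79.5), np.float64(89.2)), (np.float64(0.0683), np.float64(15.1), 0), (np.float64(0.0712), np.float64(-100.5), np.float64(77.9))]
top [433.26 241.92] 72 [(np.float64(0.0641), np.float64(74.6), np.float64(166.6)), (np.float64(0.0664), np.float64(74.6), np.float64(84.7)), (np.float64(0.0674), np.float64(-3.3), 0)]
top [393.54 309.44] 79 [(np.float64(-0.0679), np.float64(79.5), np.float64(88.0)), (np.float64(-0.068), np.float64(9.4), 0), (np.float64(-0.0692), np.float64(-100.5), np.float64(79.2))]
top [434.46 308.56] 79 [(np.float64(-0.0646), np.float64(74.6), np.float64(166.3)), (np.float64(-0.0655), np.float64(74.6), np.float64(84.4)), (np.float64(-0.0658), np.float64(-4.6), 0)]
```

>>> {"op": "drive_tool", "data": {"rows": [0.001,0.003,-0.03,0,0,0,0,0.003,-0.035,0,0,0,0,0,-0.035,0,0,0,0,0,-0.02,0,0,0,0,0,-0.01,0,0,0,0,0,0,0,0,0,0,0,0,0,0,0,0,0,0,0,0,0]}}

```text
clock: 44.57
ee_pos: [0.516, -0.1181, 0.0528]
orientation: [0.694, 0.698, -0.125, 0.124]
wrist_force: [-1.3, 1.1, 1.8]
opening: 0.0193
```

```bash
python3 - <<'E'
from h import *
bar(.015)
E
```

```text
t 44.57 tcp [ 0.516  -0.1181  0.0528] x [-0.006  0.938 -0.347] z [-0.    -0.347 -0.938] yawx 90.37 F [-1.3  1.1  1.8] open 0.0193 q [-0.22  0.52  0.19  2.06  0.44  0.63  1.16]
lean +y deg 20.3 lean x 0.0 dqmax 0.002
bar axis [ 0.516  -0.1128  0.0669] rests [ 0.5131 -0.0255  0.065 ] [ 0.515  -0.1105  0.065 ] [ 0.5169 -0.1955  0.065 ]
```

>>> {"op": "drive_tool", "data": {"rows": [-0.002,0.01,0,0,0,0.002,-0.002,0.009,-0.01,0,0,0.002,0,0,-0.007,0,0,0,0,0,0,0,0,0,0,0,0,0,0,0,0,0,0,0,0,0,0,0,0,0,0,0,0,0,0,0,0,0]}}

```text
clock: 45.23
ee_pos: [0.5155, -0.1161, 0.0509]
orientation: [0.689, 0.703, -0.125, 0.125]
wrist_force: [0.6, 1.1, 0.5]
opening: 0.019
```

>>> {"op": "drive_tool", "data": {"rows": [0,0,0,0,0,0,0,0,0,0,0,0,0,0,0,0,0,0,0,0,0,0,0,0,0,0.018,0.05,0,0,0,0,0.045,0.12,0,0,0,0,0.07,0.2,0,0,0,0,0.09,0.25,0,0,0], "claw": 0}}

```text
clock: 45.9
ee_pos: [0.5108, -0.0923, 0.1232]
orientation: [0.69, 0.702, -0.131, 0.122]
wrist_force: [-0.4, 0.7, -0.0]
opening: 0.0461
```

>>> {"op": "drive_tool", "data": {"rows": [0,0.25,0.1,0.02,0,0,0,0.34,0,0.03,0,0,0,0.34,0,0.03,0,0,0,0.34,0,0.02,0,0,0,0.34,0,0.01,0,0,0,0.34,0,0,0,0,-0.05,0.34,0,0,0,0,-0.05,0.34,0,0,0,0]}}

```text
clock: 46.57
ee_pos: [0.5041, 0.2264, 0.149]
orientation: [0.707, 0.707, 0.004, 0.002]
wrist_force: [0.7, 0.1, -0.7]
opening: 0.0461
```

```bash
python3 - <<'E'
from h import *
bar(.0195)
look("m6")
E
```

```text
t 46.57 tcp [0.5041 0.2264 0.149 ] x [-0.001  1.     0.003] z [ 0.008  0.003 -1.   ] yawx 90.06 F [ 0.7  0.1 -0.7] open 0.0461 q [-0.43  0.38 -0.07  1.91  0.04  0.85  1.06]
lean +y deg -0.2 lean x -0.5 dqmax 0.971
bar axis [0.504  0.2263 0.1685] rests [ 0.5131 -0.0255  0.065 ] [ 0.515  -0.1105  0.065 ] [ 0.5169 -0.1955  0.065 ]
scene [324.1  174.85] 450 [(np.float64(-0.1828), np.float64(-98.8), np.float64(16.9)), (np.float64(-0.1975), np.float64(-98.8), np.float64(100.9)), (np.float64(-0.2122), np.float64(-98.8), np.float64(184.9))]
scene [231.72 197.44] 39 [(np.float64(-0.019), np.float64(69.5), np.float64(163.3)), (np.float64(-0.0477), np.float64(69.5), np.float64(83.7)), (np.float64(-0.0645), np.float64(-2.0), 0)]
scene [270.57 200.78] 37 [(np.float64(-0.0558), np.float64(74.7), np.float64(84.3)), (np.float64(-0.0655), np.float64(-4.8), 0), (np.float64(-0.1005), np.float64(-105.3), np.float64(79.6))]
scene [215.51 242.43] 47 [(np.float64(0.108), np.float64(69.5), np.float64(163.9)), (np.float64(0.0836), np.float64(69.5), np.float64(84.3)), (np.float64(0.0692), np.float64(0.6), 0)]
[... 228 characters left out ...]
71), np.float64(79.7), np.float64(85.3)), (np.float64(0.0674), np.float64(-3.0), 0), (np.float64(0.0703), np.float64(-100.3), np.float64(82.0))]
top [433.33 242.06] 70 [(np.float64(0.0638), np.float64(74.6), np.float64(166.7)), (np.float64(0.0661), np.float64(74.6), np.float64(84.8)), (np.float64(0.0672), np.float64(-2.7), 0)]
top [391.5 308.5] 80 [(np.float64(-0.0661), np.float64(79.8), np.float64(84.0)), (np.float64(-0.0662), np.float64(-8.5), 0), (np.float64(-0.0673), np.float64(-100.2), np.float64(83.3))]
top [434.42 308.62] 78 [(np.float64(-0.0647), np.float64(74.6), np.float64(166.2)), (np.float64(-0.0656), np.float64(74.6), np.float64(84.3)), (np.float64(-0.066), np.float64(-5.0), 0)]
```

View pics/m6scene.png

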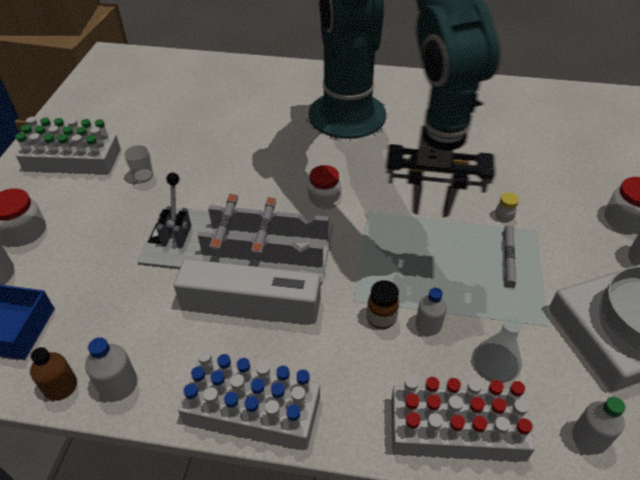

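View pics/m6topc.png

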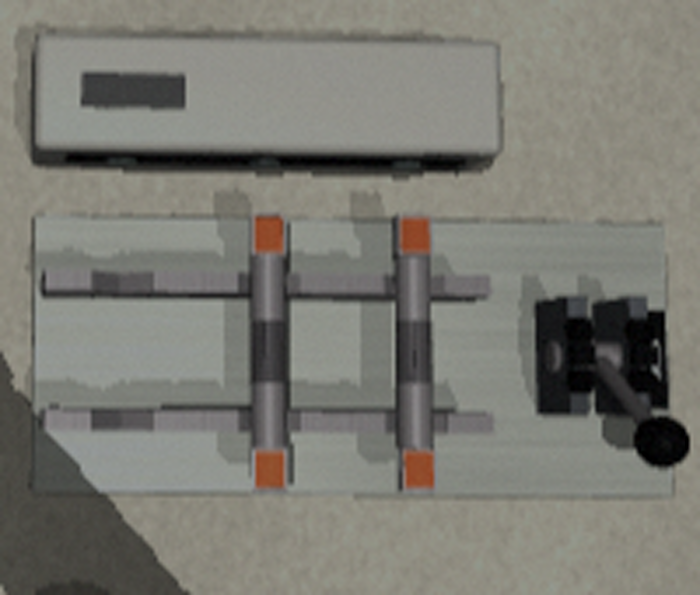

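>>> {"op": "drive_tool", "data": {"rows": [-0.04,0.2,0,0,0,-0.001,-0.05,0.25,0,0,0,-0.001,-0.05,0.25,-0.05,0,0,-0.001,-0.05,0.22,-0.08,0,0,-0.001,-0.05,0.18,-0.1,0,0,0,-0.03,0.13,-0.1,0,0,0,-0.02,0.08,-0.06,0,0,0,0,0.03,-0.02,0,0,0]}}

```text
clock: 47.33
ee_pos: [0.4661, 0.4, 0.1024]
orientation: [0.706, 0.708, 0.007, 0.001]
wrist_force: [-0.1, 0.1, 0.1]
opening: 0.0457
```

```bash
python3 - <<'E'
from h import *
bar(.0195)
i=imaging.snapshot("scene"); crop("scene",i,420,150,620,300,4,"pics/l1.png")
E
```

```text
t 47.33 tcp [0.4661 0.4    0.1024] x [-0.002  1.     0.008] z [ 0.012  0.008 -1.   ] yawx 90.1 F [-0.1  0.1  0.1] open 0.0457 q [-0.69  0.54 -0.1   1.79  0.07  0.81  0.75]
lean +y deg -0.5 lean x -0.7 dqmax 0.078
bar axis [0.4658 0.3999 0.1219] rests [ 0.5131 -0.0255  0.065 ] [ 0.515  -0.1105  0.065 ] [ 0.5169 -0.1955  0.065 ]
```

View pics/l1.png

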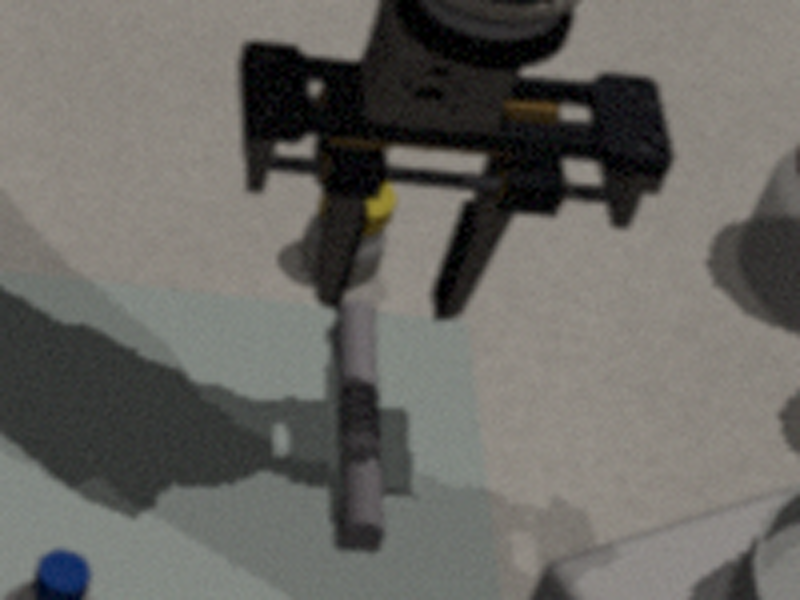

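>>> {"op": "drive_tool", "data": {"rows": [-0.006,0.022,0,0,0.002,-0.003,-0.006,0.022,0,0,0.002,-0.003,0,0.012,-0.06,0,0,0,0,0,-0.1,0,0,0,0,0,-0.12,0,0,0,0,0,-0.12,0,0,0,0,0,-0.08,0,0,0,0,0,-0.03,0,0,0]}}

```text
clock: 48.05
ee_pos: [0.4711, 0.4007, 0.04]
orientation: [0.717, 0.697, 0.004, -0.001]
wrist_force: [0.4, 0.1, 0.3]
opening: 0.046
```

```bash
python3 - <<'E'
from h import *
bar(.0195)
E
```

```text
t 48.05 tcp [0.4711 0.4007 0.04  ] x [0.03  1.    0.008] z [ 0.005  0.008 -1.   ] yawx 88.3 F [0.4 0.1 0.3] open 0.046 q [-0.69  0.63 -0.08  1.8   0.07  0.71  0.72]
lean +y deg -0.5 lean x -0.3 dqmax 0.081
bar axis [0.471  0.4005 0.0595] rests [ 0.5131 -0.0255  0.065 ] [ 0.515  -0.1105  0.065 ] [ 0.5169 -0.1955  0.065 ]
```

>>> {"op": "drive_tool", "data": {"rows": [-0.018,0.018,0,0.002,0,0.001,-0.02,0.02,0,0,0,0.001,-0.012,0.012,-0.05,0,0,0,0,0,-0.08,0,0,0,0,0,-0.06,0,0,0,0,0,-0.04,0,0,0,0,0,-0.02,0,0,0,0,0,0,0,0,0]}}

```text
clock: 48.72
ee_pos: [0.4648, 0.4068, 0.0069]
orientation: [0.715, 0.699, 0.007, -0.004]
wrist_force: [-0.3, -0.4, 0.3]
opening: 0.0461
```

```bash
python3 - <<'E'
from h import *
bar(.0195)
i=imaging.snapshot("scene"); crop("scene",i,420,150,620,300,4,"pics/l2.png")
E
```

```text
t 48.72 tcp [0.4648 0.4068 0.0069] x [0.023 1.    0.015] z [ 0.005  0.015 -1.   ] yawx 88.66 F [-0.3 -0.4  0.3] open 0.0461 q [-0.71  0.68 -0.08  1.81  0.08  0.64  0.71]
lean +y deg -0.9 lean x -0.3 dqmax 0.004
bar axis [0.4647 0.4065 0.0264] rests [ 0.5131 -0.0255  0.065 ] [ 0.515  -0.1105  0.065 ] [ 0.5169 -0.1955  0.065 ]
```

View pics/l2.png

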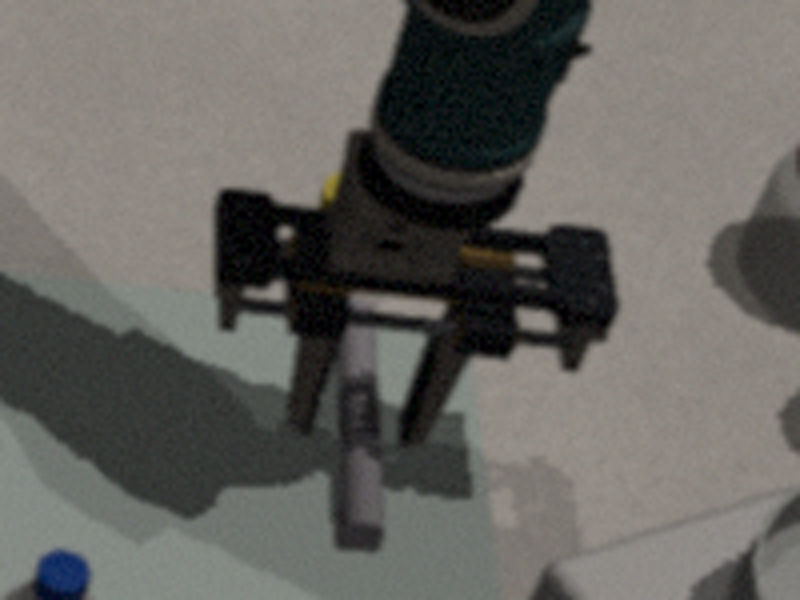

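Straddled well. Close and carry.

>>> {"op": "drive_tool", "data": {"rows": [0,0,0,0,0,0,0,0,0,0,0,0,0,0,0,0,0,0,0,0,0,0,0,0,0,0,0,0,0,0,0,0,0,0,0,0,0,0,0,0,0,0,0,0,0,0,0,0], "claw": -1}}

```text
clock: 49.43
ee_pos: [0.4655, 0.4074, 0.0079]
orientation: [0.715, 0.699, 0.008, -0.004]
wrist_force: [1.0, 0.2, -1.7]
opening: 0.0191
```

>>> {"op": "drive_tool", "data": {"rows": [0,0,0.15,0.002,0,0,0,0,0.25,0.002,0,0,0.01,-0.1,0.25,0,0,0.002,0.02,-0.2,0.25,0,0,0.002,0.03,-0.25,0.15,0,0,0.002,0.03,-0.28,0.05,0,0,0.002,0.03,-0.28,0,0,0,0.002,0.03,-0.28,0,0,0,0.002]}}

```text
clock: 50.1
ee_pos: [0.476, 0.2409, 0.1415]
orientation: [0.696, 0.718, 0.009, -0.01]
wrist_force: [0.3, -0.9, -2.3]
opening: 0.0193
```

```bash
python3 - <<'E'
from h import *
bar(.0065)
E
```

```text
t 50.1 tcp [0.476  0.2409 0.1415] x [-0.032  0.999  0.027] z [-0.002  0.027 -1.   ] yawx 91.83 F [ 0.3 -0.9 -2.3] open 0.0193 q [-0.42  0.37 -0.11  1.95  0.02  0.81  1.06]
lean +y deg -1.6 lean x 0.1 dqmax 0.857
bar axis [0.476  0.2408 0.148 ] rests [ 0.5131 -0.0255  0.065 ] [ 0.515  -0.1105  0.065 ] [ 0.5169 -0.1955  0.065 ]
```

>>> {"op": "drive_tool", "data": {"rows": [0.035,-0.28,0,-0.002,0,0,0.04,-0.3,0,-0.003,0,-0.001,0.04,-0.3,0,-0.002,0,-0.001,0.04,-0.3,0,0,0,0,0.04,-0.27,0,0,0,0,0.04,-0.22,0,0,0,0,0.04,-0.18,0,0,0,0,0.02,-0.12,0,0,0,0]}}

```text
clock: 50.77
ee_pos: [0.5071, -0.014, 0.1412]
orientation: [0.7, 0.714, -0.002, -0.002]
wrist_force: [-0.2, 0.5, -2.5]
opening: 0.019
```

```bash
python3 - <<'E'
from h import *
bar(.0065)
look("l3")
E
```

```text
t 50.77 tcp [ 0.5071 -0.014   0.1412] x [-0.02   1.     0.001] z [-0.006  0.001 -1.   ] yawx 91.13 F [-0.2  0.5 -2.5] open 0.019 q [-0.03  0.33 -0.01  2.01  0.    0.81  1.55]
lean +y deg -0.1 lean x 0.3 dqmax 0.384
bar axis [ 0.5072 -0.014   0.1477] rests [ 0.5131 -0.0255  0.065 ] [ 0.515  -0.1105  0.065 ] [ 0.5169 -0.1955  0.065 ]
scene [332.32 169.15] 34 [(np.float64(-0.2073), np.float64(-97.8), np.float64(33.0)), (np.float64(-0.2207), np.float64(-97.8), np.float64(117.2)), (np.float64(-0.234), np.float64(-97.8), np.float64(201.4))]
scene [330.38 180.05] 130 [(np.float64(-0.169), np.float64(-97.7), np.float64(33.3)), (np.float64(-0.1818), np.float64(-97.7), np.float64(117.5)), (np.float64(-0.1946), np.float64(-97.7), np.float64(201.8))]
scene [231.86 197.35] 37 [(np.float64(-0.0194), np.float64(69.5), np.float64(163.1)), (np.float64(-0.0481), np.float64(69.5), np.float64(83.5)), (np.float64(-0.0648), np.float64(-3.1), 0)]
scene [270.39 200.92] 36 [(np.float64(-0.0552), np.float64(74.6), np.float64(84.6)), (np.float64(-0.065), np.float64(-3.5), 0), (np.float64(-0.0999), np.float64(-105.4), np.float64(79.3))]
scene [215.51 242.43] 49 [(np.float64(0.108), np.float64(69.5), np.float64(163.9)), (np.float64(0.0836), np.float64(69.5), np.float64(84.3)), (np.float64(0.0692), np.float64(0.6), 0)]
scene [256.96 246.35] 48 [(np.float64(0.0769), np.float64(74.6), np.float64(85.4)), (np.float64(0.0684), np.float64(0.0), 0), (np.float64(0.0388), np.float64(-105.4), np.float64(78.5))]
top [433.35 241.92] 72 [(np.float64(0.0641), np.float64(74.6), np.float64(166.8)), (np.float64(0.0664), np.float64(74.6), np.float64(84.9)), (np.float64(0.0675), np.float64(-2.5), 0)]
top [434.42 308.62] 78 [(np.float64(-0.0647), np.float64(74.6), np.float64(166.2)), (np.float64(-0.0656), np.float64(74.6), np.float64(84.3)), (np.float64(-0.066), np.float64(-5.0), 0)]
```

View pics/l3scenec.png

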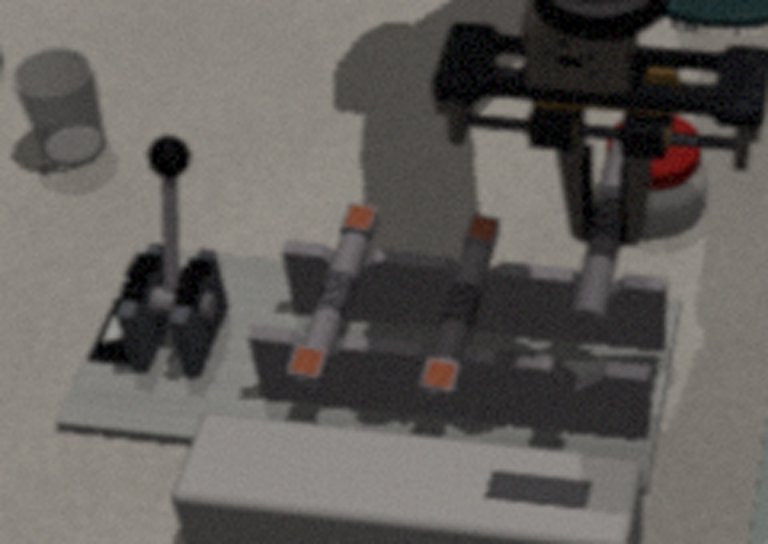

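View pics/l3topc.png

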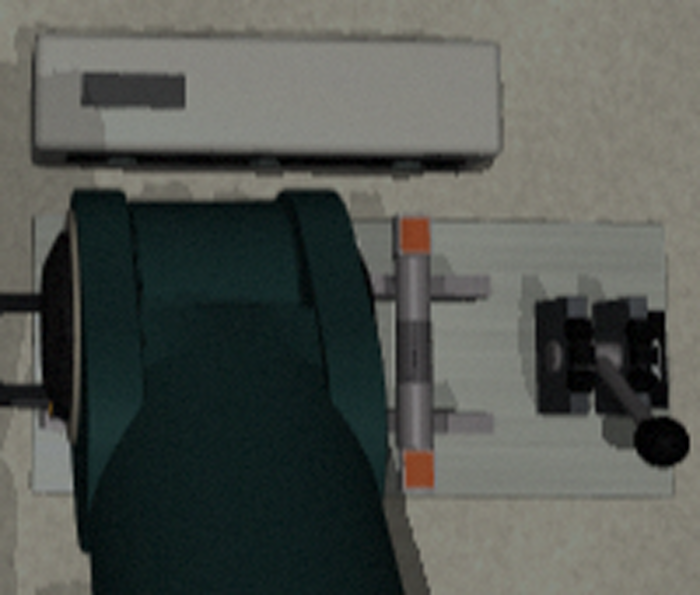

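>>> {"op": "drive_tool", "data": {"rows": [0.01,-0.02,0,-0.025,0,0,0.015,-0.03,0,-0.035,0,0,0.015,-0.025,-0.05,-0.035,0,0,0.008,-0.015,-0.1,-0.03,0,0,0,0,-0.12,-0.02,0,0,0,0,-0.1,-0.008,0,0,0,0,-0.08,0,0,0,0,0,-0.03,0,0,0]}}

```text
clock: 51.53
ee_pos: [0.5137, -0.0198, 0.0816]
orientation: [0.68, 0.691, -0.171, 0.175]
wrist_force: [-0.2, -0.1, -2.5]
opening: 0.0193
```

```bash
python3 - <<'E'
from h import *
bar(.006)
E
```

```text
t 51.53 tcp [ 0.5137 -0.0198  0.0816] x [-0.013  0.88  -0.475] z [ 0.008 -0.475 -0.88 ] yawx 90.86 F [-0.2 -0.1 -2.5] open 0.0193 q [-0.46  0.52  0.16  2.02  0.54  0.83  0.86]
lean +y deg 28.3 lean x -0.5 dqmax 0.084
bar axis [ 0.5136 -0.017   0.0868] rests [ 0.5131 -0.0255  0.065 ] [ 0.515  -0.1105  0.065 ] [ 0.5169 -0.1955  0.065 ]
```

>>> {"op": "drive_tool", "data": {"rows": [-0.001,-0.025,0,0,0,0.001,-0.001,-0.028,0,0,0.001,0.001,0,-0.015,-0.03,0,0.001,0,0,0,-0.04,0,0,0,0,0,-0.05,0,0,0,0,0,-0.035,0,0,0,0,0,-0.015,0,0,0,0,0,0,0,0,0]}}

```text
clock: 52.2
ee_pos: [0.5147, -0.0306, 0.0631]
orientation: [0.681, 0.691, -0.171, 0.173]
wrist_force: [-0.9, 0.9, -2.1]
opening: 0.0189
```

```bash
python3 - <<'E'
from h import *
bar(.006)
E
```

```text
t 52.2 tcp [ 0.5147 -0.0306  0.0631] x [-0.014  0.882 -0.471] z [ 0.006 -0.471 -0.882] yawx 90.92 F [-0.9  0.9 -2.1] open 0.0189 q [-0.44  0.55  0.17  2.03  0.55  0.79  0.86]
lean +y deg 28.1 lean x -0.4 dqmax 0.006
bar axis [ 0.5147 -0.0277  0.0684] rests [ 0.5131 -0.0255  0.065 ] [ 0.515  -0.1105  0.065 ] [ 0.5169 -0.1955  0.065 ]
```

>>> {"op": "drive_tool", "data": {"rows": [-0.005,0.01,0,0,0,0.001,-0.004,0.01,-0.01,0,0.001,0.001,0,0,-0.015,0,0,0,0,0,-0.01,0,0,0,0,0,0,0,0,0,0,0,0,0,0,0,0,0,0,0,0,0,0,0,0,0,0,0]}}

```text
clock: 52.87
ee_pos: [0.5141, -0.0281, 0.0604]
orientation: [0.678, 0.693, -0.172, 0.173]
wrist_force: [-1.3, 0.6, 2.0]
opening: 0.0189
```

```bash
python3 - <<'E'
from h import *
bar(.006)
E
```

```text
t 52.87 tcp [ 0.5141 -0.0281  0.0604] x [-0.021  0.881 -0.473] z [ 0.007 -0.473 -0.881] yawx 91.34 F [-1.3  0.6  2. ] open 0.0189 q [-0.44  0.55  0.17  2.03  0.56  0.79  0.86]
lean +y deg 28.2 lean x -0.5 dqmax 0.003
bar axis [ 0.5141 -0.0253  0.0657] rests [ 0.5131 -0.0255  0.065 ] [ 0.515  -0.1105  0.065 ] [ 0.5169 -0.1955  0.065 ]
```

Seated. Open and swing the tool to lean −25°.

>>> {"op": "drive_tool", "data": {"rows": [0,0,0,0,0,0,0,0,0,0,0,0,0,0,0,0,0,0,0,0,-0.02,0.035,0,0,-0.005,0,-0.03,0.039,0,0,-0.005,0,-0.02,0.039,0,0,-0.01,-0.005,0,0.025,0,0,-0.01,-0.005,0,0.01,0,0], "claw": 0.1}}

```text
clock: 53.53
ee_pos: [0.514, -0.022, 0.0515]
orientation: [0.694, 0.72, 0.002, 0.011]
wrist_force: [-0.2, -0.6, 0.1]
opening: 0.05
```

>>> {"op": "drive_tool", "data": {"rows": [0,0,0,0.02,0.001,-0.002,-0.005,0.005,0,0.035,0.001,-0.002,-0.005,0.01,0,0.035,0.001,-0.002,-0.005,0.01,0.005,0.03,0.001,0,0,0.01,0.005,0.012,0,0,0,0,0,0,0,0,0,0,0,0,0,0,0,0,0,0,0,0]}}

```text
clock: 54.2
ee_pos: [0.5144, -0.0251, 0.0541]
orientation: [0.69, 0.693, 0.156, -0.139]
wrist_force: [-0.2, 0.3, -0.1]
opening: 0.0502
```

```bash
python3 - <<'E'
from h import *
bar(.015)
E
```

```text
t 54.2 tcp [ 0.5144 -0.0251  0.0541] x [-0.008  0.913  0.408] z [ 0.022  0.408 -0.913] yawx 90.48 F [-0.2  0.3 -0.1] open 0.0502 q [ 0.6   0.6  -0.45  1.99 -0.27  0.68  2.  ]
lean +y deg -24.1 lean x -1.4 dqmax 0.015
bar axis [ 0.5141 -0.0312  0.0678] rests [ 0.5131 -0.0255  0.065 ] [ 0.515  -0.1105  0.065 ] [ 0.5169 -0.1955  0.065 ]
```

>>> {"op": "drive_tool", "data": {"rows": [0,0.012,-0.008,0,0.004,0.001,0,0.01,-0.006,0,0.003,0.001,0,0.004,0,0,0,0,0,0,0,0,0,0,0,0,0,0,0,0,0,0,0,0,0,0,0,0,0,0,0,0,0,0,0,0,0,0]}}

```text
clock: 54.87
ee_pos: [0.5148, -0.0153, 0.0537]
orientation: [0.685, 0.698, 0.145, -0.147]
wrist_force: [0.3, 0.3, 0.5]
opening: 0.0502
```

```bash
python3 - <<'E'
from h import *
bar(.015)
E
```

```text
t 54.87 tcp [ 0.5148 -0.0153  0.0537] x [-0.018  0.915  0.403] z [-0.007  0.403 -0.915] yawx 91.1 F [0.3 0.3 0.5] open 0.0502 q [ 0.56  0.61 -0.44  1.97 -0.25  0.71  1.97]
lean +y deg -23.8 lean x 0.4 dqmax 0.003
bar axis [ 0.5149 -0.0213  0.0674] rests [ 0.5131 -0.0255  0.065 ] [ 0.515  -0.1105  0.065 ] [ 0.5169 -0.1955  0.065 ]
```

>>> {"op": "drive_tool", "data": {"rows": [0,-0.015,-0.008,0,0,0,0,-0.01,-0.006,0,0,0,0,-0.004,-0.003,0,0,0,0,0,0,0,0,0,0,0,0,0,0,0,0,0,0,0,0,0,0,0,0,0,0,0,0,0,0,0,0,0]}}

```text
clock: 55.53
ee_pos: [0.5145, -0.0201, 0.0512]
orientation: [0.686, 0.698, 0.145, -0.147]
wrist_force: [-0.5, 0.1, -0.2]
opening: 0.0504
```

>>> {"op": "drive_tool", "data": {"rows": [0,0,0,0,0,0,0,0,0,0,0,0,0,0,0,0,0,0,0,0,0,0,0,0,0,0,0,0,0,0,0,0,0.04,0,0,0,0,0,0.05,0,0,0,0,0,0.03,0,0,0], "claw": -1}}

```text
clock: 56.2
ee_pos: [0.5131, -0.0196, 0.0654]
orientation: [0.686, 0.698, 0.144, -0.148]
wrist_force: [0.2, -0.1, -3.3]
opening: 0.0188
```

```bash
python3 - <<'E'
from h import *
bar(.015)
look("l4")
E
```

```text
t 56.2 tcp [ 0.5131 -0.0196  0.0654] x [-0.015  0.915  0.404] z [-0.009  0.404 -0.915] yawx 90.96 F [ 0.2 -0.1 -3.3] open 0.0188 q [ 0.57  0.59 -0.44  1.97 -0.25  0.74  1.97]
lean +y deg -23.8 lean x 0.6 dqmax 0.082
bar axis [ 0.5132 -0.0256  0.0791] rests [ 0.5131 -0.0255  0.065 ] [ 0.515  -0.1105  0.065 ] [ 0.5169 -0.1955  0.065 ]
scene [331.89 175.33] 196 [(np.float64(-0.1858), np.float64(-97.6), np.float64(34.7)), (np.float64(-0.1987), np.float64(-97.6), np.float64(118.9)), (np.float64(-0.2115), np.float64(-97.6), np.float64(203.2))]
scene [231.95 197.32] 37 [(np.float64(-0.0196), np.float64(69.5), np.float64(163.0)), (np.float64(-0.0483), np.float64(69.5), np.float64(83.4)), (np.float64(-0.0649), np.float64(-3.8), 0)]
scene [215.45 242.33] 49 [(np.float64(0.1079), np.float64(69.4), np.float64(164.0)), (np.float64(0.0835), np.float64(69.4), np.float64(84.4)), (np.float64(0.0689), np.float64(1.4), 0)]
scene [256.98 246.35] 48 [(np.float64(0.0768), np.float64(74.6), np.float64(85.4)), (np.float64(0.0684), np.float64(-0.1), 0), (np.float64(0.0388), np.float64(-105.4), np.float64(78.5))]
top [391.46 241.56] 79 [(np.float64(0.0671), np.float64(79.7), np.float64(85.3)), (np.float64(0.0674), np.float64(-3.0), 0), (np.float64(0.0703), np.float64(-100.3), np.float64(82.0))]
top [391.5 308.5] 80 [(np.float64(-0.0661), np.float64(79.8), np.float64(84.0)), (np.float64(-0.0662), np.float64(-8.5), 0), (np.float64(-0.0673), np.float64(-100.2), np.float64(83.3))]
top [434.46 308.56] 79 [(np.float64(-0.0646), np.float64(74.6), np.float64(166.3)), (np.float64(-0.0655), np.float64(74.6), np.float64(84.4)), (np.float64(-0.0658), np.float64(-4.6), 0)]
```

View pics/l4scenec.png

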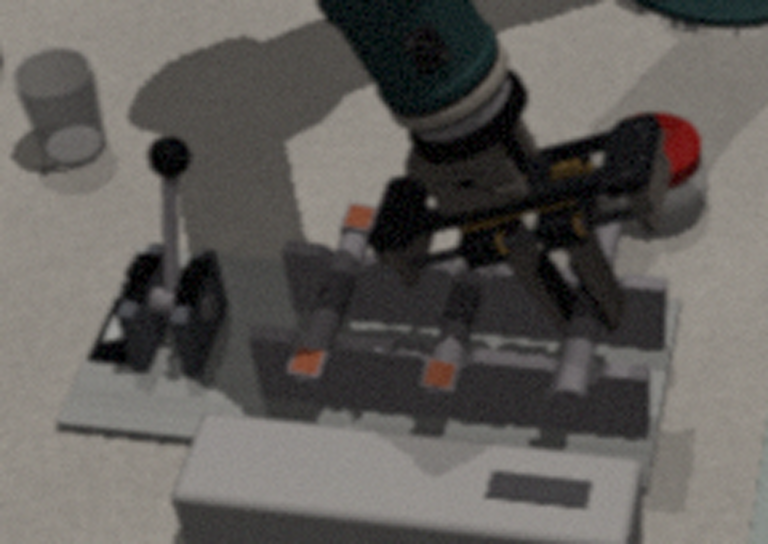

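View pics/l4topc.png

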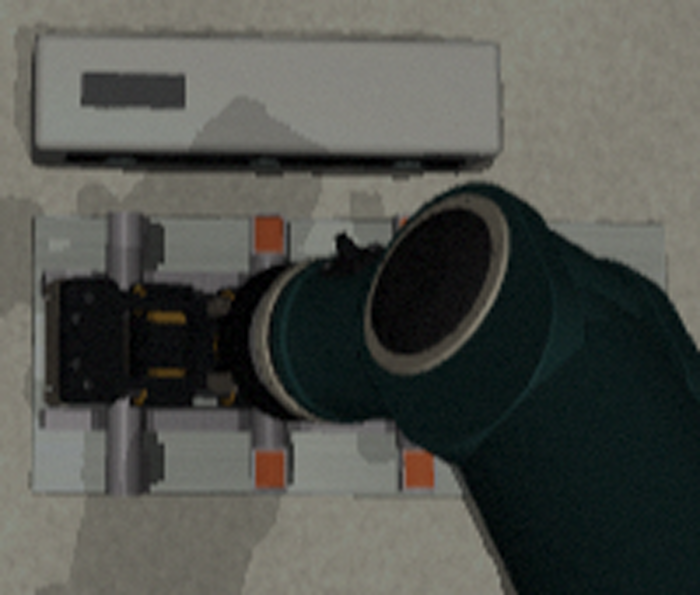

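>>> {"op": "drive_tool", "data": {"rows": [0,-0.01,0,-0.025,0,0,0,-0.01,0,-0.038,0,0,0,-0.01,0,-0.038,0,0,0,-0.005,0,-0.038,0,0,0,-0.005,0,-0.038,0,0,0,0,0,-0.038,0,0,0,0,0,-0.035,0,0,0,0,0,-0.025,0,0]}}

```text
clock: 56.97
ee_pos: [0.5167, -0.0337, 0.0686]
orientation: [0.69, 0.684, -0.164, 0.173]
wrist_force: [-0.0, 0.5, -3.5]
opening: 0.019
```

>>> {"op": "drive_tool", "data": {"rows": [0,0,0,-0.004,0,0.003,0,0,0,0,0,0.003,0,0,0,0,0,0.001,0,0,-0.02,0,0,0,0,0,-0.03,0,0,0,0,0,-0.02,0,0,0,0,0,0,0,0,0,0,0,0,0,0,0]}}

```text
clock: 57.63
ee_pos: [0.5156, -0.0328, 0.0581]
orientation: [0.681, 0.691, -0.164, 0.176]
wrist_force: [-0.2, 0.1, -3.3]
opening: 0.0193
```

```bash
python3 - <<'E'
from h import *
bar(.015)
E
```

```text
t 57.63 tcp [ 0.5156 -0.0328  0.0581] x [-0.01   0.884 -0.467] z [ 0.02  -0.467 -0.884] yawx 90.64 F [-0.2  0.1 -3.3] open 0.0193 q [-0.41  0.55  0.14  2.04  0.59  0.77  0.83]
lean +y deg 27.9 lean x -1.3 dqmax 0.02
bar axis [ 0.5153 -0.0258  0.0714] rests [ 0.5131 -0.0255  0.065 ] [ 0.515  -0.1105  0.065 ] [ 0.5169 -0.1955  0.065 ]
```

>>> {"op": "drive_tool", "data": {"rows": [-0.005,0,-0.015,0,0.003,0.001,-0.004,0,-0.02,0,0.003,0.001,-0.002,0,-0.015,0,0,0,0,0,-0.01,0,0,0,0,0,0,0,0,0,0,0,0,0,0,0,0,0,0,0,0,0,0,0,0,0,0,0]}}

```text
clock: 58.3
ee_pos: [0.5155, -0.0332, 0.053]
orientation: [0.678, 0.694, -0.17, 0.17]
wrist_force: [0.2, 0.2, -1.8]
opening: 0.0194
```

```bash
python3 - <<'E'
from h import *
bar(.015)
E
```

```text
t 58.3 tcp [ 0.5155 -0.0332  0.053 ] x [-0.023  0.884 -0.467] z [ 0.005 -0.467 -0.884] yawx 91.46 F [ 0.2  0.2 -1.8] open 0.0194 q [-0.4   0.56  0.14  2.03  0.58  0.78  0.85]
lean +y deg 27.8 lean x -0.3 dqmax 0.003
bar axis [ 0.5154 -0.0262  0.0663] rests [ 0.5131 -0.0255  0.065 ] [ 0.515  -0.1105  0.065 ] [ 0.5169 -0.1955  0.065 ]
```

Lower 1 mm more while nudging x, then open and swing back.

>>> {"op": "drive_tool", "data": {"rows": [-0.006,0.002,-0.01,0,0,0,-0.005,0,-0.007,0,0,0,0,0,0,0,0,0,0,0,0,0,0,0,0,0,0,0,0,0,0,0,0,0,0,0,0,0,0,0,0,0,0,0,0,0,0,0]}}

```text
clock: 58.97
ee_pos: [0.5156, -0.0327, 0.0521]
orientation: [0.678, 0.694, -0.17, 0.171]
wrist_force: [-0.2, 0.6, -1.3]
opening: 0.0193
```

>>> {"op": "drive_tool", "data": {"rows": [0,0,0,0,0,0,0,0,0,0,0,0,0,0,0,0,0,0,0,0,-0.005,0.035,0,0,-0.005,0,-0.005,0.039,0,0,-0.005,0,0,0.039,0,0,-0.01,0,0,0.025,0,0,-0.01,0,0,0.01,0,0], "claw": 0.1}}

```text
clock: 59.63
ee_pos: [0.5145, -0.0253, 0.051]
orientation: [0.693, 0.721, 0.004, 0.009]
wrist_force: [0.5, -0.8, 0.0]
opening: 0.0507
```

>>> {"op": "drive_tool", "data": {"rows": [0,0,0,0.02,0.001,-0.002,-0.005,0.005,0,0.035,0.001,-0.002,-0.005,0.01,0,0.035,0.001,-0.002,-0.005,0.01,0.005,0.03,0.001,0,0,0.01,0,0.012,0,0,0,0,0,0,0,0,0,0,0,0,0,0,0,0,0,0,0,0]}}

```text
clock: 60.3
ee_pos: [0.5143, -0.0279, 0.0534]
orientation: [0.689, 0.693, 0.157, -0.142]
wrist_force: [0.9, -0.4, 0.6]
opening: 0.0506
```

>>> {"op": "drive_tool", "data": {"rows": [0,0.003,-0.004,0,0.004,0.001,0,0,-0.004,0,0.003,0.001,0,0,0,0,0,0,0,0,0,0,0,0,0,0,0,0,0,0,0,0,0,0,0,0,0,0,0,0,0,0,0,0,0,0,0,0]}}

```text
clock: 60.97
ee_pos: [0.5147, -0.0213, 0.054]
orientation: [0.684, 0.699, 0.146, -0.149]
wrist_force: [0.4, -0.5, 0.6]
opening: 0.0507
```

```bash
python3 - <<'E'
from h import *
bar(.015)
E
```

```text
t 60.97 tcp [ 0.5147 -0.0213  0.054 ] x [-0.02   0.913  0.408] z [-0.008  0.408 -0.913] yawx 91.24 F [ 0.4 -0.5  0.6] open 0.0507 q [ 0.6   0.62 -0.47  1.97 -0.22  0.72  1.96]
lean +y deg -24.1 lean x 0.5 dqmax 0.003
bar axis [ 0.5148 -0.0274  0.0677] rests [ 0.5131 -0.0255  0.065 ] [ 0.515  -0.1105  0.065 ] [ 0.5169 -0.1955  0.065 ]
```

>>> {"op": "drive_tool", "data": {"rows": [0,0.005,-0.01,0,0,0,0,0.003,-0.008,0,0,0,0,0,0,0,0,0,0,0,0,0,0,0,0,0,0,0,0,0,0,0,0,0,0,0,0,0,0,0,0,0,0,0,0,0,0,0]}}

```text
clock: 61.63
ee_pos: [0.5144, -0.0208, 0.0514]
orientation: [0.684, 0.698, 0.146, -0.149]
wrist_force: [0.3, -0.2, -0.1]
opening: 0.0508
```

>>> {"op": "drive_tool", "data": {"rows": [0,0,0,0,0,0,0,0,0,0,0,0,0,0,0,0,0,0,0,0,0,0,0,0,0,0,0,0,0,0,0,0,0.04,0,0,0,0,0,0.05,0,0,0,0,0,0.03,0,0,0], "claw": -1}}

```text
clock: 62.3
ee_pos: [0.513, -0.0196, 0.0659]
orientation: [0.684, 0.699, 0.146, -0.151]
wrist_force: [-0.3, 0.2, -3.5]
opening: 0.0194
```

```bash
python3 - <<'E'
from h import *
bar(.015)
look("l5")
E
```

```text
t 62.3 tcp [ 0.513  -0.0196  0.0659] x [-0.018  0.912  0.41 ] z [-0.012  0.41  -0.912] yawx 91.15 F [-0.3  0.2 -3.5] open 0.0194 q [ 0.61  0.6  -0.48  1.96 -0.22  0.74  1.96]
lean +y deg -24.2 lean x 0.7 dqmax 0.081
bar axis [ 0.5132 -0.0258  0.0796] rests [ 0.5131 -0.0255  0.065 ] [ 0.515  -0.1105  0.065 ] [ 0.5169 -0.1955  0.065 ]
scene [331.7 175. ] 205 [(np.float64(-0.1868), np.float64(-97.7), np.float64(34.1)), (np.float64(-0.1998), np.float64(-97.7), np.float64(118.3)), (np.float64(-0.2127), np.float64(-97.7), np.float64(202.6))]
scene [232.   197.39] 38 [(np.float64(-0.0195), np.float64(69.5), np.float64(162.8)), (np.float64(-0.0481), np.float64(69.5), np.float64(83.2)), (np.float64(-0.0647), np.float64(-4.5), 0)]
scene [215.49 242.35] 49 [(np.float64(0.1079), np.float64(69.5), np.float64(164.0)), (np.float64(0.0835), np.float64(69.5), np.float64(84.4)), (np.float64(0.069), np.float64(1.0), 0)]
scene [257.08 246.45] 51 [(np.float64(0.077), np.float64(74.6), np.float64(85.1)), (np.float64(0.0686), np.float64(-1.3), 0), (np.float64(0.039), np.float64(-105.4), np.float64(78.8))]
top [391.46 241.56] 79 [(np.float64(0.0671), np.float64(79.7), np.float64(85.3)), (np.float64(0.0674), np.float64(-3.0), 0), (np.float64(0.0703), np.float64(-100.3), np.float64(82.0))]
top [391.5 308.5] 80 [(np.float64(-0.0661), np.float64(79.8), np.float64(84.0)), (np.float64(-0.0662), np.float64(-8.5), 0), (np.float64(-0.0673), np.float64(-100.2), np.float64(83.3))]
top [434.5 308.5] 80 [(np.float64(-0.0644), np.float64(74.6), np.float64(166.4)), (np.float64(-0.0653), np.float64(74.6), np.float64(84.5)), (np.float64(-0.0657), np.float64(-4.3), 0)]
```

View pics/l5topc.png

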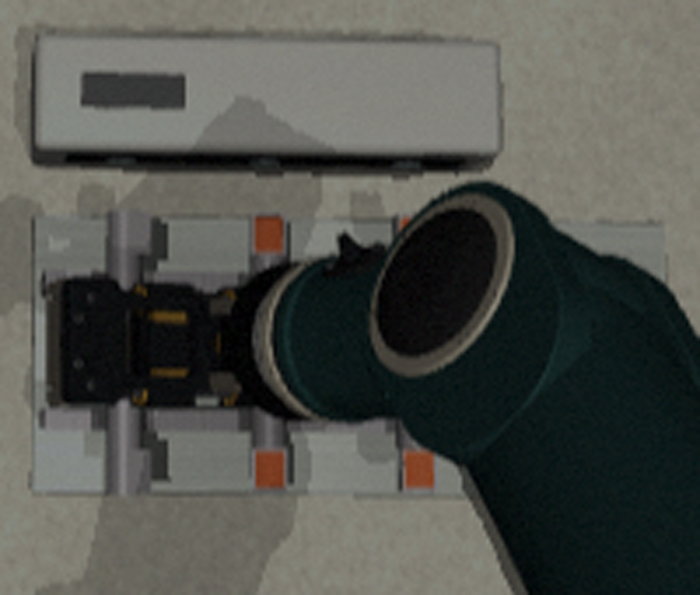

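>>> {"op": "drive_tool", "data": {"rows": [0,-0.01,0,-0.025,0,0,0,-0.01,0,-0.038,0,0,0,-0.01,0,-0.038,0,0,0,-0.005,0,-0.038,0,0,0,-0.005,0,-0.038,0,0,0,0,0,-0.038,0,0,0,0,0,-0.035,0,0,0,0,0,-0.025,0,0]}}

```text
clock: 63.07
ee_pos: [0.5166, -0.0349, 0.0689]
orientation: [0.69, 0.685, -0.163, 0.171]
wrist_force: [0.1, 1.0, -3.9]
opening: 0.0188
```

>>> {"op": "drive_tool", "data": {"rows": [-0.002,0,0,-0.004,0,0.003,-0.002,0,0,0,0.002,0.003,-0.002,0,0,0,0.002,0.001,0,0,-0.02,0,0.002,0,0,0,-0.03,0,0,0,0,0,-0.02,0,0,0,0,0,0,0,0,0,0,0,0,0,0,0]}}

```text
clock: 63.73
ee_pos: [0.515, -0.0344, 0.0583]
orientation: [0.68, 0.694, -0.17, 0.166]
wrist_force: [0.1, 0.7, -3.2]
opening: 0.0193
```

```bash
python3 - <<'E'
from h import *
bar(.015)
E
```

```text
t 63.73 tcp [ 0.515  -0.0344  0.0583] x [-0.021  0.886 -0.463] z [-0.001 -0.463 -0.887] yawx 91.36 F [ 0.1  0.7 -3.2] open 0.0193 q [-0.36  0.55  0.09  2.03  0.59  0.8   0.84]
lean +y deg 27.6 lean x 0.0 dqmax 0.021
bar axis [ 0.515  -0.0275  0.0716] rests [ 0.5131 -0.0255  0.065 ] [ 0.515  -0.1105  0.065 ] [ 0.5169 -0.1955  0.065 ]
```

>>> {"op": "drive_tool", "data": {"rows": [-0.004,0.008,-0.015,0,0,0,-0.004,0.007,-0.02,0,0,0,-0.002,0,-0.02,0,0,0,0,0,-0.012,0,0,0,0,0,0,0,0,0,0,0,0,0,0,0,0,0,0,0,0,0,0,0,0,0,0,0]}}

```text
clock: 64.4
ee_pos: [0.515, -0.032, 0.053]
orientation: [0.681, 0.693, -0.169, 0.168]
wrist_force: [-0.6, 0.6, -2.7]
opening: 0.019
```

```bash
python3 - <<'E'
from h import *
bar(.015)
look("l6")
E
```

```text
t 64.4 tcp [ 0.515 -0.032  0.053] x [-0.018  0.886 -0.463] z [ 0.002 -0.463 -0.886] yawx 91.14 F [-0.6  0.6 -2.7] open 0.019 q [-0.37  0.56  0.1   2.03  0.59  0.79  0.83]
lean +y deg 27.6 lean x -0.1 dqmax 0.006
bar axis [ 0.515  -0.0251  0.0663] rests [ 0.5131 -0.0255  0.065 ] [ 0.515  -0.1105  0.065 ] [ 0.5169 -0.1955  0.065 ]
scene [315.6  172.16] 113 [(np.float64(-0.1716), np.float64(5.3), 0), (np.float64(-0.2027), np.float64(-100.1), np.float64(80.2)), (np.float64(-0.2197), np.float64(-100.1), np.float64(163.9))]
scene [231.95 197.32] 37 [(np.float64(-0.0196), np.float64(69.5), np.float64(163.0)), (np.float64(-0.0483), np.float64(69.5), np.float64(83.4)), (np.float64(-0.0649), np.float64(-3.8), 0)]
scene [270.51 200.72] 39 [(np.float64(-0.0559), np.float64(74.6), np.float64(84.5)), (np.float64(-0.0656), np.float64(-4.1), 0), (np.float64(-0.1006), np.float64(-105.4), np.float64(79.4))]
scene [215.43 242.34] 47 [(np.float64(0.1079), np.float64(69.4), np.float64(164.1)), (np.float64(0.0835), np.float64(69.4), np.float64(84.5)), (np.float64(0.069), np.float64(1.5), 0)]
scene [257.06
[... 792 characters left out ...]
 np.float64(74.6), np.float64(166.8)), (np.float64(0.0664), np.float64(74.6), np.float64(84.9)), (np.float64(0.0675), np.float64(-2.5), 0)]
top [354.84 308.16] 25 [(np.float64(-0.0661), np.float64(55.4), 0), (np.float64(-0.0667), np.float64(-95.7), np.float64(73.2)), (np.float64(-0.0671), np.float64(-95.7), np.float64(157.8))]
top [391.5 308.5] 80 [(np.float64(-0.0661), np.float64(79.8), np.float64(84.0)), (np.float64(-0.0662), np.float64(-8.5), 0), (np.float64(-0.0673), np.float64(-100.2), np.float64(83.3))]
top [434.42 308.62] 78 [(np.float64(-0.0647), np.float64(74.6), np.float64(166.2)), (np.float64(-0.0656), np.float64(74.6), np.float64(84.3)), (np.float64(-0.066), np.float64(-5.0), 0)]
```

View pics/l6scenec.png

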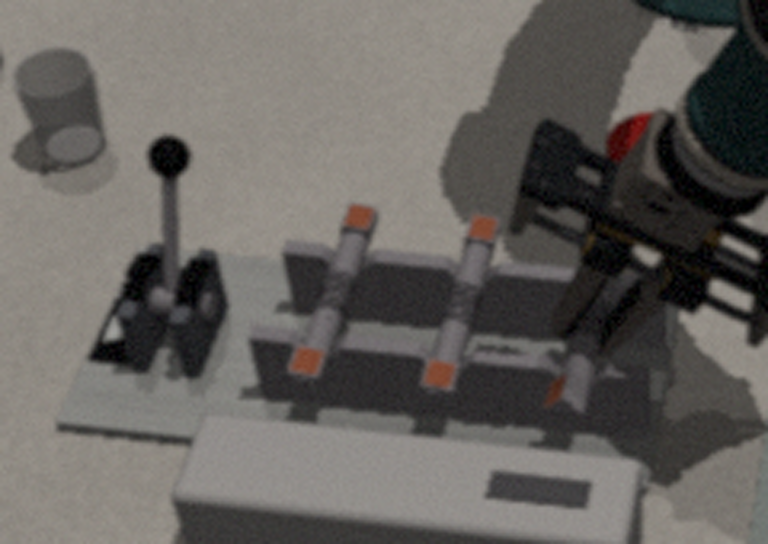

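>>> {"op": "drive_tool", "data": {"rows": [-0.004,0,-0.01,0,0,0,-0.004,0,-0.01,0,0,0,0,0,0,0,0,0,0,0,0,0,0,0,0,0,0,0,0,0,0,0,0,0,0,0,0,0,0,0,0,0,0,0,0,0,0,0]}}

```text
clock: 65.17
ee_pos: [0.5151, -0.0322, 0.0524]
orientation: [0.68, 0.693, -0.17, 0.169]
wrist_force: [-0.3, 0.4, -1.3]
opening: 0.0193
```

>>> {"op": "drive_tool", "data": {"rows": [0,0,0,0,0,0,0,0,0,0,0,0,0,0,0,0,0,0,0,0,-0.005,0.035,0,0,-0.005,0,-0.005,0.039,0,0,-0.005,0,0,0.039,0,0,-0.01,0,0,0.025,0,0,-0.01,0,0,0.01,0,0], "claw": 0.1}}

```text
clock: 65.83
ee_pos: [0.5146, -0.0249, 0.0516]
orientation: [0.695, 0.719, 0.004, 0.006]
wrist_force: [-0.6, -0.8, -0.5]
opening: 0.0506
```

>>> {"op": "drive_tool", "data": {"rows": [0,0,0,0.02,0.001,-0.002,-0.005,0.005,0,0.035,0.001,-0.002,-0.005,0.01,0,0.035,0.001,-0.002,-0.005,0.01,0.005,0.03,0.001,0,0,0.01,0,0.012,0,0,0,0,0,0,0,0,0,0,0,0,0,0,0,0,0,0,0,0]}}

```text
clock: 66.5
ee_pos: [0.5148, -0.0278, 0.0544]
orientation: [0.691, 0.691, 0.157, -0.144]
wrist_force: [0.7, 0.3, -0.3]
opening: 0.0505
```

>>> {"op": "drive_tool", "data": {"rows": [0,0.005,-0.008,0,0.004,0.001,0,0,-0.008,0,0.003,0.001,0,0,-0.006,0,0,0,0,0,0,0,0,0,0,0,0,0,0,0,0,0,0,0,0,0,0,0,0,0,0,0,0,0,0,0,0,0]}}

```text
clock: 67.17
ee_pos: [0.5152, -0.0208, 0.0531]
orientation: [0.686, 0.697, 0.146, -0.152]
wrist_force: [0.6, -0.3, -0.8]
opening: 0.0506
```

```bash
python3 - <<'E'
from h import *
bar(.015)
look("l7")
E
```

```text
t 67.17 tcp [ 0.5152 -0.0208  0.0531] x [-0.014  0.911  0.411] z [-0.011  0.411 -0.912] yawx 90.87 F [ 0.6 -0.3 -0.8] open 0.0506 q [ 0.62  0.63 -0.5   1.96 -0.19  0.72  1.94]
lean +y deg -24.3 lean x 0.7 dqmax 0.003
bar axis [ 0.5154 -0.027   0.0668] rests [ 0.5131 -0.0255  0.065 ] [ 0.515  -0.1105  0.065 ] [ 0.5169 -0.1955  0.065 ]
scene [327.68 173.7 ] 311 [(np.float64(-0.1889), np.float64(-98.3), np.float64(24.5)), (np.float64(-0.2029), np.float64(-98.3), np.float64(108.6)), (np.float64(-0.2169), np.float64(-98.3), np.float64(192.7))]
scene [231.76 197.35] 37 [(np.float64(-0.0193), np.float64(69.5), np.float64(163.3)), (np.float64(-0.0479), np.float64(69.5), np.float64(83.7)), (np.float64(-0.0648), np.float64(-2.1), 0)]
scene [215.55 242.29] 49 [(np.float64(0.1077), np.float64(69.5), np.float64(163.9)), (np.float64(0.0833), np.float64(69.5), np.float64(84.3)), (np.float64(0.0688), np.float64(0.6), 0)]
scene [256.94 246.43] 47 [(np.float64(0.0771), np.float64(74.6), np.float64(85.4)), (np.float64(0.0686), np.float64(0.0), 0), (np.float64(0.039), np.float64(-105.4), np.float64(78.5
[... 438 characters left out ...]
p.float64(79.7), np.float64(85.3)), (np.float64(0.0674), np.float64(-3.0), 0), (np.float64(0.0703), np.float64(-100.3), np.float64(82.0))]
top [354.58 308.23] 43 [(np.float64(-0.0662), np.float64(51.0), 0), (np.float64(-0.0669), np.float64(-95.6), np.float64(73.7)), (np.float64(-0.0672), np.float64(-95.6), np.float64(158.3))]
top [391.5 308.5] 80 [(np.float64(-0.0661), np.float64(79.8), np.float64(84.0)), (np.float64(-0.0662), np.float64(-8.5), 0), (np.float64(-0.0673), np.float64(-100.2), np.float64(83.3))]
top [434.46 308.56] 79 [(np.float64(-0.0646), np.float64(74.6), np.float64(166.3)), (np.float64(-0.0655), np.float64(74.6), np.float64(84.4)), (np.float64(-0.0658), np.float64(-4.6), 0)]
```

View pics/l7topc.png

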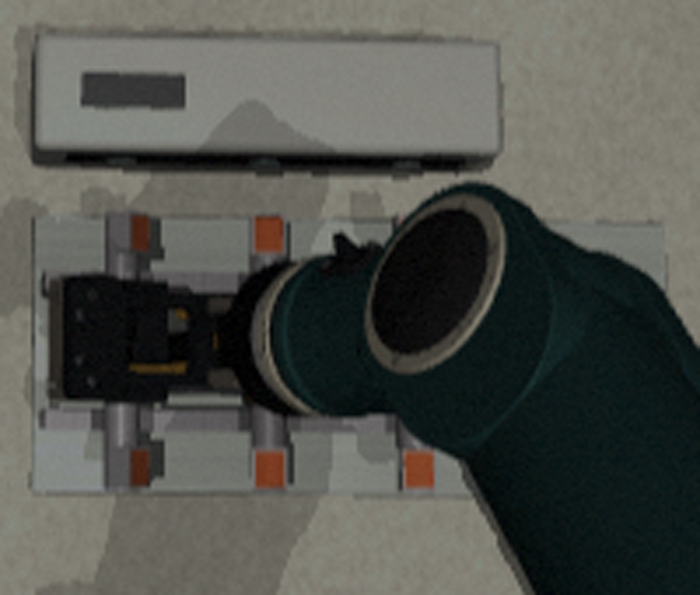

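>>> {"op": "drive_tool", "data": {"rows": [0,0,0,0,0,0,0,0,0,0,0,0,0,0,0,0,0,0,0,0,0,0,0,0,0,0,0,0,0,0,0,0,0.04,0,0,0,0,0,0.05,0,0,0,0,0,0.03,0,0,0], "claw": -1}}

```text
clock: 67.93
ee_pos: [0.5136, -0.0203, 0.0674]
orientation: [0.686, 0.696, 0.145, -0.154]
wrist_force: [-0.4, -0.2, -2.7]
opening: 0.0193
```

>>> {"op": "drive_tool", "data": {"rows": [0,-0.01,0,-0.025,0,0,0,-0.01,0,-0.037,0,0,0,-0.01,0,-0.037,0,0,0,-0.005,0,-0.037,0,0,0,-0.005,0,-0.037,0,0,0,0,0,-0.037,0,0,0,0,0,-0.033,0,0,0,0,0,-0.022,0,0]}}

```text
clock: 68.6
ee_pos: [0.5174, -0.0358, 0.073]
orientation: [0.695, 0.685, -0.151, 0.158]
wrist_force: [-0.3, 1.2, -3.1]
opening: 0.0189
```

>>> {"op": "drive_tool", "data": {"rows": [-0.002,0,0,-0.004,0,0.003,-0.002,0,0,0,0.002,0.003,-0.002,0,0,0,0.002,0.001,0,0,-0.02,0,0.002,0,0,0,-0.03,0,0,0,0,0,-0.02,0,0,0,0,0,0,0,0,0,0,0,0,0,0,0]}}

```text
clock: 69.27
ee_pos: [0.5161, -0.0358, 0.0636]
orientation: [0.685, 0.694, -0.159, 0.155]
wrist_force: [-0.4, -0.2, -3.1]
opening: 0.0191
```

```bash
python3 - <<'E'
from h import *
bar(.015)
E
```

```text
t 69.27 tcp [ 0.5161 -0.0358  0.0636] x [-0.013  0.902 -0.432] z [-0.003 -0.433 -0.902] yawx 90.81 F [-0.4 -0.2 -3.1] open 0.0191 q [-0.3   0.53  0.04  2.02  0.59  0.8   0.86]
lean +y deg 25.6 lean x 0.2 dqmax 0.019
bar axis [ 0.5162 -0.0293  0.0771] rests [ 0.5131 -0.0255  0.065 ] [ 0.515  -0.1105  0.065 ] [ 0.5169 -0.1955  0.065 ]
```

>>> {"op": "drive_tool", "data": {"rows": [-0.005,0.014,0,0,0,0.001,-0.005,0.014,-0.02,0,0,0.001,-0.003,0.004,-0.03,0,0,0,0,0,-0.03,0,0,0,0,0,-0.02,0,0,0,0,0,-0.01,0,0,0,0,0,0,0,0,0,0,0,0,0,0,0]}}

```text
clock: 69.93
ee_pos: [0.5157, -0.031, 0.0536]
orientation: [0.683, 0.695, -0.158, 0.157]
wrist_force: [0.6, -0.1, -1.1]
opening: 0.0194
```

```bash
python3 - <<'E'
from h import *
bar(.015)
look("l8")
E
```

```text
t 69.93 tcp [ 0.5157 -0.031   0.0536] x [-0.016  0.9   -0.435] z [ 0.002 -0.435 -0.901] yawx 91.05 F [ 0.6 -0.1 -1.1] open 0.0194 q [-0.31  0.55  0.05  2.03  0.6   0.79  0.84]
lean +y deg 25.8 lean x -0.2 dqmax 0.004
bar axis [ 0.5156 -0.0245  0.0672] rests [ 0.5131 -0.0255  0.065 ] [ 0.515  -0.1105  0.065 ] [ 0.5169 -0.1955  0.065 ]
scene [314.24 172.11] 83 [(np.float64(-0.1721), np.float64(19.8), 0), (np.float64(-0.2021), np.float64(-100.3), np.float64(77.1)), (np.float64(-0.2194), np.float64(-100.3), np.float64(160.7))]
scene [231.61 197.36] 36 [(np.float64(-0.019), np.float64(69.5), np.float64(163.6)), (np.float64(-0.0477), np.float64(69.5), np.float64(84.0)), (np.float64(-0.0647), np.float64(-0.7), 0)]
scene [270.63 200.71] 38 [(np.float64(-0.0561), np.float64(74.7), np.float64(84.3)), (np.float64(-0.0657), np.float64(-5.2), 0), (np.float64(-0.1008), np.float64(-105.3), np.float64(79.7))]
scene [215.58 242.44] 48 [(np.float64(0.108), np.float64(69.5), np.float64(163.7)), (np.float64(0.0836), np.float64(69.5), np.float64(84.1)), (np.float64(0.0692), np.float64(-0.1), 0)]
scene [2
[... 780 characters left out ...]
, np.float64(74.6), np.float64(166.7)), (np.float64(0.0663), np.float64(74.6), np.float64(84.8)), (np.float64(0.0673), np.float64(-2.8), 0)]
top [349.52 307.68] 77 [(np.float64(-0.065), np.float64(-1.8), 0), (np.float64(-0.0658), np.float64(-95.0), np.float64(83.9)), (np.float64(-0.0661), np.float64(-95.0), np.float64(168.6))]
top [391.5 308.5] 80 [(np.float64(-0.0661), np.float64(79.8), np.float64(84.0)), (np.float64(-0.0662), np.float64(-8.5), 0), (np.float64(-0.0673), np.float64(-100.2), np.float64(83.3))]
top [434.42 308.62] 78 [(np.float64(-0.0647), np.float64(74.6), np.float64(166.2)), (np.float64(-0.0656), np.float64(74.6), np.float64(84.3)), (np.float64(-0.066), np.float64(-5.0), 0)]
```

>>> {"op": "drive_tool", "data": {"rows": [-0.01,-0.004,0,0,0,0,-0.01,-0.003,-0.01,0,0,0,-0.005,0,-0.012,0,0,0,0,0,-0.008,0,0,0,0,0,0,0,0,0,0,0,0,0,0,0,0,0,0,0,0,0,0,0,0,0,0,0]}}

```text
clock: 70.7
ee_pos: [0.5154, -0.0311, 0.0537]
orientation: [0.683, 0.695, -0.156, 0.16]
wrist_force: [0.5, -0.4, 1.1]
opening: 0.019
```

```bash
python3 - <<'E'
from h import *
bar(.015)
E
```

```text
t 70.7 tcp [ 0.5154 -0.0311  0.0537] x [-0.015  0.9   -0.436] z [ 0.008 -0.436 -0.9  ] yawx 90.96 F [ 0.5 -0.4  1.1] open 0.019 q [-0.32  0.55  0.05  2.03  0.6   0.78  0.83]
lean +y deg 25.8 lean x -0.5 dqmax 0.004
bar axis [ 0.5153 -0.0245  0.0672] rests [ 0.5131 -0.0255  0.065 ] [ 0.515  -0.1105  0.065 ] [ 0.5169 -0.1955  0.065 ]
```

>>> {"op": "drive_tool", "data": {"rows": [0,0,0.025,0,0,0,-0.01,0,0.02,0,0.002,0,-0.012,-0.003,0,0,0,0,-0.006,0,0,0,0,0,0,0,-0.02,0,0,0,0,0,-0.025,0,0,0,0,0,-0.02,0,0,0,0,0,-0.005,0,0,0]}}

```text
clock: 71.37
ee_pos: [0.5108, -0.0312, 0.0537]
orientation: [0.683, 0.695, -0.161, 0.158]
wrist_force: [-0.8, -1.4, -2.8]
opening: 0.0194
```

```bash
python3 - <<'E'
from h import *
bar(.013)
E
```

```text
t 71.37 tcp [ 0.5108 -0.0312  0.0537] x [-0.018  0.898 -0.439] z [-0.001 -0.439 -0.898] yawx 91.13 F [-0.8 -1.4 -2.8] open 0.0194 q [-0.32  0.55  0.05  2.04  0.6   0.79  0.83]
lean +y deg 26.1 lean x 0.0 dqmax 0.021
bar axis [ 0.5108 -0.0255  0.0654] rests [ 0.5131 -0.0255  0.065 ] [ 0.515  -0.1105  0.065 ] [ 0.5169 -0.1955  0.065 ]
```

>>> {"op": "drive_tool", "data": {"rows": [0,0,0.02,0,0,0,0.005,0,0.02,0,0,0,0.007,0,0,0,0,0,0.004,0,0,0,0,0,0,0,-0.015,0,0,0,0,0,-0.02,0,0,0,0,0,-0.015,0,0,0,0,0,-0.008,0,0,0]}}

```text
clock: 72.03
ee_pos: [0.5131, -0.0312, 0.0535]
orientation: [0.683, 0.694, -0.162, 0.159]
wrist_force: [-4.0, 4.2, 10.9]
opening: 0.0191
```

```bash
python3 - <<'E'
from h import *
bar(.013)
E
```

```text
t 72.03 tcp [ 0.5131 -0.0312  0.0535] x [-0.017  0.897 -0.442] z [-0.001 -0.442 -0.897] yawx 91.08 F [-4.   4.2 10.9] open 0.0191 q [-0.32  0.55  0.05  2.03  0.6   0.79  0.83]
lean +y deg 26.2 lean x 0.1 dqmax 0.016
bar axis [ 0.5131 -0.0255  0.0651] rests [ 0.5131 -0.0255  0.065 ] [ 0.515  -0.1105  0.065 ] [ 0.5169 -0.1955  0.065 ]
```

Seated at the right place. Open and retreat along the tool axis.

>>> {"op": "drive_tool", "data": {"rows": [0,0,0,0,0,0,0,0,0,0,0,0,0,0,0,0,0,0,0,0,0,0,0,0,0,0.022,0.045,0,0,0,0,0.055,0.11,0,0,0,0,0.09,0.19,0,0,0,0,0.1,0.22,0,0,0], "claw": 0}}

```text
clock: 72.7
ee_pos: [0.5092, -0.0027, 0.1198]
orientation: [0.683, 0.693, -0.169, 0.157]
wrist_force: [0.4, -0.6, 0.2]
opening: 0.0462
```

>>> {"op": "drive_tool", "data": {"rows": [0,0.1,0.25,0.02,0,0,0,0.2,0.25,0.03,0,0,0,0.3,0.1,0.03,0,0,0,0.3,0,0.03,0,0,0,0.3,0,0.02,0,0,0,0.2,0,0.01,0,0,0,0.1,0,0,0,0,0,0,0,0,0,0]}}

```text
clock: 73.37
ee_pos: [0.5116, 0.1893, 0.206]
orientation: [0.699, 0.715, 0.001, 0.0]
wrist_force: [0.8, 0.1, -0.0]
opening: 0.0459
```

```bash
python3 - <<'E'
from h import *
bar(.013)
look("z1")
E
```

```text
t 73.37 tcp [0.5116 0.1893 0.206 ] x [-0.023  1.     0.001] z [ 0.001  0.001 -1.   ] yawx 91.3 F [ 0.8  0.1 -0. ] open 0.0459 q [-0.27  0.31 -0.17  1.86  0.06  0.97  1.12]
lean +y deg -0.0 lean x -0.1 dqmax 0.028
bar axis [0.5116 0.1893 0.219 ] rests [ 0.5131 -0.0255  0.065 ] [ 0.515  -0.1105  0.065 ] [ 0.5169 -0.1955  0.065 ]
scene [324.47 175.25] 480 [(np.float64(-0.1817), np.float64(-98.7), np.float64(17.9)), (np.float64(-0.1962), np.float64(-98.7), np.float64(101.9)), (np.float64(-0.2108), np.float64(-98.7), np.float64(186.0))]
scene [231.81 197.28] 36 [(np.float64(-0.0195), np.float64(69.5), np.float64(163.3)), (np.float64(-0.0482), np.float64(69.5), np.float64(83.7)), (np.float64(-0.065), np.float64(-2.4), 0)]
scene [270.5  200.84] 38 [(np.float64(-0.0556), np.float64(74.6), np.float64(84.5)), (np.float64(-0.0653), np.float64(-4.3), 0), (np.float64(-0.1003), np.float64(-105.4), np.float64(79.5))]
scene [308.92 203.73] 37 [(np.float64(-0.0674), np.float64(2.4), 0), (np.float64(-0.0954), np.float64(-100.1), np.float64(80.9)), (np.float64(-0.1105), np.float64(-100.1), np.float64(1
[... 978 characters left out ...]
p.float64(-2.0), 0), (np.float64(0.0678), np.float64(-95.0), np.float64(84.0)), (np.float64(0.0686), np.float64(-95.0), np.float64(168.7))]
top [349.54 309.44] 79 [(np.float64(-0.0684), np.float64(-1.6), 0), (np.float64(-0.0693), np.float64(-95.0), np.float64(83.9)), (np.float64(-0.0697), np.float64(-95.0), np.float64(168.6))]
top [391.5 308.5] 80 [(np.float64(-0.0661), np.float64(79.8), np.float64(84.0)), (np.float64(-0.0662), np.float64(-8.5), 0), (np.float64(-0.0673), np.float64(-100.2), np.float64(83.3))]
top [434.42 308.62] 78 [(np.float64(-0.0647), np.float64(74.6), np.float64(166.2)), (np.float64(-0.0656), np.float64(74.6), np.float64(84.3)), (np.float64(-0.066), np.float64(-5.0), 0)]
```

View pics/z1scenec.png

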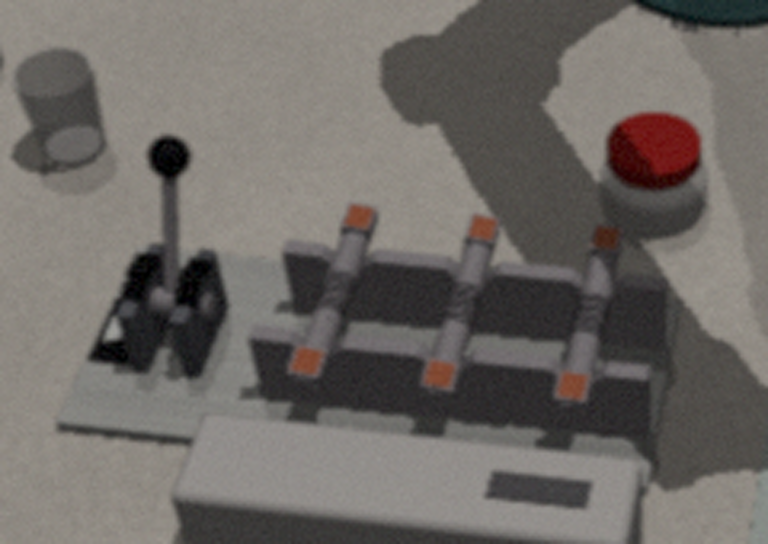

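View pics/z1topc.png

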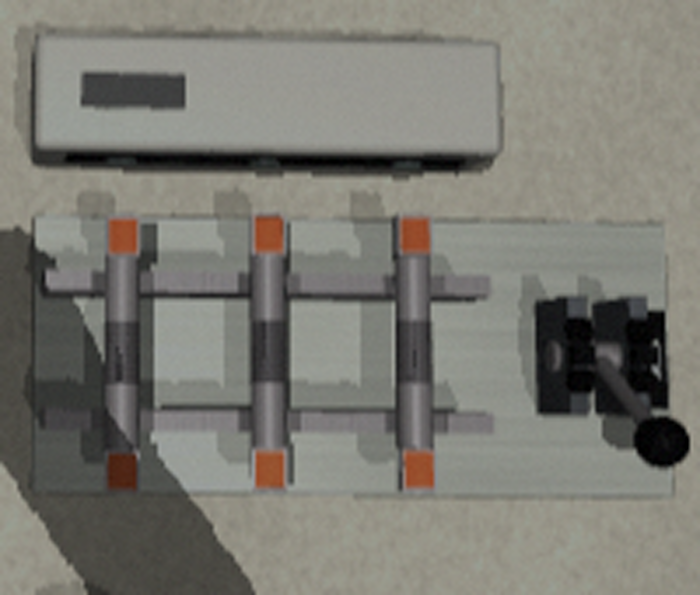

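>>> {"op": "drive_tool", "data": {"rows": [-0.01,-0.15,0,0,0,-0.037,-0.015,-0.25,0,0,0,-0.037,-0.02,-0.3,0,0,0,-0.037,-0.02,-0.3,0,0,0,-0.037,-0.02,-0.3,0,0,0,-0.037,-0.02,-0.3,0,0,0,-0.037,-0.02,-0.3,0,0,0,-0.037,-0.02,-0.3,0,0,0,-0.037], "claw": 0.1}}

```text
clock: 74.13
ee_pos: [0.4871, -0.0886, 0.202]
orientation: [0.951, 0.309, -0.006, -0.0]
wrist_force: [1.1, 0.0, -0.3]
opening: 0.0501
```

```bash
python3 - <<'E'
from h import *
bar(.019);print(rd(-.0479,-.2,.133))
E
```

```text
t 74.13 tcp [ 0.4871 -0.0886  0.202 ] x [ 0.809  0.588 -0.012] z [-0.012 -0.004 -1.   ] yawx 36.04 F [ 1.1  0.  -0.3] open 0.0501 q [ 0.    0.23  0.12  1.99 -0.03  0.94  0.77]
lean +y deg 0.2 lean x 0.7 dqmax 0.512
bar axis [ 0.4873 -0.0885  0.221 ] rests [ 0.5131 -0.0255  0.065 ] [ 0.515  -0.1105  0.065 ] [ 0.5169 -0.1955  0.065 ]
[ 0.47157962 -0.3115201   0.133     ]
```

>>> {"op": "drive_tool", "data": {"rows": [-0.015,-0.28,0,0,-0.001,-0.037,-0.02,-0.3,0,0,-0.001,-0.037,-0.02,-0.3,0,0,-0.001,-0.035,-0.02,-0.28,0,0,0,-0.03,-0.02,-0.24,0,0,0,-0.025,-0.015,-0.18,0,0,0,-0.015,-0.01,-0.12,0,0,0,-0.005,0,-0.05,0,0,0,0]}}

```text
clock: 74.8
ee_pos: [0.4572, -0.3253, 0.2002]
orientation: [1.0, -0.002, -0.009, 0.003]
wrist_force: [-0.1, -0.2, -0.2]
opening: 0.0499
```

```bash
python3 - <<'E'
from h import *
bar(.019)
E
```

```text
t 74.8 tcp [ 0.4572 -0.3253  0.2002] x [ 1.    -0.005 -0.018] z [-0.018 -0.007 -1.   ] yawx -0.29 F [-0.1 -0.2 -0.2] open 0.0499 q [ 0.27  0.34  0.35  1.85 -0.12  0.98  0.66]
lean +y deg 0.4 lean x 1.0 dqmax 0.136
bar axis [ 0.4576 -0.3252  0.2191] rests [ 0.5131 -0.0255  0.065 ] [ 0.515  -0.1105  0.065 ] [ 0.5169 -0.1955  0.065 ]
```

>>> {"op": "drive_tool", "data": {"rows": [0.04,0.035,0,0,-0.002,0.003,0.045,0.04,0,0,-0.002,0.003,0.025,0.02,0,0.001,-0.001,0.002,0.01,0.005,0,0,0,0,0,0,0,0,0,0,0,0,0,0,0,0,0,0,0,0,0,0,0,0,0,0,0,0]}}

```text
clock: 75.47
ee_pos: [0.4742, -0.3053, 0.1992]
orientation: [1.0, 0.018, -0.002, -0.0]
wrist_force: [-0.9, 0.2, -0.1]
opening: 0.0505
```

```bash
python3 - <<'E'
from h import *
bar(.019)
E
```

```text
t 75.47 tcp [ 0.4742 -0.3053  0.1992] x [ 0.999  0.035 -0.003] z [-0.003  0.    -1.   ] yawx 2.02 F [-0.9  0.2 -0.1] open 0.0505 q [ 0.25  0.35  0.33  1.85 -0.13  0.97  0.67]
lean +y deg -0.0 lean x 0.2 dqmax 0.009
bar axis [ 0.4743 -0.3053  0.2182] rests [ 0.5131 -0.0255  0.065 ] [ 0.515  -0.1105  0.065 ] [ 0.5169 -0.1955  0.065 ]
```

>>> {"op": "drive_tool", "data": {"rows": [-0.008,-0.02,0,0,0,-0.001,-0.008,-0.02,-0.05,0,0,-0.001,-0.004,-0.008,-0.1,0,0,0,0,0,-0.13,0,0,0,0,0,-0.13,0,0,0,0,0,-0.12,0,0,0,0,0,-0.08,0,0,0,0,0,-0.02,0,0,0]}}

```text
clock: 76.13
ee_pos: [0.4699, -0.3131, 0.1172]
orientation: [1.0, 0.013, -0.001, 0.0]
wrist_force: [-0.8, -0.6, -0.3]
opening: 0.0504
```

```bash
python3 - <<'E'
from h import *
bar(.019)
E
```

```text
t 76.13 tcp [ 0.4699 -0.3131  0.1172] x [ 1.     0.026 -0.003] z [-0.003 -0.001 -1.   ] yawx 1.48 F [-0.8 -0.6 -0.3] open 0.0504 q [ 0.28  0.45  0.31  1.91 -0.18  0.81  0.71]
lean +y deg 0.1 lean x 0.2 dqmax 0.062
bar axis [ 0.47   -0.3131  0.1362] rests [ 0.5131 -0.0255  0.065 ] [ 0.515  -0.1105  0.065 ] [ 0.5169 -0.1955  0.065 ]
```

>>> {"op": "drive_tool", "data": {"rows": [0,0,0,0,0,0,0,0,0,0,0,0,0.05,0.001,0.02,0,0,0,0.08,0.001,0.025,0,0,0,0.08,0.002,0.025,0,0,0,0.06,0.002,0.02,0,0,0,0.04,0,0.01,0,0,0,0.02,0,0,0,0,0], "claw": -0.22}}

```text
clock: 76.8
ee_pos: [0.5064, -0.3135, 0.1319]
orientation: [1.0, 0.011, -0.007, -0.001]
wrist_force: [-3.8, 0.4, 2.6]
opening: 0.0356
```

```bash
python3 - <<'E'
from h import *
bar(.019)
E
```

```text
t 76.8 tcp [ 0.5064 -0.3135  0.1319] x [ 1.     0.022 -0.014] z [-0.014  0.002 -1.   ] yawx 1.28 F [-3.8  0.4  2.6] open 0.0356 q [ 0.26  0.49  0.31  1.82 -0.18  0.88  0.67]
lean +y deg -0.1 lean x 0.8 dqmax 0.075
bar axis [ 0.5067 -0.3135  0.1509] rests [ 0.5131 -0.0255  0.065 ] [ 0.515  -0.1105  0.065 ] [ 0.5169 -0.1955  0.065 ]
```

>>> {"op": "drive_tool", "data": {"rows": [0.03,0,-0.003,0,-0.002,0,0.035,0,-0.003,0,-0.002,0,0.025,0,0,0,-0.001,0,0.015,0,0,0,0,0,0,0,0,0,0,0,0,0,0,0,0,0,0,0,0,0,0,0,0,0,0,0,0,0]}}

```text
clock: 77.47
ee_pos: [0.5215, -0.3141, 0.1323]
orientation: [1.0, 0.011, 0.003, -0.0]
wrist_force: [-3.1, 0.6, 2.2]
opening: 0.0356
```

```bash
python3 - <<'E'
from h import *
bar(.019)
E
```

```text
t 77.47 tcp [ 0.5215 -0.3141  0.1323] x [1.    0.023 0.006] z [ 0.006  0.001 -1.   ] yawx 1.29 F [-3.1  0.6  2.2] open 0.0356 q [ 0.26  0.5   0.3   1.8  -0.19  0.87  0.67]
lean +y deg -0.0 lean x -0.3 dqmax 0.002
bar axis [ 0.5214 -0.3141  0.1513] rests [ 0.5131 -0.0255  0.065 ] [ 0.515  -0.1105  0.065 ] [ 0.5169 -0.1955  0.065 ]
```

>>> {"op": "drive_tool", "data": {"rows": [-0.01,0,0,0,0.001,0,-0.008,0,0,0,0.001,0,0,0,0,0,0,0,0,0,0,0,0,0,0,0,0,0,0,0,0,0,0,0,0,0,0,0,0,0,0,0,0,0,0,0,0,0]}}

```text
clock: 78.13
ee_pos: [0.5214, -0.3139, 0.1322]
orientation: [1.0, 0.012, 0.002, 0.0]
wrist_force: [0.4, -0.1, 0.7]
opening: 0.0356
```

```bash
python3 - <<'E'
from h import *
bar(.0127)
E
```

```text
t 78.13 tcp [ 0.5214 -0.3139  0.1322] x [1.    0.023 0.003] z [ 0.003 -0.001 -1.   ] yawx 1.34 F [ 0.4 -0.1  0.7] open 0.0356 q [ 0.26  0.5   0.3   1.8  -0.19  0.87  0.67]
lean +y deg 0.0 lean x -0.2 dqmax 0.001
bar axis [ 0.5213 -0.3139  0.1449] rests [ 0.5131 -0.0255  0.065 ] [ 0.515  -0.1105  0.065 ] [ 0.5169 -0.1955  0.065 ]
```

>>> {"op": "drive_tool", "data": {"rows": [-0.012,0,0,0,0,0,-0.006,0,0,0,0,0,0,0,0,0,0,0,0,0,0,0,0,0,0,0,0,0,0,0,0,0,0,0,0,0,0,0,0,0,0,0,0,0,0,0,0,0]}}

```text
clock: 78.8
ee_pos: [0.5196, -0.3137, 0.1323]
orientation: [1.0, 0.012, 0.002, 0.0]
wrist_force: [-0.2, 0.6, -1.1]
opening: 0.0355
```

```bash
python3 - <<'E'
from h import *
bar(.0127)
E
```

```text
t 78.8 tcp [ 0.5196 -0.3137  0.1323] x [1.    0.023 0.005] z [ 0.005 -0.001 -1.   ] yawx 1.34 F [-0.2  0.6 -1.1] open 0.0355 q [ 0.26  0.49  0.3   1.8  -0.19  0.87  0.67]
lean +y deg 0.0 lean x -0.3 dqmax 0.002
bar axis [ 0.5196 -0.3137  0.145 ] rests [ 0.5131 -0.0255  0.065 ] [ 0.515  -0.1105  0.065 ] [ 0.5169 -0.1955  0.065 ]
```

>>> {"op": "drive_tool", "data": {"rows": [0,0,0,0,0,0,0,0,0,0,0,0,0,0,0,0,0,0,0,0,0,0,0,0,0,0,0,0,0,0,0,0,0,0,0,0,0,0,0,0,0,0,0,0,0,0,0,0], "claw": -1}}

```text
clock: 79.47
ee_pos: [0.519, -0.3138, 0.1324]
orientation: [1.0, 0.012, 0.002, 0.0]
wrist_force: [-0.6, 0.1, 0.6]
opening: 0.0264
```

```bash
python3 - <<'E'
from h import *
bar(.0127)
E
```

```text
t 79.47 tcp [ 0.519  -0.3138  0.1324] x [1.    0.023 0.003] z [ 0.003 -0.    -1.   ] yawx 1.34 F [-0.6  0.1  0.6] open 0.0264 q [ 0.26  0.49  0.3   1.8  -0.19  0.87  0.67]
lean +y deg 0.0 lean x -0.2 dqmax 0.002
bar axis [ 0.519  -0.3137  0.1451] rests [ 0.5131 -0.0255  0.065 ] [ 0.515  -0.1105  0.065 ] [ 0.5169 -0.1955  0.065 ]
```

>>> {"op": "drive_tool", "data": {"rows": [0,0,0,0,0,0,0,0,0,0,0,0,0,0,0,0,0,0,0,0,0,0,0,0,0,0,0.05,0,0,0,0,0,0.12,0,0,0,0,0,0.2,0,0,0,0,0,0.2,0,0,0], "claw": 0.1}}

```text
clock: 80.13
ee_pos: [0.5162, -0.3117, 0.1981]
orientation: [1.0, 0.012, -0.003, -0.002]
wrist_force: [-0.2, 0.2, 0.3]
opening: 0.0504
```

>>> {"op": "drive_tool", "data": {"rows": [0,0.1,0.15,0,0,0,0,0.25,0.1,0,0,0,0,0.3,0,0,0,0,0,0.3,0,0,0,0,0,0.3,0,0,0,0,0,0.3,0,0,0,0,0,0.3,0,0,0,0,0,0.3,0,0,0,0]}}

```text
clock: 80.8
ee_pos: [0.5166, -0.0571, 0.2416]
orientation: [1.0, 0.002, 0.006, 0.003]
wrist_force: [0.7, -0.1, -0.5]
opening: 0.0503
```

>>> {"op": "drive_tool", "data": {"rows": [0,0.3,0,0,0,0,0,0.3,0,0,0,0,0,0.3,0,0,0,0,0,0.3,0,0,0,0,0,0.2,0,0,0,0,0,0.1,0,0,0,0,0,0,0,0,0,0,0,0,0,0,0,0]}}

```text
clock: 81.47
ee_pos: [0.5145, 0.1421, 0.2471]
orientation: [1.0, 0.009, 0.01, 0.001]
wrist_force: [0.5, -0.7, 0.0]
opening: 0.0508
```

```bash
python3 - <<'E'
from h import *
bar(.013)
look("z2")
i=cv2.imread("pics/z2scene.png")[:,:,::-1];crop("s",i,120,130,260,270,5,"pics/z2k.png")
for n in("top","scene"):
    im=cv2.imread(f"pics/z2{n}.png");b=(485,255,530,295) if n=="top" else (150,170,185,200)
    g=cv2.cvtColor(im,cv2.COLOR_BGR2GRAY)[b[1]:b[3],b[0]:b[2]];m=(g<28).astype(np.uint8)
    print(n,[(c.round(1)+b[:2],s[4]) for c,s in zip(*[cv2.connectedComponentsWithStats(m)[k] for k in(3,2)])][1:])
    for th in(-.05,0,.05): print(th,proj(n,rd(.1*np.sin(th),-.2,.045+.1*np.cos(th))).round(1))
E
```

```text
t 81.47 tcp [0.5145 0.1421 0.2471] x [1.    0.017 0.019] z [ 0.02  -0.002 -1.   ] yawx 0.98 F [ 0.5 -0.7  0. ] open 0.0508 q [-0.42  0.22  0.09  1.87 -0.02  1.03 -0.3 ]
lean +y deg 0.1 lean x -1.1 dqmax 0.019
bar axis [0.5142 0.1421 0.2601] rests [ 0.5131 -0.0255  0.065 ] [ 0.515  -0.1105  0.065 ] [ 0.5169 -0.1955  0.065 ]
scene [324.28 175.04] 471 [(np.float64(-0.1822), np.float64(-98.8), np.float64(17.4)), (np.float64(-0.1969), np.float64(-98.8), np.float64(101.4)), (np.float64(-0.2115), np.float64(-98.8), np.float64(185.4))]
scene [231.89 197.3 ] 37 [(np.float64(-0.0196), np.float64(69.5), np.float64(163.1)), (np.float64(-0.0482), np.float64(69.5), np.float64(83.5)), (np.float64(-0.065), np.float64(-3.2), 0)]
scene [270.44 200.85] 39 [(np.float64(-0.0555), np.float64(74.6), np.float64(84.6)), (np.float64(-0.0652), np.float64(-3.8), 0), (np.float64(-0.1002), np.float64(-105.4), np.float64(79.4))]
scene [309.1  203.79] 39 [(np.float64(-0.0673), np.float64(0.5), 0), (np.float64(-0.0953), np.float64(-100.0), np.float64(81.3)), (np.float64(-0.1104), np.float64(-100.0), np.float64(165.0
[... 1213 characters left out ...]
64(-95.0), np.float64(83.9)), (np.float64(-0.0697), np.float64(-95.0), np.float64(168.6))]
top [391.5 308.5] 80 [(np.float64(-0.0661), np.float64(79.8), np.float64(84.0)), (np.float64(-0.0662), np.float64(-8.5), 0), (np.float64(-0.0673), np.float64(-100.2), np.float64(83.3))]
top [434.42 308.62] 78 [(np.float64(-0.0647), np.float64(74.6), np.float64(166.2)), (np.float64(-0.0656), np.float64(74.6), np.float64(84.3)), (np.float64(-0.066), np.float64(-5.0), 0)]
top [(array([497.4, 276.6]), np.int32(564)), (array([485., 277.]), np.int32(1))]
-0.05 [505.4 277.4]
0 [505.3 274.8]
0.05 [505.2 272.1]
scene [(array([164.1, 189.6]), np.int32(110))]
-0.05 [165.5 188. ]
0 [164.7 189.6]
0.05 [163.9 191.3]
```

View pics/z2k.png

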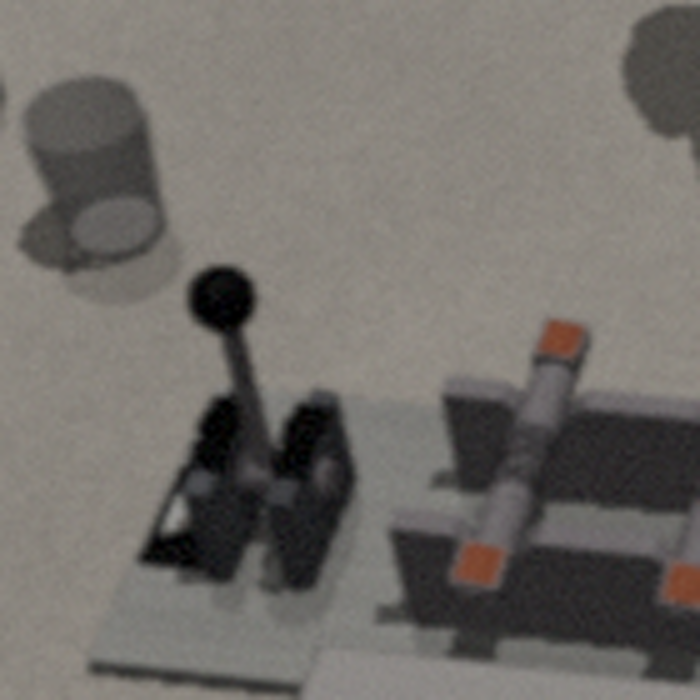

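View pics/z2topc.png

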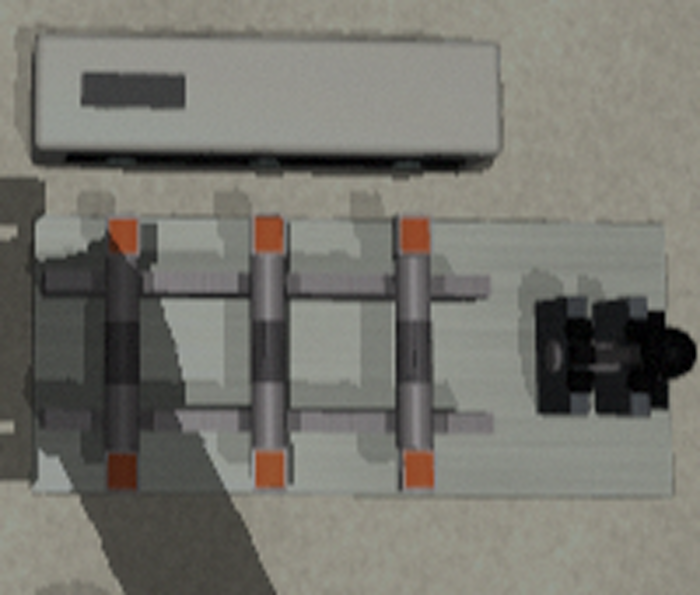

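View pics/z2scene.png

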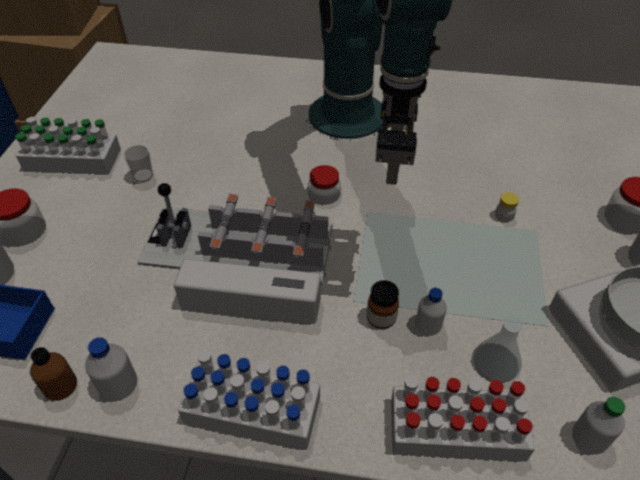

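The full scene view shows three spindles across the rests with coupons up. The lever is upright (knob at 164,190), and the jar (383,305) and bottle (432,312) stand untouched. The bench mat is empty.

```bash
python3 - <<'E'
from workcell import arm
print(arm.job_done())
E
```

```text
the job is handed in; nothing more can be done
None
```

The job is handed in at about 81.6 s. The lever went to the load stop first, then the three spindles on the bench went onto rests 2, 1 and 0. Each was rolled in steps until its coupons faced up, and the lever was then set to the middle notch.

**Coupon angles:** these are degrees off vertical, ranging over both ends and both views; the figures are noisy.

| Rest | Top view | Scene view |
|---|---|---|
| 0 | about −2 | +0.5 to +3 |
| 1 | −3 and −8.5 | −1 to −4 |
| 2 | −2.5 and −5 | −3 to 0 |

**Bands:** each sits within about 2 mm of midway between the V plates. The views differ by 1 to 1.5 mm, inside the 2 mm calibration.

**Lever:** I measured the load stop as −0.50 rad. The final position is 0.00 rad in the scene view and about −0.015 rad in the top view. The automatic mask for the knob in the top view merged it with the cheeks, so I read that view by eye from the enlarged picture.

**Jar and bottle:** both are upright where they started, and the arm was clear of everything at hand-in. I noticed no knocked spindle and no grip slip.

**One rough moment:** on the first lever throw I gripped the knob, and the wrist force rose to 27 N. I released it and pushed with the open jaws instead.

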